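# Load the firing box and close the lids for the kiln

### The arm

A 6-joint arm with a two-finger parallel gripper is mounted at the origin on the work surface. World frame = base frame: x ahead of the robot, y to its left, z up, the work surface at z = 0. Lengths are in m, angles in degrees, forces in N, time in s.
With the tool pointing down it reaches from about 0.25 to 0.8 m from the base axis. Payload 8.5 kg.
Tool frame: the origin (TCP) lies midway between the tips of the shut fingers; the grasp point (between the pads) lies 19 mm behind it; z points along the fingers, x is the direction in which the jaws open and shut, and the axes are right-handed (so a half turn about z gives the same grasp; the last joint's range is limited). The gripper opens to 85 mm and grips with 20 to 120 N. Pads are 22 mm wide; open, the fingers measure 114 mm over their backs; the gripper's body (76 mm by 85 mm) begins 54 mm behind the grasp point. The pads swing forward as they close: fully open they stand 13 mm farther back than shut.
Start: joints at [69.041, 13.648, -0.773, 75.585, 0, 90], TCP at [0.188, 0.49, 0.231] pointing down, gripper open.
Joint ranges: [-152.45, 152.45], [-59.26, 108.67], [-65.41, 83.53], [-104.44, 129.93], [-82.83, 76.93], [-180, 180]. Speed limits (degrees/s): [127.2, 127.2, 159.86, 180, 180, 180].

### API

Orientations are given as a 3x3 rotation matrix whose columns are the frame's x, y, z axes.
In Python, from cell import status, viewer, r gives the robot as it stands.
- The arm moves only by the tool drive_tool, never from a script. Its arguments are lists of equal length, an entry for each row: "dp": the shift along the tool's x, y, z in mm, a list of three; "turn": the turn, a rotation vector about the tool's x, y, z in degrees, a list of three. In form: {"dp": [[tx, ty, tz], ...], "turn": [[rx, ry, rz], ...]}. A call has exactly 10 rows; each row shifts and turns the pose as measured when the row begins, along the tool's axes as they then stand; what a row does not reach is not made up. A row lasts 1/12 s, in which the tool goes at most 41.7 mm and 7.16 degrees, less where a joint would pass 70% of its speed; a pose out of reach is approached as far as the arm can. A call is refused whole if a number of a shift passes 41.7 or a number of a turn 7.16, either way. A call with a gripper value outside its range is refused whole. "jaw" is the opening in per cent of the stroke, from 0 (shut) to 100 (fully open), set as the call begins (left out, the last holds). The fingers move at their own pace and stop on an object; "grip_force" is the grip in N (left out, the last holds). Time passes only in rows, so rows that do not move let the fingers close, or fill a call up. It gives the time, the measured TCP pose, the force and the opening at its end, in the units of the state.
- status.get_obs(): the state, without advancing time (a new reading comes with each control period).
- viewer.camera(name): name is "scene" or "top" or "wrist"; returns the picture (400x640x3 uint8, blue, green, red); there is no depth.
- viewer.camera_model(name): a dict with "vfov" (degrees; the focal length in pixels is half the picture's height over the tangent of half this angle, whatever the lens; pixels are square), "cx", "cy" (the principal point, pixels), "R" (3x3) and "t" (3): a world point X has camera coordinates R X + t; the wrist camera has in their place "tool_from_camera" (4x4, takes a point from camera to tool coordinates, whose origin is the TCP and whose axes are the tool frame's). Camera axes: x right, y down, z forward; pixel columns grow to the right and rows downward; lengths in m; the calibration is good to about 2 mm. The wrist camera is an equidistant fisheye: a pixel r from the principal point sees the ray r / f radians off the axis. A picture is of the moment at which its call begins: read the wrist's pose just before it. camera_model takes no time and is no camera call.
- r.sign_off(): hands the job in, once; it reports no verdict.
The state is a dict: "time_s": time; "joint_pos": joint angles; "dq": joint speeds; "effort": joint torques, N m; "ee_pos": TCP position; "tcp_rot": TCP orientation; "force": force on the tool from outside, world axes, zero at the start; "ft_torque": the same for the moment, N m; "grip_width": finger opening in m.
Only numpy, scipy, OpenCV 4.12 (cv2) and the standard library are available. Lean on these libraries where they do the work, as an engineer would, in place of code of your own. Each camera call takes 0.05 s, during which the arm holds its last target.

### The job

Get this load ready for the kiln: first lift the lid off the firing box and set it down flat on the round plywood bat, then slide every test tile standing in the drying rack fully down into a slot of its own inside the box, and put the box's lid back so that it sits seated and level. Both bead jars go into the same firing, so cover each with its own lid as well, seated and level (whenever you like), with the jars left standing. Do not knock over or push away the other things on the table, and let go of everything at the end.

Things in the scene. Friction and masses are not known exactly. Their poses are not given: they have to be found in the camera images.
- box: the firing box, fixed: open round clay box 152 mm across outside, 140 mm inside (wall 6 mm), rim 86 mm above its origin, inner floor at 6 mm; three upright tile slots inside. A tile fully home stands on the inner floor: its origin 6 mm, its top 81 mm above the box's origin. Origin: centre of the underside, z up; turned by up to 0.5 rad about z
- crib (a point): centre of the top of the slotted crib in the firing box, 36 mm above the box's origin, axes as the box's. The crib is 30 mm high with three parallel upright slots at y = -40, 0 and +40 mm; each is 48 mm long (along x), 11 mm wide (along y), goes down to the inner floor and has a 2 mm chamfered mouth
- box_lid: loose round clay lid, knob up, about 350 g: disc 156 mm across, 8 mm thick (8 to 16 mm above the origin); under it a collar 132 mm across, 8 mm deep, that drops inside the rim; on it an upright knob 24 mm across (16 to 44 mm above the origin). Origin: on the axis at the collar's underside; z up. The firing box's lid, at first seated on it: origin 78 mm above the box's
- bat: a round plywood bat fixed to the table, 180 mm across and 8 mm thick, empty: the place to set the box's lid down meanwhile. Origin: centre of its underside
- rack: the wooden drying rack, fixed to the table: block 66 x 150 x 22 mm (x, y, z) with four upright slots right through it at y = -60, -20, +20 and +60 mm of its frame, each 48 mm along x and 11 mm along y; some stand empty. Origin: centre of the underside, z up; turned by up to 0.4 rad about z
- jar_wide: the wide bead jar, loose, about 450 g: round clay jar 76 mm across, mouth 66 mm across inside, rim 70 mm above its origin, a few clay beads inside fixed low down. Seated, its lid's origin lies 62 mm above the jar's origin. Origin: centre of the underside, z up
- jar_slim: the slim bead jar, loose, about 400 g: round clay jar 56 mm across, mouth 46 mm across inside, rim 82 mm above its origin, a few clay beads inside fixed low down. Seated, its lid's origin lies 74 mm above the jar's origin. Origin: centre of the underside, z up
- lid_wide: loose round clay lid, knob up, about 100 g: disc 80 mm across, 8 mm thick (8 to 16 mm above the origin); under it a collar 59 mm across, 8 mm deep, that drops inside the rim; on it an upright knob 20 mm across (16 to 44 mm above the origin). Origin: on the axis at the collar's underside; z up. The wide jar's, at first on the table
- lid_slim: loose round clay lid, knob up, about 60 g: disc 60 mm across, 8 mm thick (8 to 16 mm above the origin); under it a collar 39 mm across, 8 mm deep, that drops inside the rim; on it an upright knob 20 mm across (16 to 44 mm above the origin). Origin: on the axis at the collar's underside; z up. The slim jar's, at first on the table
- tile1: glazed test tile, flat plate 44 x 8 x 75 mm (x, y, z), 55 g, white with a bare clay foot, standing upright in a slot of the rack on the table top; None if absent. Pinch its top 20 mm across the 8 mm (its y); a tile in the next slot is only 32 mm clear, so open the fingers just 20 to 25 mm there. Origin: centre of its foot, z up
- tile2: glazed test tile, flat plate 44 x 8 x 75 mm (x, y, z), 55 g, white with a bare clay foot, standing upright in a slot of the rack on the table top; None if absent. Pinch its top 20 mm across the 8 mm (its y); a tile in the next slot is only 32 mm clear, so open the fingers just 20 to 25 mm there. Origin: centre of its foot, z up
- tile3: glazed test tile, flat plate 44 x 8 x 75 mm (x, y, z), 55 g, white with a bare clay foot, standing upright in a slot of the rack on the table top; None if absent. Pinch its top 20 mm across the 8 mm (its y); a tile in the next slot is only 32 mm clear, so open the fingers just 20 to 25 mm there. Origin: centre of its foot, z up
- tile4: glazed test tile, flat plate 44 x 8 x 75 mm (x, y, z), 55 g, white with a bare clay foot, standing upright in a slot of the rack on the table top; None if absent. Pinch its top 20 mm across the 8 mm (its y); a tile in the next slot is only 32 mm clear, so open the fingers just 20 to 25 mm there. Origin: centre of its foot, z up
- pinch_cup: a bystander: small clay cup 36 mm across, 28 mm tall; origin under its centre
- stamp: a bystander: small dark turned wooden stamp, 32 mm across, 33 mm tall; origin under its centre
- bowl: a bystander: bowl 90 mm across, 40 mm tall; origin under its centre
- spray: a bystander: plastic bottle 52 mm across, 110 mm tall; origin under its centre
Mind the look-alikes: they are no part of the job. What is shaped like the lid_wide but green or yellow is not meant.

How it is judged:
By the outcome, as a careful person would: the job done as asked, in the order asked, and still so for the second after the job is handed in, with the robot touching nothing.
Of tile1, tile2, tile3, tile4 only 2 to 3 are there at a start; the rules pass over those that are not, and their reading is None.
At some moment in a run one of lid_wide, lid_slim, box_lid may be knocked a few centimetres aside while the robot is not near it.
It also fails if it takes over 210 s, if anything falls off the work surface, if the arm or the gripper's body presses on something with over 40 N, if the wrist force passes 120 N, or if a joint passes its speed limit or range.

## Working session

There is one attempt and no reset: what is moved stays moved. The work goes in short steps, Python scripts to look and compute and a tool call to move; the robot and the scene stay as the last step left them, time stands still between calls to the robot, and variables do not carry over. Pictures are saved under pics/ and viewed, and the job is handed in when it is done.

Besides the shell and the picture viewer there is one more tool, called as name(argument=value, ...) on one line, values as JSON. drive_tool: Moves the arm, as the interface text tells. Its arguments: {"type":"object","properties":{"dp":{"type":"array","items":{"type":"array","items":{"type":"number"}}},"turn":{"type":"array","items":{"type":"array","items":{"type":"number"}}},"jaw":{"type":"number"},"grip_force":{"type":"number"}},"required":["dp","turn"]}

```bash
ls; mkdir -p pics; python3 - <<'E'
from cell import status, viewer, r
import cv2
print(status.get_obs())
for n in ["scene","top","wrist"]:
    im=viewer.camera(n); cv2.imwrite(f"pics/{n}0.png",im); print(n,viewer.camera_model(n))
E
```

```text
pics
{'time_s': 0.0, 'joint_pos': array([ 6.90403314e+01,  1.36832721e+01, -8.16271702e-01,  7.55832033e+01,
       -1.30905375e-03,  9.00003834e+01]), 'dq': array([-0.03589191,  0.05976673, -0.01033031,  0.02477155, -0.07647437,
       -0.01696746]), 'effort': array([ 1.91255211e-03, -5.38772464e+01,  3.46440697e+01,  1.82714051e-02,
        1.04753797e-04, -2.48939318e-05]), 'ee_pos': array([0.18766163, 0.48988614, 0.23066097]), 'tcp_rot': array([[ 3.57716575e-01,  9.33830074e-01, -4.95273420e-04],
       [ 9.33829088e-01, -3.57716917e-01, -1.35682185e-03],
       [-1.44420873e-03,  2.28569386e-05, -9.99998957e-01]]), 'force': array([-0.95948277, -0.00939569, -0.80236293]), 'ft_torque': array([-0.00131798, -0.05770066,  0.01381146]), 'grip_width': 0.08553650862121653}
scene {'vfov': 44.81023407275773, 'cx': 323.1009216712419, 'cy': 197.92540263968897, 'R': array([[ 7.17233581e-01,  6.96832729e-01, -3.71120898e-04],
       [ 5.47793599e-01, -5.64160117e-01, -6.17774663e-01],
       [-4.30694976e-01,  4.42885436e-01, -7.86355090e-01]]), 't': array([-0.37828899, -0.29674661,  1.61595472])}
top {'vfov': 51.92922487985471, 'cx': 319.7397553160819, 'cy': 201.40024814142453, 'R': array([[ 8.85785880e-04, -9.99968254e-01, -7.91874940e-03],
       [-9.88053347e-01,  3.45180428e-04, -1.54111857e-01],
       [ 1.54109698e-01,  7.96065696e-03, -9.88021674e-01]]), 't': array([-0.02771383,  0.54633905,  1.00263442])}
wrist {'vfov': 65.70646984690485, 'cx': 321.38495251113443, 'cy': 199.493876140203, 'tool_from_camera': array([[ 9.99999545e-01, -6.19547744e-04, -7.25480133e-04,
         6.09432001e-05],
       [ 7.97544832e-04,  9.60189730e-01,  2.79347537e-01,
        -7.02443047e-02],
       [ 5.23529437e-04, -2.79347988e-01,  9.60189787e-01,
        -1.42806305e-01],
       [ 0.00000000e+00,  0.00000000e+00,  0.00000000e+00,
         1.00000000e+00]])}
```

View pics/top0.png

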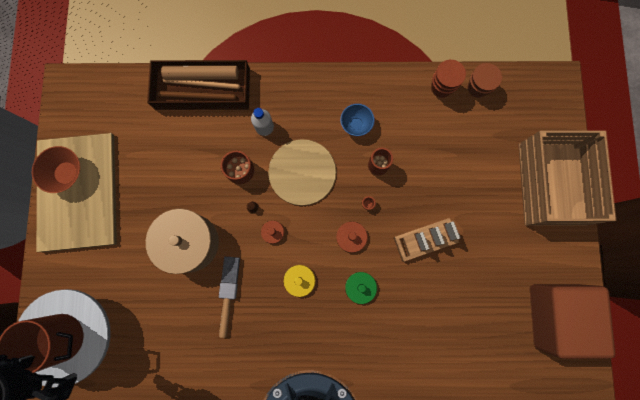

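View pics/scene0.png

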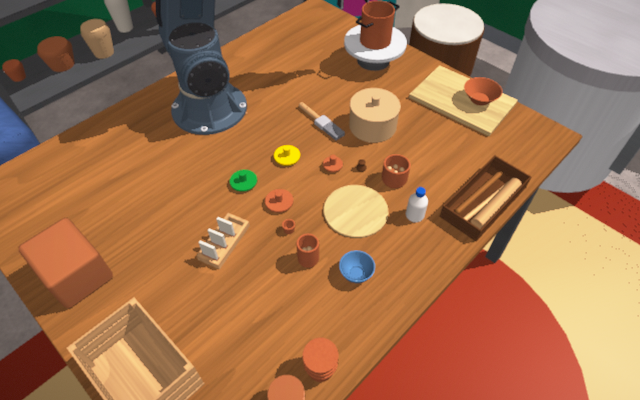

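View pics/wrist0.png

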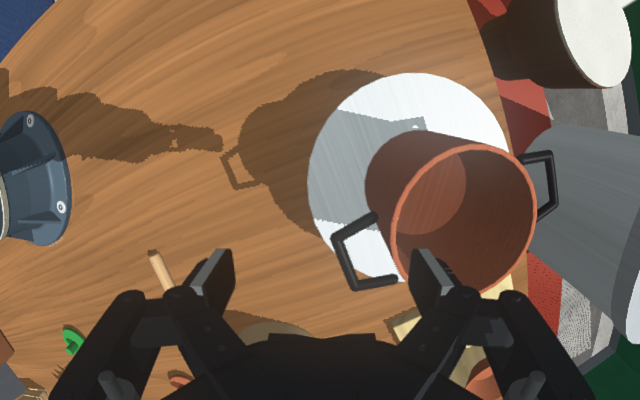

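```bash
cat > h.py <<'E'
import numpy as np, cv2
from cell import status, viewer, r
M={n:viewer.camera_model(n) for n in ("scene","top","wrist")}
def obs(): return status.get_obs()
def ray(n,u,v,o=None):
    m=M[n]; f=200/np.tan(np.radians(m["vfov"]/2)); x=(u-m["cx"])/f; y=(v-m["cy"])/f
    if n!="wrist":
        R=np.array(m["R"]);t=np.array(m["t"]); d=R.T@np.array([x,y,1.]); return -R.T@t,d/np.linalg.norm(d)
    th=np.hypot(x,y); k=np.sin(th)/th if th>1e-9 else 1
    d=np.array([x*k,y*k,np.cos(th)]); T=np.array(m["tool_from_camera"]); R=o["tcp_rot"]
    return o["ee_pos"]+R@T[:3,3], R@T[:3,:3]@d
def onz(n,u,v,z,o=None):
    c,d=ray(n,u,v,o); return c+d*(z-c[2])/d[2]
def proj(n,X,o=None):
    m=M[n]; f=200/np.tan(np.radians(m["vfov"]/2)); X=np.asarray(X,float)
    if n!="wrist":
        p=np.array(m["R"])@X+np.array(m["t"]); return m["cx"]+f*p[0]/p[2], m["cy"]+f*p[1]/p[2]
    T=np.array(m["tool_from_camera"]); q=o["tcp_rot"].T@(X-o["ee_pos"]); p=T[:3,:3].T@(q-T[:3,3])
    rr=np.hypot(p[0],p[1]); th=np.arctan2(rr,p[2]); return m["cx"]+f*th*p[0]/rr, m["cy"]+f*th*p[1]/rr
def yaw(o): return np.degrees(np.arctan2(o["tcp_rot"][1,0],o["tcp_rot"][0,0]))
def snap(n,name,crop=None,s=1):
    o=obs(); im=viewer.camera(n); cv2.imwrite(f"pics/{name}_raw.png",im)
    w=im
    if crop: x0,y0,x1,y1=crop; w=im[y0:y1,x0:x1]
    if s!=1: w=cv2.resize(w,None,fx=s,fy=s,interpolation=cv2.INTER_CUBIC)
    cv2.imwrite(f"pics/{name}.png",w); np.save(f"pics/{name}.npy",o,allow_pickle=True); return o,im
def load(name): return np.load(f"pics/{name}.npy",allow_pickle=True).item(), cv2.imread(f"pics/{name}_raw.png")
def go(tx,ty,tz,yw=None):
    """print remaining shift in tool axes (mm) and yaw turn about tool z (deg) from now"""
    o=obs(); R=o["tcp_rot"]; d=R.T@(np.array([tx,ty,tz])-o["ee_pos"])*1000
    print("t",round(o["time_s"],2),"p",o["ee_pos"].round(4),"yaw",yaw(o).round(2),"tilt",np.degrees(np.arccos(-R[2,2])).round(2),"w",round(o["grip_width"],4),"F",o["force"].round(1))
    print("dp",d.round(1), end=" ")
    # pointing down: turning +a about tool z reduces world yaw
    if yw is not None:
        a=-((yw-yaw(o)+90)%180-90); print("turnz",round(a,2),"(alt",round(a+180 if a<0 else a-180,2),") j6",o["joint_pos"][5].round(1), end=" ")
        # dp if turn done first
        c=np.radians(a); print("dp after turn",(np.array([[np.cos(c),np.sin(c)],[-np.sin(c),np.cos(c)]])@d[:2]).round(1))
    # leveling turn
    z=R.T@np.array([0,0,-1.]); ax=np.cross([0,0,1],z); print("level",np.degrees(ax).round(2))
E
python3 - <<'E'
from h import *
im=cv2.imread("pics/top0.png")
cv2.imwrite("pics/topc.png",cv2.resize(im[90:320,130:480],None,fx=2.28,fy=2.28,interpolation=cv2.INTER_CUBIC))
hsv=cv2.cvtColor(im,cv2.COLOR_BGR2HSV)
for n,(u,v) in dict(boxknob=(178,241),bat=(302,172),rack=(428,240),wide=(238,167),slim=(380,160),lslim=(272,232),lwide=(351,237),cup=(370,204),stamp=(253,208)).items():
    z={'boxknob':.1,'bat':.008,'rack':.022,'wide':.07,'slim':.082,'lslim':.016,'lwide':.016}.get(n,0.03)
    print(n,onz("top",u,v,z).round(3),hsv[v,u])
E
```

```text
boxknob [0.442 0.308 0.1  ] [ 15 114  96]
bat [0.631 0.02  0.008] [ 18 110 186]
rack [ 0.45  -0.304  0.022] [ 13 131 101]
wide [0.63  0.178 0.07 ] [ 15 104 169]
slim [ 0.644 -0.177  0.082] [ 14 131  68]
lslim [0.471 0.096 0.016] [  8 180 140]
lwide [ 0.458 -0.108  0.016] [  8 179 140]
cup [ 0.541 -0.157  0.03 ] [  8 176 139]
stamp [0.531 0.144 0.03 ] [  9 172  43]
```

View pics/topc.png

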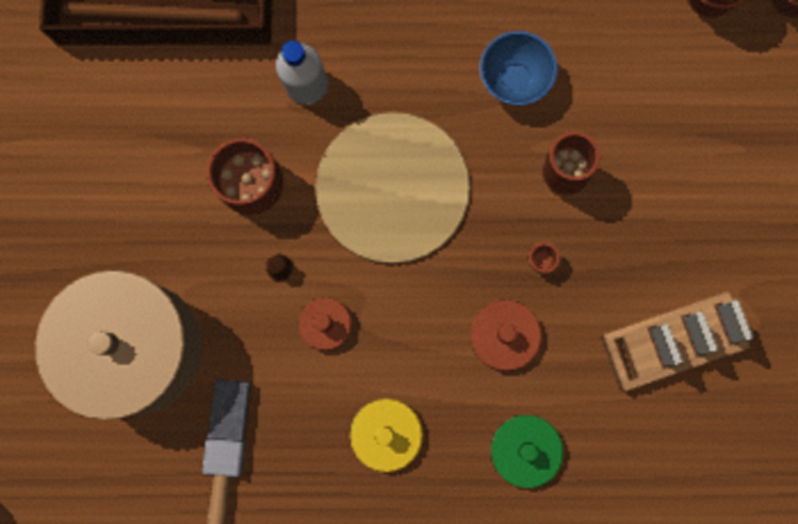

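Candidates: lid_wide is the red disc at top (351,237), with look-alikes yellow (299,281) and green (361,288). lid_slim is the small red one at (272,232). box_lid is the tan disc at (178,241), and the bat, also tan, is at (302,172). The cup (370,204) and stamp (253,208) are small bystanders. The crop confirms the choices: three tiles in the rack, empty slot at its left end. Next I measure the centres.

```bash
cat > seg.py <<'E'
from h import *
def fit(mask,seed=None):
    mask=cv2.morphologyEx(mask,cv2.MORPH_CLOSE,np.ones((3,3),np.uint8))
    cs,_=cv2.findContours(mask,cv2.RETR_EXTERNAL,cv2.CHAIN_APPROX_NONE)
    if seed is not None: cs=[c for c in cs if cv2.pointPolygonTest(c,seed,True)>-4]
    c=max(cs,key=cv2.contourArea); return c
def circ(name,c,z,o=None):
    """hull contour -> plane z, circle lsq fit"""
    P=np.array([onz(name,u,v,z,o)[:2] for u,v in cv2.convexHull(c)[:,0].astype(float)+0.0])
    # resample contour instead of hull for weight
    P=np.array([onz(name,u,v,z,o)[:2] for u,v in c[:,0].astype(float)])
    for _ in range(6):
        A=np.c_[2*P,np.ones(len(P))]; s=np.linalg.lstsq(A,(P**2).sum(1),rcond=None)[0]
        rr=np.sqrt(s[2]+s[0]**2+s[1]**2); e=np.abs(np.hypot(*(P-s[:2]).T)-rr)
        k=e<=max(0.0012,np.quantile(e,.9)); P=P[k]
    return s[:2].round(4),(2*rr).round(4),len(P),e.max().round(4)
E
python3 - <<'E'
from seg import *
o=None; im=cv2.imread("pics/top0.png"); hsv=cv2.cvtColor(im,cv2.COLOR_BGR2HSV)
for p in [(160,230),(150,250),(135,250),(285,160),(300,190),(130,200),(120,150)]: print(p,hsv[p[1],p[0]])
red=cv2.inRange(hsv,(0,140,70),(11,255,255))
tan=cv2.inRange(hsv,(12,60,110),(25,135,255))
cv2.imwrite("pics/m.png",np.hstack([red,tan])[:, :][::1,::1][:, :1280]); 
print("boxlid",circ("top",fit(tan,(165,230)),.094))
print("bat",circ("top",fit(tan,(300,180)),.008))
print("lslim",circ("top",fit(red,(270,235)),.016)); print("lwide",circ("top",fit(red,(345,240)),.016))
print("wide",circ("top",fit(red,(225,167)),.07)); print("slim",circ("top",fit(red,(372,155)),.082))
E
```

```text
(160, 230) [ 16  96 191]
(150, 250) [ 16 100 186]
(135, 250) [ 13 167 113]
(285, 160) [ 19 115 180]
(300, 190) [ 18 115 166]
(130, 200) [ 12 166 115]
(120, 150) [ 12 171 115]
boxlid (array([0.4442, 0.312 ]), np.float64(0.153), 171, np.float64(0.0012))
bat (array([0.6326, 0.0208]), np.float64(0.177), 152, np.float64(0.0012))
lslim (array([0.4721, 0.0965]), np.float64(0.0595), 52, np.float64(0.0012))
lwide (array([ 0.4594, -0.1089]), np.float64(0.0806), 66, np.float64(0.0011))
wide (array([0.6367, 0.1856]), np.float64(0.0759), 65, np.float64(0.0012))
slim (array([ 0.6497, -0.1809]), np.float64(0.0565), 43, np.float64(0.0027))
```

```bash
python3 - <<'E'
from h import *
go(.444,.312,.20,90)
E
```

```text
t 0.15 p [0.1877 0.49   0.2308] yaw 69.04 tilt 0.07 w 0.0854 F [-1.  -0.1  0.1]
dp [-74.5 303.   30.9] turnz -20.96 (alt 159.04 ) j6 90.0 dp after turn [-177.9  256.3]
level [-0.    0.07  0.  ]
```

drive_tool(dp=[[0, 0, 0], [0, 0, 0], [0, 0, 0], [-25, 36, 5], [-25, 36, 5], [-25, 36, 5], [-25, 36, 5], [-25, 36, 5], [-25, 36, 5], [-25, 36, 0]], turn=[[0, 0, -7], [0, 0, -7], [0, 0, -7], [0, 0, 0], [0, 0, 0], [0, 0, 0], [0, 0, 0], [0, 0, 0], [0, 0, 0], [0, 0, 0]])

```text
time_s: 0.98
ee_pos: [0.4288, 0.3288, 0.199]
tcp_rot: [[-0.032, 0.999, -0.004], [0.999, 0.032, -0.002], [-0.001, -0.004, -1.0]]
force: [-0.0, 1.7, -0.0]
grip_width: 0.0858
```

```bash
python3 - <<'E'
from h import *
go(.444,.312,.20,90)
o,im=snap("wrist","w1")
print(proj("wrist",[.444,.312,.122],o),proj("wrist",o["ee_pos"],o))
E
```

```text
t 0.98 p [0.4288 0.3288 0.199 ] yaw 91.86 tilt 0.23 w 0.0858 F [-0.   1.7 -0. ]
dp [-17.3  14.6  -1.1] turnz 1.86 (alt -178.14 ) j6 35.6 dp after turn [-16.8  15.2]
level [-0.22  0.08  0.  ]
(np.float64(299.3147666399864), np.float64(226.3900293838861)) (np.float64(322.0579555674747), np.float64(253.50693016994168))
```

View pics/w1.png

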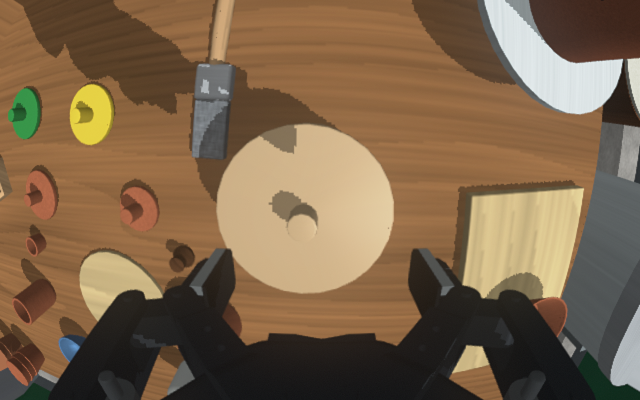

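The wrist view shows the tan lid centred near (305,209) with its knob top near (302,228). I'll measure both.

```bash
python3 - <<'E'
from seg import *
o,im=load("w1"); hsv=cv2.cvtColor(im,cv2.COLOR_BGR2HSV)
print(hsv[230,302],hsv[170,300],hsv[205,285])
tan=cv2.inRange(hsv,(12,50,130),(25,135,255))
print("disc",circ("wrist",fit(tan,(330,180)),.094,o))
kn=onz("wrist",302,228,.122,o); print("knob",kn)
E
```

```text
[ 17  84 210] [ 18  86 210] [ 18  86 134]
disc (array([0.4534, 0.3251]), np.float64(0.1835), 784, np.float64(0.0055))
knob [0.44524243 0.31406542 0.122     ]
```

```bash
python3 - <<'E'
from seg import *
o,im=load("w1"); hsv=cv2.cvtColor(im,cv2.COLOR_BGR2HSV)
print(hsv[100,300],hsv[300,300],hsv[200,420])
tan=cv2.inRange(hsv,(14,60,100),(25,110,255)); tan=cv2.morphologyEx(tan,cv2.MORPH_OPEN,np.ones((7,7),np.uint8))
c=fit(tan,(330,180)); print(cv2.boundingRect(c)); print("disc",circ("wrist",c,.094,o))
# knob top: bright disc
g=cv2.inRange(hsv,(12,50,185),(25,110,255))[205:250,280:325]; cv2.imwrite("pics/k.png",np.hstack([cv2.resize(im[195:255,270:335],None,fx=6,fy=6)]))
E
```

```text
[ 15 135 140] [ 14 134 152] [ 14 138 151]
(216, 123, 178, 171)
disc (array([0.4449, 0.3135]), np.float64(0.1543), 488, np.float64(0.0009))
```

View pics/k.png

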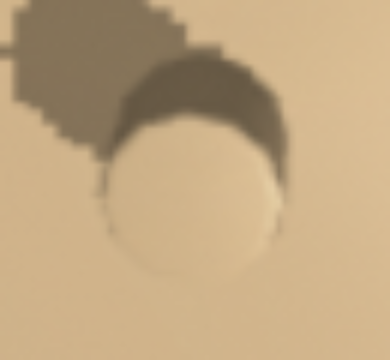

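drive_tool(dp=[[0, 0, 0], [-9, 7, 0], [-8, 7, 0], [0, 0, 25], [0, 0, 25], [0, 0, 20], [0, 0, 10], [0, 0, 0], [0, 0, 0], [0, 0, 0]], turn=[[-0.2, 0, 1.9], [0, 0, 0], [0, 0, 0], [0, 0, 0], [0, 0, 0], [0, 0, 0], [0, 0, 0], [0, 0, 0], [0, 0, 0], [0, 0, 0]])

```text
time_s: 1.87
ee_pos: [0.4493, 0.3066, 0.1163]
tcp_rot: [[0.017, 1.0, 0.003], [1.0, -0.017, -0.003], [-0.003, 0.003, -1.0]]
force: [-0.4, -0.3, -0.2]
grip_width: 0.0855
```

```bash
python3 - <<'E'
from h import *
go(.445,.3137,.097,90)
E
```

```text
t 1.87 p [0.4493 0.3066 0.1163] yaw 89.01 tilt 0.25 w 0.0855 F [-0.4 -0.3 -0.2]
dp [ 7.1 -4.5 19.2] turnz -0.99 (alt 179.01 ) j6 35.4 dp after turn [ 7.2 -4.3]
level [ 0.19  0.16 -0.  ]
```

drive_tool(dp=[[7, -4, 0], [0, 0, 0], [0, 0, 6], [0, 0, 6], [0, 0, 5], [0, 0, 2], [0, 0, 0], [0, 0, 0], [0, 0, 0], [0, 0, 0]], turn=[[0.2, 0.2, -1], [0, 0, 0], [0, 0, 0], [0, 0, 0], [0, 0, 0], [0, 0, 0], [0, 0, 0], [0, 0, 0], [0, 0, 0], [0, 0, 0]])

```text
time_s: 2.7
ee_pos: [0.446, 0.3162, 0.0984]
tcp_rot: [[-0.003, 1.0, 0.004], [1.0, 0.003, 0.004], [0.004, 0.004, -1.0]]
force: [-0.9, 1.3, 0.3]
grip_width: 0.0855
```

```bash
python3 - <<'E'
from h import *
go(.445,.3137,.097,90)
E
```

```text
t 2.7 p [0.446  0.3162 0.0984] yaw 90.16 tilt 0.3 w 0.0855 F [-0.9  1.3  0.3]
dp [-2.5 -1.   1.4] turnz 0.16 (alt -179.84 ) j6 35.1 dp after turn [-2.5 -1. ]
level [ 0.2  -0.22  0.  ]
```

drive_tool(dp=[[-2, -1, 1], [0, 0, 0], [0, 0, 0], [0, 0, 0], [0, 0, 0], [0, 0, 0], [0, 0, 0], [0, 0, 0], [0, 0, 0], [0, 0, 0]], turn=[[0.2, -0.2, 0], [0, 0, 0], [0, 0, 0], [0, 0, 0], [0, 0, 0], [0, 0, 0], [0, 0, 0], [0, 0, 0], [0, 0, 0], [0, 0, 0]], jaw=0, grip_force=60)

```text
time_s: 3.53
ee_pos: [0.4454, 0.314, 0.098]
tcp_rot: [[-0.002, 1.0, 0.001], [1.0, 0.002, 0.0], [0.0, 0.001, -1.0]]
force: [0.5, -0.3, 0.7]
grip_width: 0.0224
```

```bash
python3 - <<'E'
from h import *
go(.445,.3137,.097,90)
snap("wrist","w2")
E
```

```text
t 3.53 p [0.4454 0.314  0.098 ] yaw 90.14 tilt 0.05 w 0.0224 F [ 0.5 -0.3  0.7]
dp [-0.3 -0.4  1. ] turnz 0.14 (alt -179.86 ) j6 35.0 dp after turn [-0.3 -0.4]
level [ 0.04 -0.03  0.  ]
```

View pics/w2.png

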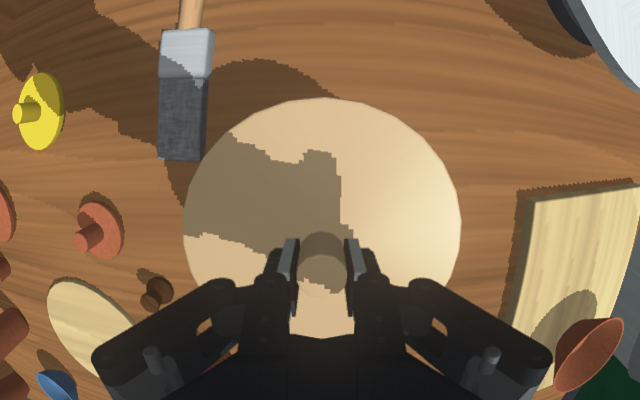

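The fingers hold the knob at (320,260), with the width at 22 mm. Lifting.

drive_tool(dp=[[0, 0, 0], [0, 0, 0], [0, 0, -4], [0, 0, -8], [0, 0, -12], [0, 0, -15], [0, 0, -15], [0, 0, -10], [0, 0, 0], [0, 0, 0]], turn=[[0, 0, 0], [0, 0, 0], [0, 0, 0], [0, 0, 0], [0, 0, 0], [0, 0, 0], [0, 0, 0], [0, 0, 0], [0, 0, 0], [0, 0, 0]])

```text
time_s: 4.42
ee_pos: [0.4437, 0.313, 0.1658]
tcp_rot: [[-0.003, 1.0, -0.003], [1.0, 0.002, -0.002], [-0.002, -0.003, -1.0]]
force: [0.8, 0.0, -3.5]
grip_width: 0.0218
```

```bash
python3 - <<'E'
from h import *
go(.6326,.0208,.17,90)
snap("wrist","w3")
E
```

```text
t 4.42 p [0.4437 0.313  0.1658] yaw 90.14 tilt 0.22 w 0.0218 F [ 0.8  0.  -3.5]
dp [-292.7  188.1   -4.3] turnz 0.14 (alt -179.86 ) j6 35.0 dp after turn [-292.2  188.9]
level [-0.19  0.11  0.  ]
```

View pics/w3.png

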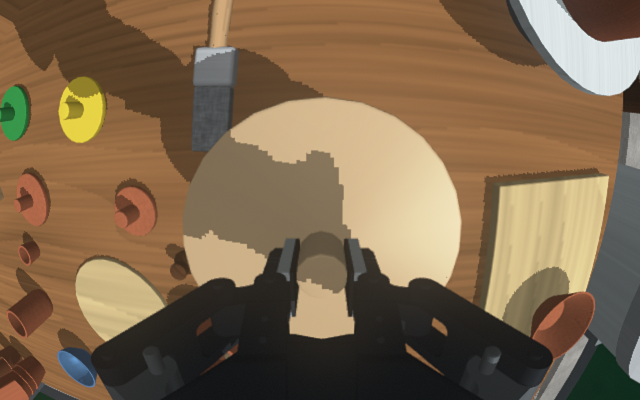

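drive_tool(dp=[[-8, 5, -4], [-16, 10, 0], [-25, 16, 0], [-30, 19, 0], [-33, 21, 0], [-33, 21, 0], [-33, 21, 0], [-30, 20, 0], [-30, 20, 0], [-20, 14, 0]], turn=[[-0.2, 0.1, 0], [0, 0, 0], [0, 0, 0], [0, 0, 0], [0, 0, 0], [0, 0, 0], [0, 0, 0], [0, 0, 0], [0, 0, 0], [0, 0, 0]])

```text
time_s: 5.3
ee_pos: [0.6146, 0.0429, 0.1647]
tcp_rot: [[-0.013, 1.0, -0.007], [1.0, 0.013, -0.003], [-0.003, -0.007, -1.0]]
force: [0.5, 0.5, -3.4]
grip_width: 0.022
```

```bash
python3 - <<'E'
from h import *
go(.6326,.0208,.17,90)
E
```

```text
t 5.3 p [0.6146 0.0429 0.1647] yaw 90.75 tilt 0.44 w 0.022 F [ 0.5  0.5 -3.4]
dp [-22.3  17.7  -5.4] turnz 0.75 (alt -179.25 ) j6 3.3 dp after turn [-22.1  18. ]
level [-0.41  0.15  0.  ]
```

drive_tool(dp=[[-8, 6, 0], [-5, 4, 0], [0, 0, 0], [0, 0, 8], [0, 0, 15], [0, 0, 20], [0, 0, 20], [0, 0, 15], [0, 0, 8], [0, 0, 0]], turn=[[-0.4, 0.1, 0.7], [0, 0, 0], [0, 0, 0], [0, 0, 0], [0, 0, 0], [0, 0, 0], [0, 0, 0], [0, 0, 0], [0, 0, 0], [0, 0, 0]])

```text
time_s: 6.13
ee_pos: [0.6208, 0.0304, 0.071]
tcp_rot: [[-0.003, 1.0, -0.005], [1.0, 0.003, -0.0], [-0.0, -0.005, -1.0]]
force: [0.3, -0.8, -2.8]
grip_width: 0.0221
```

```bash
python3 - <<'E'
from h import *
go(.6326,.0208,.028,90)
E
```

```text
t 6.13 p [0.6208 0.0304 0.071 ] yaw 90.16 tilt 0.28 w 0.0221 F [ 0.3 -0.8 -2.8]
dp [-9.6 12.  42.9] turnz 0.16 (alt -179.84 ) j6 2.6 dp after turn [-9.6 12. ]
level [-0.28  0.02  0.  ]
```

drive_tool(dp=[[-4, 6, 0], [-5, 6, 0], [0, 0, 0], [0, 0, 8], [0, 0, 10], [0, 0, 10], [0, 0, 6], [0, 0, 4], [0, 0, 0], [0, 0, 0]], turn=[[-0.3, 0, 0], [0, 0, 0], [0, 0, 0], [0, 0, 0], [0, 0, 0], [0, 0, 0], [0, 0, 0], [0, 0, 0], [0, 0, 0], [0, 0, 0]])

```text
time_s: 6.97
ee_pos: [0.6349, 0.0223, 0.0315]
tcp_rot: [[-0.005, 1.0, 0.004], [1.0, 0.005, 0.0], [0.0, 0.004, -1.0]]
force: [-0.0, -0.5, -3.0]
grip_width: 0.0224
```

```bash
python3 - <<'E'
from h import *
go(.6326,.0208,.028,90)
E
```

```text
t 6.97 p [0.6349 0.0223 0.0315] yaw 90.29 tilt 0.23 w 0.0224 F [-0.  -0.5 -3. ]
dp [-1.5 -2.3  3.5] turnz 0.29 (alt -179.71 ) j6 1.7 dp after turn [-1.5 -2.3]
level [ 0.23 -0.    0.  ]
```

drive_tool(dp=[[0, -1, 1], [0, 0, 1], [0, 0, 1], [0, 0, 1], [0, 0, 0], [0, 0, 0], [0, 0, 0], [0, 0, 0], [0, 0, 0], [0, 0, 0]], turn=[[0.2, 0, 0], [0, 0, 0], [0, 0, 0], [0, 0, 0], [0, 0, 0], [0, 0, 0], [0, 0, 0], [0, 0, 0], [0, 0, 0], [0, 0, 0]])

```text
time_s: 7.8
ee_pos: [0.6347, 0.0224, 0.0286]
tcp_rot: [[-0.005, 1.0, 0.002], [1.0, 0.005, 0.0], [0.0, 0.002, -1.0]]
force: [1.4, 0.5, -3.7]
grip_width: 0.0219
```

```bash
python3 - <<'E'
from h import *
go(.6326,.0208,.028,90)
E
```

```text
t 7.8 p [0.6347 0.0224 0.0286] yaw 90.3 tilt 0.14 w 0.0219 F [ 1.4  0.5 -3.7]
dp [-1.6 -2.1  0.6] turnz 0.3 (alt -179.7 ) j6 1.7 dp after turn [-1.6 -2.1]
level [ 0.14 -0.01  0.  ]
```

drive_tool(dp=[[0, 0, 1], [0, 0, 1], [0, 0, 1], [0, 0, 0.5], [0, 0, 0], [0, 0, 0], [0, 0, 0], [0, 0, 0], [0, 0, 0], [0, 0, 0]], turn=[[0.1, 0, 0], [0, 0, 0], [0, 0, 0], [0, 0, 0], [0, 0, 0], [0, 0, 0], [0, 0, 0], [0, 0, 0], [0, 0, 0], [0, 0, 0]])

```text
time_s: 8.63
ee_pos: [0.635, 0.0224, 0.028]
tcp_rot: [[-0.005, 1.0, 0.002], [1.0, 0.005, 0.0], [0.0, 0.002, -1.0]]
force: [-0.9, 0.5, 0.0]
grip_width: 0.0221
```

drive_tool(dp=[[0, 0, 0], [0, 0, 0], [0, 0, 0], [0, 0, 0], [0, 0, -5], [0, 0, -10], [0, 0, -20], [0, 0, -30], [0, 0, -30], [0, 0, -20]], turn=[[0, 0, 0], [0, 0, 0], [0, 0, 0], [0, 0, 0], [0, 0, 0], [0, 0, 0], [0, 0, 0], [0, 0, 0], [0, 0, 0], [0, 0, 0]], jaw=80)

```text
time_s: 9.47
ee_pos: [0.6322, 0.0223, 0.1457]
tcp_rot: [[-0.005, 1.0, -0.005], [1.0, 0.005, -0.0], [-0.0, -0.005, -1.0]]
force: [1.0, 0.0, 0.0]
grip_width: 0.0685
```

```bash
python3 - <<'E'
from seg import *
go(.45,.25,.25,90)
snap("top","t1",(130,90,480,320),2.28)
o,im=load("t1"); hsv=cv2.cvtColor(im,cv2.COLOR_BGR2HSV)
red=cv2.inRange(hsv,(0,140,70),(11,255,255))
for n,s in dict(lslim=(270,235),lwide=(345,240)).items(): print(n,circ("top",fit(red,s),.016))
E
```

```text
t 9.47 p [0.6322 0.0223 0.1457] yaw 90.3 tilt 0.29 w 0.0685 F [1. 0. 0.]
dp [ 228.6 -181.6 -103.4] turnz 0.3 (alt -179.7 ) j6 1.7 dp after turn [ 227.7 -182.7]
level [-0.29  0.    0.  ]Traceback (most recent call last):
  File "<stdin>", line 6, in <module>
  File "seg.py", line 6, in fit
    c=max(cs,key=cv2.contourArea); return c
ValueError: max() iterable argument is empty
```

View pics/t1.png

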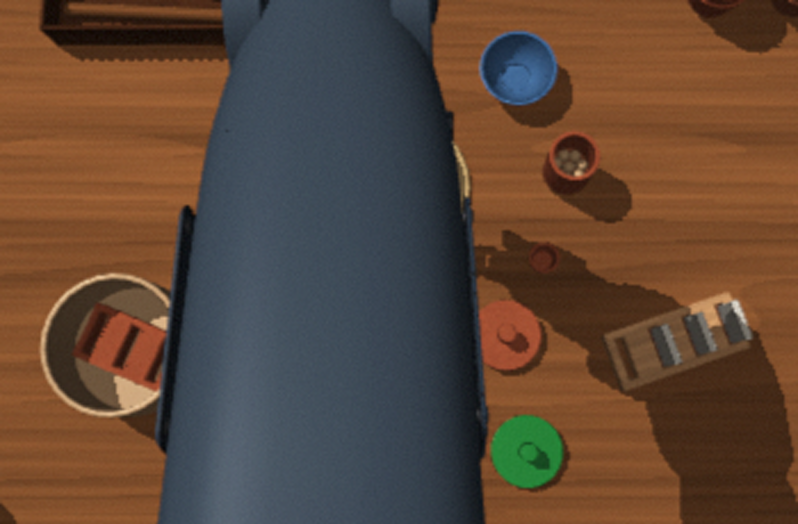

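Box lid released on the bat, and the crib in the open box is visible. Moving above the box to measure the slots.

drive_tool(dp=[[5, -3, -20], [20, -13, -25], [30, -20, -25], [35, -23, -5], [38, -25, 0], [38, -25, 0], [38, -25, 0], [38, -25, 0], [30, -20, 0], [15, -10, 0]], turn=[[-0.3, 0, 0], [0, 0, 0], [0, 0, 0], [0, 0, 0], [0, 0, 0], [0, 0, 0], [0, 0, 0], [0, 0, 0], [0, 0, 0], [0, 0, 0]])

```text
time_s: 10.35
ee_pos: [0.4514, 0.2992, 0.2366]
tcp_rot: [[0.005, 1.0, 0.024], [1.0, -0.005, 0.006], [0.006, 0.024, -1.0]]
force: [0.3, 0.8, 0.1]
grip_width: 0.0685
```

```bash
python3 - <<'E'
from seg import *
go(.445,.314,.22,90)
o,im=snap("wrist","w4")
E
```

```text
t 10.35 p [0.4514 0.2992 0.2366] yaw 89.71 tilt 1.4 w 0.0685 F [0.3 0.8 0.1]
dp [14.7 -6.9 16.5] turnz -0.29 (alt 179.71 ) j6 34.1 dp after turn [14.7 -6.8]
level [ 1.36 -0.34  0.  ]
```

View pics/w4.png

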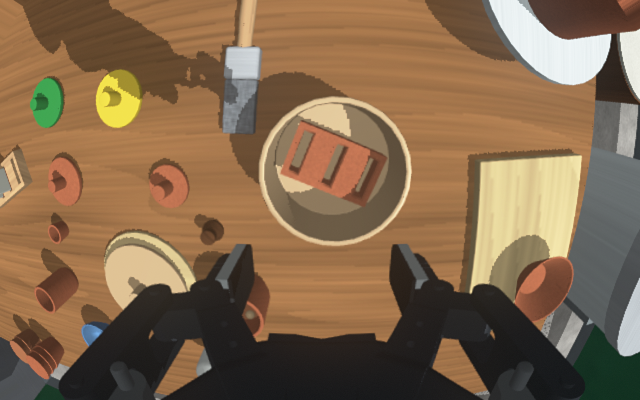

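drive_tool(dp=[[5, 10, 20], [5, 20, 25], [0, 12, 25], [0, 0, 5], [0, 0, 0], [0, 0, 0], [0, 0, 0], [0, 0, 0], [0, 0, 0], [0, 0, 0]], turn=[[1.3, -0.3, 0], [0, 0, 0], [0, 0, 0], [0, 0, 0], [0, 0, 0], [0, 0, 0], [0, 0, 0], [0, 0, 0], [0, 0, 0], [0, 0, 0]])

```text
time_s: 11.23
ee_pos: [0.4923, 0.3155, 0.1717]
tcp_rot: [[-0.003, 1.0, 0.011], [1.0, 0.003, 0.009], [0.009, 0.011, -1.0]]
force: [-0.7, -0.1, 0.0]
grip_width: 0.0683
```

```bash
python3 - <<'E'
from seg import *
go(.445,.314,.22,90)
o,im=snap("wrist","w5",(200,0,460,260),3)
E
```

```text
t 11.23 p [0.4923 0.3155 0.1717] yaw 90.19 tilt 0.83 w 0.0683 F [-0.7 -0.1  0. ]
dp [ -0.9 -46.8 -48.8] turnz 0.19 (alt -179.81 ) j6 32.4 dp after turn [ -1.1 -46.7]
level [ 0.63 -0.54  0.  ]
```

View pics/w5.png

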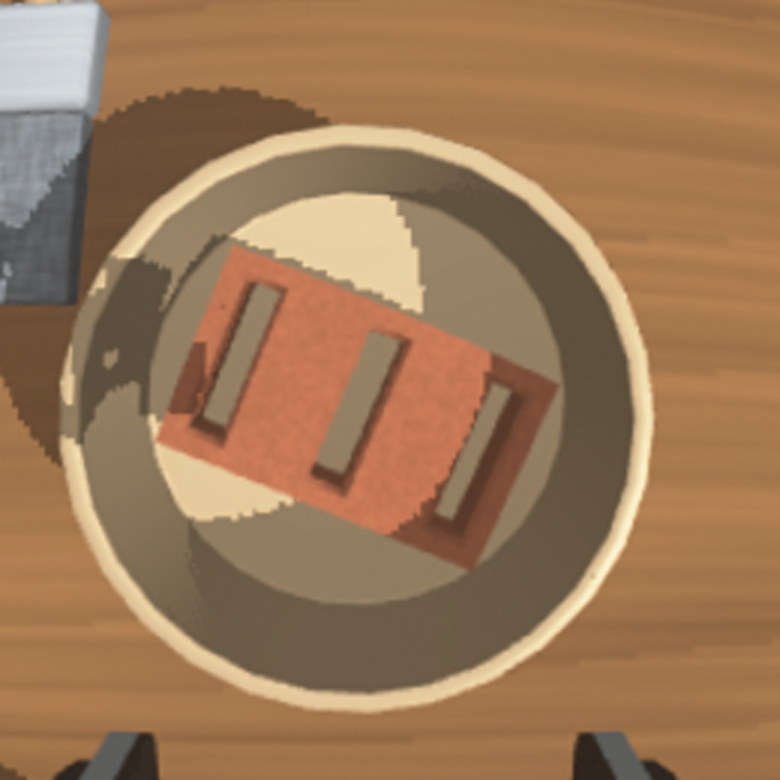

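The crib top's corners in the crop are about (232,245), (558,385), (474,571) and (157,437). The slot foot areas (tan) are visible too.

```bash
python3 - <<'E'
from seg import *
o,im=load("w5"); hsv=cv2.cvtColor(im,cv2.COLOR_BGR2HSV)
C=np.array([onz("wrist",200+u/3-.33,v/3-.33,.036,o) for u,v in [(232,245),(558,385),(474,571),(157,437)]])
print(C.round(4)); print("cen",C.mean(0).round(4)); 
for a,b in [(0,1),(3,2),(0,3),(1,2)]:
    d=C[b]-C[a]; print(np.linalg.norm(d).round(4),np.degrees(np.arctan2(d[1],d[0])).round(2))
red=cv2.inRange(hsv,(0,120,40),(12,255,255)); red[:,:200]=0; red[260:]=0
c=fit(red,(320,120)); P=np.array([onz("wrist",u,v,.036,o)[:2] for u,v in c[:,0].astype(float)],dtype=np.float32)
print("minrect",cv2.minAreaRect(P*1000))
# rim outer: not-wood? use saturation edge
rim=cv2.inRange(hsv,(10,0,0),(25,122,255)); rim[260:]=0; rim[:, :215]=0; rim=cv2.morphologyEx(rim,cv2.MORPH_OPEN,np.ones((3,3)))
c=fit(rim,(400,130)); print(cv2.boundingRect(c)); print("rim",circ("wrist",c,.086,o))
E
```

```text
[[0.3955 0.277  0.036 ]
 [0.4369 0.3744 0.036 ]
 [0.4953 0.3503 0.036 ]
 [0.4529 0.2531 0.036 ]]
cen [0.4452 0.3137 0.036 ]
0.1059 66.95
0.106 66.48
0.0622 -22.58
0.0631 -22.48
minrect ((445.39605712890625, 313.3716735839844), (105.7906723022461, 64.37307739257812), 67.1946029663086)
(219, 41, 199, 197)
rim (array([0.4453, 0.3135]), np.float64(0.1507), 556, np.float64(0.0011))
```

Crib centre is (0.4453, 0.3136), agreeing with the rim fit, and its long axis is at about 67°. On to the rack.

drive_tool(dp=[[-10, 0, -5], [-25, 0, -8], [-38, 1, 0], [-40, 1, 0], [-40, 1, 0], [-40, 1, 0], [-40, 1, 0], [-40, 1, 0], [-40, 1, 0], [-40, 1, 0]], turn=[[0.6, -0.5, 0], [0, 0, 0], [0, 0, 0], [0, 0, 0], [0, 0, 0], [0, 0, 0], [0, 0, 0], [0, 0, 0], [0, 0, 0], [0, 0, 0]], jaw=28)

```text
time_s: 12.12
ee_pos: [0.5033, -0.0429, 0.1884]
tcp_rot: [[-0.017, 1.0, 0.01], [1.0, 0.017, 0.005], [0.004, 0.01, -1.0]]
force: [0.6, 0.1, 0.5]
grip_width: 0.0243
```

```bash
python3 - <<'E'
from seg import *
go(.50,-.304,.18,105)
E
```

```text
t 12.12 p [ 0.5033 -0.0429  0.1884] yaw 90.96 tilt 0.63 w 0.0243 F [0.6 0.1 0.5]
dp [-261.    -7.7    7.2] turnz -14.04 (alt 165.96 ) j6 -6.0 dp after turn [-251.3  -70.8]
level [ 0.58 -0.25  0.  ]
```

drive_tool(dp=[[-40, 0, 0], [-40, 0, 0], [-40, 0, 0], [-40, 0, 0], [-38, 0, 0], [-25, 0, 0], [-12, 0, 0], [0, 0, 0], [0, 0, 0], [0, 0, 0]], turn=[[0.5, -0.2, 0], [0, 0, 0], [0, 0, 0], [0, 0, 0], [0, 0, 0], [0, 0, 0], [0, 0, -7], [0, 0, -7], [0, 0, 0], [0, 0, 0]])

```text
time_s: 12.95
ee_pos: [0.5043, -0.2989, 0.1924]
tcp_rot: [[-0.254, 0.967, 0.009], [0.967, 0.254, -0.004], [-0.006, 0.008, -1.0]]
force: [-0.1, 0.3, -0.1]
grip_width: 0.024
```

```bash
python3 - <<'E'
from seg import *
go(.50,-.304,.18,105)
o,im=snap("wrist","w6",(200,0,460,260),3)
E
```

```text
t 12.95 p [ 0.5043 -0.2989  0.1924] yaw 104.7 tilt 0.57 w 0.024 F [-0.1  0.3 -0.1]
dp [-3.8 -5.6 12.3] turnz -0.3 (alt 179.7 ) j6 -45.4 dp after turn [-3.8 -5.6]
level [ 0.44  0.36 -0.  ]
```

View pics/w6.png

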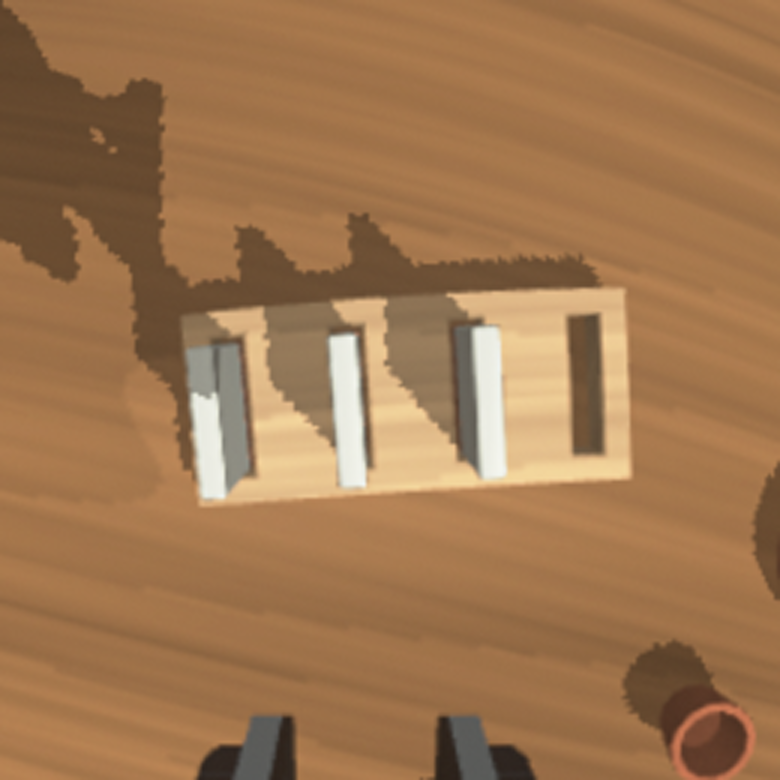

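Rack with three tiles. Top faces in the crop: left (188..227, 345..499), middle (329..367, 333..488), right (472..506, 325..479). The right-hand slot is empty.

```bash
cat > tiles.py <<'E'
from seg import *
def quad(q,z,o,ox=200,s=3.):
    C=np.array([onz("wrist",ox+(u-.5)/s,(v-.5)/s,z,o) for u,v in q]); d1=(C[1]-C[0]+C[2]-C[3])/2; d2=(C[3]-C[0]+C[2]-C[1])/2
    return C.mean(0).round(4), np.linalg.norm(d1).round(4),np.linalg.norm(d2).round(4),np.degrees(np.arctan2(d1[1],d1[0])).round(1),np.degrees(np.arctan2(d2[1],d2[0])).round(1)
E
python3 - <<'E'
from tiles import *
o,im=load("w6")
for q in [[(188,347),(215,345),(227,497),(202,499)],[(329,335),(356,333),(367,486),(340,488)],[(472,327),(498,325),(506,477),(481,479)]]: print(quad(q,.075,o))
q=quad([(182,315),(624,289),(631,479),(200,506)],.022,o); print(q)
c=q[0]; a=np.radians(q[3])
for k in (-.06,-.02,.02,.06): print(k,(c[:2]+k*np.array([np.cos(a),np.sin(a)])).round(4))
E
```

```text
(array([ 0.4717, -0.3545,  0.075 ]), np.float64(0.0075), np.float64(0.0436), np.float64(107.8), np.float64(18.0))
(array([ 0.4589, -0.3168,  0.075 ]), np.float64(0.0076), np.float64(0.0433), np.float64(108.8), np.float64(18.6))
(array([ 0.4463, -0.2793,  0.075 ]), np.float64(0.0072), np.float64(0.0431), np.float64(110.3), np.float64(19.0))
(array([ 0.4529, -0.2979,  0.022 ]), np.float64(0.1498), np.float64(0.0661), np.float64(108.6), np.float64(18.8))
-0.06 [ 0.472  -0.3548]
-0.02 [ 0.4593 -0.3169]
0.02 [ 0.4465 -0.2789]
0.06 [ 0.4338 -0.241 ]
```

```bash
python3 - <<'E'
from seg import *
go(.4464,-.2791,.056,108.7)
E
```

```text
t 13.0 p [ 0.5044 -0.2985  0.1924] yaw 104.72 tilt 0.57 w 0.0237 F [0.5 0.2 0.4]
dp [ 34.4 -52.2 135.8] turnz -3.98 (alt 176.02 ) j6 -45.4 dp after turn [ 38.  -49.7]
level [ 0.44  0.37 -0.  ]
```

drive_tool(dp=[[0, 0, 10], [10, -13, 15], [14, -18, 15], [10, -14, 15], [4, -5, 10], [0, 0, 5], [0, 0, 0], [0, 0, 0], [0, 0, 0], [0, 0, 0]], turn=[[0.4, 0.4, -4], [0, 0, 0], [0, 0, 0], [0, 0, 0], [0, 0, 0], [0, 0, 0], [0, 0, 0], [0, 0, 0], [0, 0, 0], [0, 0, 0]])

```text
time_s: 13.83
ee_pos: [0.4472, -0.2725, 0.1234]
tcp_rot: [[-0.308, 0.951, 0.007], [0.951, 0.308, -0.002], [-0.004, 0.006, -1.0]]
force: [0.3, 0.1, -1.0]
grip_width: 0.0242
```

```bash
python3 - <<'E'
from seg import *
go(.4464,-.2791,.056,108.7)
E
```

```text
t 13.83 p [ 0.4472 -0.2725  0.1234] yaw 107.93 tilt 0.4 w 0.0242 F [ 0.3  0.1 -1. ]
dp [-5.8 -3.2 67.4] turnz -0.77 (alt 179.23 ) j6 -49.3 dp after turn [-5.7 -3.2]
level [ 0.33  0.23 -0.  ]
```

drive_tool(dp=[[-5, -3, 10], [0, 0, 10], [0, 0, 6], [0, 0, 3], [0, 0, 0], [0, 0, 0], [0, 0, 0], [0, 0, 0], [0, 0, 0], [0, 0, 0]], turn=[[0.3, 0.2, -0.8], [0, 0, 0], [0, 0, 0], [0, 0, 0], [0, 0, 0], [0, 0, 0], [0, 0, 0], [0, 0, 0], [0, 0, 0], [0, 0, 0]])

```text
time_s: 14.67
ee_pos: [0.4477, -0.2799, 0.0918]
tcp_rot: [[-0.322, 0.947, 0.001], [0.947, 0.322, -0.001], [-0.002, 0.001, -1.0]]
force: [0.9, -0.7, 0.3]
grip_width: 0.0239
```

```bash
python3 - <<'E'
from seg import *
go(.4464,-.2791,.056,108.7)
snap("wrist","w7",(220,100,420,300),3.5)
E
```

```text
t 14.67 p [ 0.4477 -0.2799  0.0918] yaw 108.76 tilt 0.1 w 0.0239 F [ 0.9 -0.7  0.3]
dp [ 1.3 -1.  35.8] turnz 0.06 (alt -179.94 ) j6 -50.8 dp after turn [ 1.3 -1. ]
level [ 0.05  0.09 -0.  ]
```

View pics/w7.png

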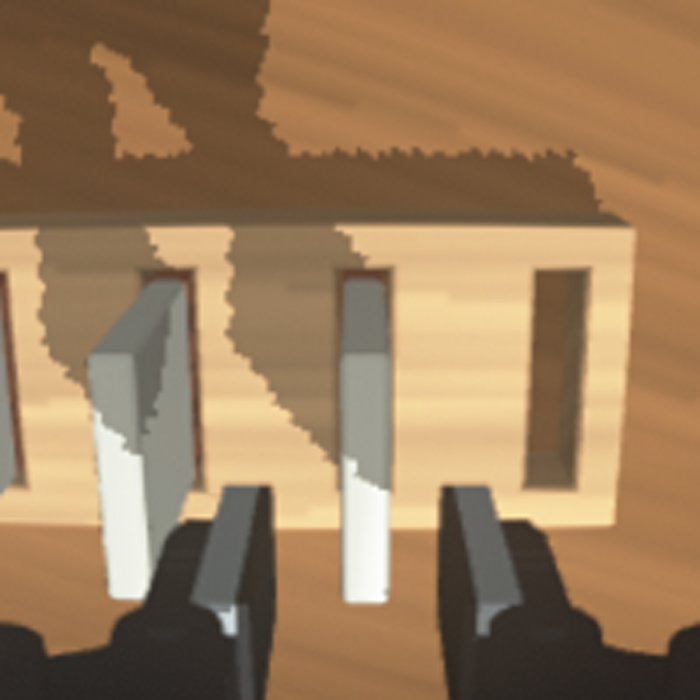

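The tile sits between the fingers with room on both sides. Descend.

drive_tool(dp=[[1, -1, 6], [0, 0, 10], [0, 0, 10], [0, 0, 6], [0, 0, 3], [0, 0, 0], [0, 0, 0], [0, 0, 0], [0, 0, 0], [0, 0, 0]], turn=[[0, 0, 0], [0, 0, 0], [0, 0, 0], [0, 0, 0], [0, 0, 0], [0, 0, 0], [0, 0, 0], [0, 0, 0], [0, 0, 0], [0, 0, 0]])

```text
time_s: 15.55
ee_pos: [0.4464, -0.2792, 0.0535]
tcp_rot: [[-0.322, 0.947, 0.002], [0.947, 0.322, -0.002], [-0.002, 0.001, -1.0]]
force: [-0.5, 0.9, 0.6]
grip_width: 0.024
```

```bash
python3 - <<'E'
from seg import *
go(.4464,-.2791,.056,108.7)
E
```

```text
t 15.55 p [ 0.4464 -0.2792  0.0535] yaw 108.77 tilt 0.15 w 0.024 F [-0.5  0.9  0.6]
dp [ 0.1  0.1 -2.5] turnz 0.07 (alt -179.93 ) j6 -50.8 dp after turn [0.1 0.1]
level [ 0.08  0.12 -0.  ]
```

drive_tool(dp=[[0, 0, 0], [0, 0, 0], [0, 0, 0], [0, 0, 0], [0, 0, 0], [0, 0, 0], [0, 0, 0], [0, 0, 0], [0, 0, 0], [0, 0, 0]], turn=[[0.1, 0.1, 0], [0, 0, 0], [0, 0, 0], [0, 0, 0], [0, 0, 0], [0, 0, 0], [0, 0, 0], [0, 0, 0], [0, 0, 0], [0, 0, 0]], jaw=0, grip_force=40)

```text
time_s: 16.38
ee_pos: [0.4468, -0.2795, 0.0544]
tcp_rot: [[-0.322, 0.947, 0.001], [0.947, 0.322, -0.001], [-0.001, 0.0, -1.0]]
force: [0.2, 0.7, -0.7]
grip_width: 0.0072
```

drive_tool(dp=[[0, 0, -6], [0, 0, -14], [0, 0, -20], [0, 0, -25], [0, 0, -25], [0, 0, -20], [0, 0, -10], [0, 0, 0], [0, 0, 0], [0, 0, 0]], turn=[[0, 0, 0], [0, 0, 0], [0, 0, 0], [0, 0, 0], [0, 0, 0], [0, 0, 0], [0, 0, 0], [0, 0, 0], [0, 0, 0], [0, 0, 0]])

```text
time_s: 17.22
ee_pos: [0.4456, -0.2786, 0.182]
tcp_rot: [[-0.322, 0.947, -0.0], [0.947, 0.322, -0.0], [-0.0, -0.0, -1.0]]
force: [-0.5, -0.3, -0.7]
grip_width: 0.0071
```

```bash
python3 - <<'E'
from seg import *
go(.4295,.2768,.18,67)
snap("wrist","w8",(220,150,420,350),3)
snap("top","t2",(130,90,480,320),2.28)
E
```

```text
t 17.22 p [ 0.4456 -0.2786  0.182 ] yaw 108.76 tilt 0.03 w 0.0071 F [-0.5 -0.3 -0.7]
dp [531.1 163.5   1.7] turnz 41.76 (alt -138.24 ) j6 -50.8 dp after turn [ 505.  -231.8]
level [-0.02  0.02  0.  ]
```

View pics/w8.png

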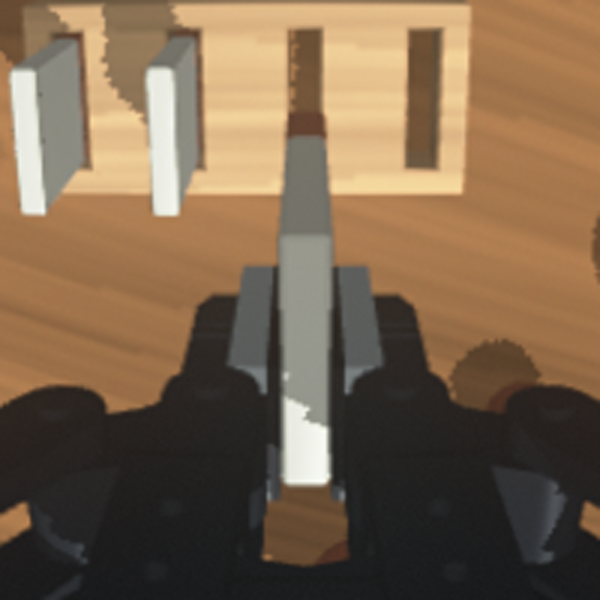

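View pics/t2.png

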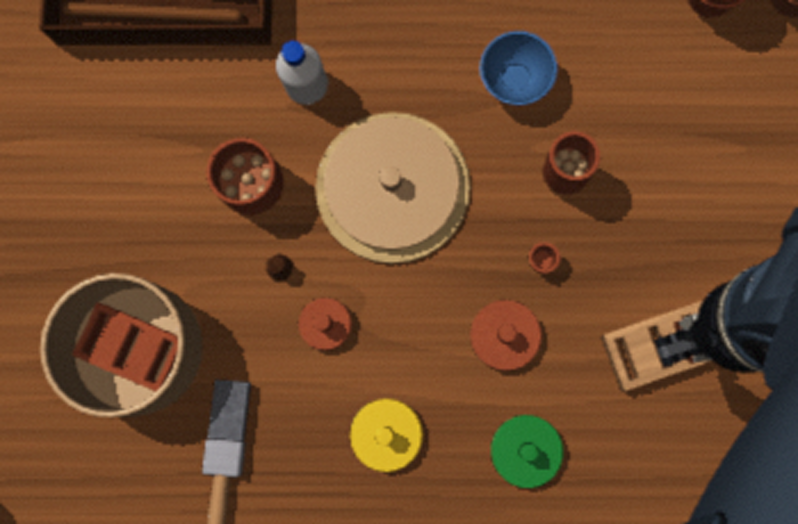

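Tile held upright and centred, and in the top view the lid lies flat on the bat. Carrying the tile to the box slot at y = -40.

drive_tool(dp=[[11, 4, 0], [25, 6, 0], [37.5, 6, 0], [38, 2.5, 0], [38, -1, 0], [38, -4, 0], [37, -7, 0], [36.5, -10.5, 0], [35.5, -14, 0], [35, -15, 0]], turn=[[0, 0, 5], [0, 0, 5], [0, 0, 5], [0, 0, 5], [0, 0, 5], [0, 0, 5], [0, 0, 5], [0, 0, 5], [0, 0, 2], [0, 0, 0]])

```text
time_s: 18.15
ee_pos: [0.4472, 0.0706, 0.1717]
tcp_rot: [[0.44, 0.898, -0.016], [0.898, -0.44, 0.002], [-0.005, -0.015, -1.0]]
force: [0.7, -0.9, -0.1]
grip_width: 0.007
```

```bash
python3 - <<'E'
from seg import *
go(.4295,.2768,.18,67)
E
```

```text
t 18.15 p [0.4472 0.0706 0.1717] yaw 63.89 tilt 0.9 w 0.007 F [ 0.7 -0.9 -0.1]
dp [ 177.3 -106.8   -7.7] turnz -3.11 (alt 176.89 ) j6 34.9 dp after turn [182.9 -97. ]
level [-0.84  0.31  0.  ]
```

drive_tool(dp=[[32, -18, -3], [33, -17, -5], [33, -17, 0], [33, -17, 0], [25, -13, 0], [12, -6, 0], [4, -2, 0], [0, 0, 0], [0, 0, 0], [0, 0, 0]], turn=[[-0.8, 0.3, -3], [0, 0, 0], [0, 0, 0], [0, 0, 0], [0, 0, 0], [0, 0, 0], [0, 0, 0], [0, 0, 0], [0, 0, 0], [0, 0, 0]])

```text
time_s: 18.98
ee_pos: [0.4264, 0.2785, 0.1712]
tcp_rot: [[0.383, 0.924, -0.012], [0.924, -0.383, -0.005], [-0.009, -0.01, -1.0]]
force: [-0.1, 0.3, -0.5]
grip_width: 0.0071
```

```bash
python3 - <<'E'
from seg import *
go(.4295,.2768,.16,67)
snap("wrist","w9",(150,20,490,360),2.2)
E
```

```text
t 18.98 p [0.4264 0.2785 0.1712] yaw 67.5 tilt 0.76 w 0.0071 F [-0.1  0.3 -0.5]
dp [-0.3  3.7 11.2] turnz 0.5 (alt -179.5 ) j6 55.6 dp after turn [-0.3  3.7]
level [-0.55  0.53  0.  ]
```

View pics/w9.png

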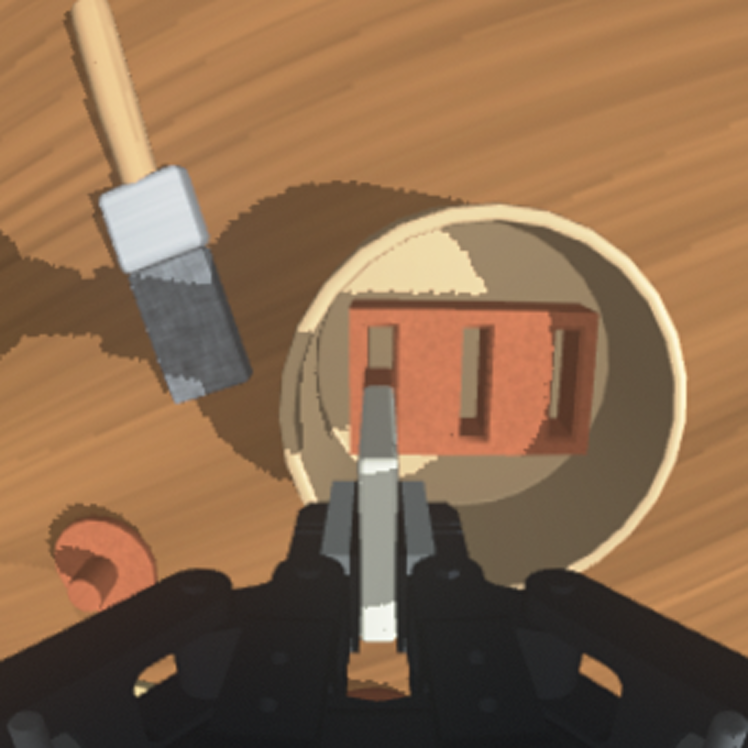

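Tile held straight, with the left slot of the crib (crop (380,350)) right under it. Centre and descend.

drive_tool(dp=[[0, 3, 8], [0, 0.5, 12], [0, 0, 15], [0, 0, 12], [0, 0, 8], [0, 0, 3], [0, 0, 0], [0, 0, 0], [0, 0, 0], [0, 0, 0]], turn=[[-0.5, 0.5, 0.5], [0, 0, 0], [0, 0, 0], [0, 0, 0], [0, 0, 0], [0, 0, 0], [0, 0, 0], [0, 0, 0], [0, 0, 0], [0, 0, 0]])

```text
time_s: 19.87
ee_pos: [0.4328, 0.2687, 0.1138]
tcp_rot: [[0.403, 0.915, 0.003], [0.915, -0.403, 0.001], [0.002, 0.003, -1.0]]
force: [-0.1, -0.0, -0.8]
grip_width: 0.0071
```

```bash
python3 - <<'E'
from seg import *
go(.4297,.2768,.100,67)
snap("wrist","w10",(150,20,490,360),2.2)
E
```

```text
t 19.87 p [0.4328 0.2687 0.1138] yaw 66.22 tilt 0.19 w 0.0071 F [-0.1 -0.  -0.8]
dp [ 6.1 -6.2 13.8] turnz -0.78 (alt 179.22 ) j6 55.6 dp after turn [ 6.2 -6.1]
level [ 0.15 -0.11  0.  ]
```

View pics/w10.png

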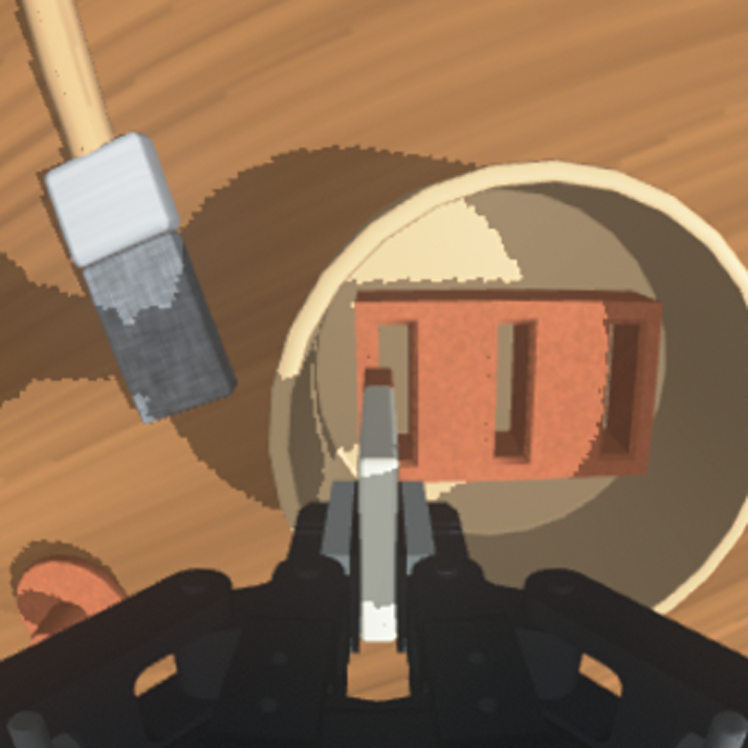

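Drifted about 6 mm to the left. Correct before entering.

drive_tool(dp=[[3, -3, 0], [3, -3, 0], [0, 0, 0], [0, 0, 0], [0, 0, 0], [0, 0, 0], [0, 0, 0], [0, 0, 0], [0, 0, 0], [0, 0, 0]], turn=[[0.1, -0.1, -0.8], [0, 0, 0], [0, 0, 0], [0, 0, 0], [0, 0, 0], [0, 0, 0], [0, 0, 0], [0, 0, 0], [0, 0, 0], [0, 0, 0]])

```text
time_s: 20.75
ee_pos: [0.4298, 0.2785, 0.115]
tcp_rot: [[0.388, 0.922, 0.003], [0.922, -0.388, 0.001], [0.002, 0.002, -1.0]]
force: [-0.1, -0.5, -0.5]
grip_width: 0.0074
```

```bash
python3 - <<'E'
from seg import *
go(.4297,.2768,.100,67)
E
```

```text
t 20.75 p [0.4298 0.2785 0.115 ] yaw 67.19 tilt 0.16 w 0.0074 F [-0.1 -0.5 -0.5]
dp [-1.7  0.6 15. ] turnz 0.19 (alt -179.81 ) j6 55.8 dp after turn [-1.7  0.6]
level [ 0.11 -0.11  0.  ]
```

drive_tool(dp=[[-1.3, 0.5, 0], [0, 0, 0], [0, 0, 4], [0, 0, 4], [0, 0, 4], [0, 0, 2], [0, 0, 0], [0, 0, 0], [0, 0, 0], [0, 0, 0]], turn=[[0.1, -0.1, 0.2], [0, 0, 0], [0, 0, 0], [0, 0, 0], [0, 0, 0], [0, 0, 0], [0, 0, 0], [0, 0, 0], [0, 0, 0], [0, 0, 0]])

```text
time_s: 21.58
ee_pos: [0.4295, 0.2766, 0.0988]
tcp_rot: [[0.392, 0.92, -0.001], [0.92, -0.392, -0.001], [-0.001, -0.001, -1.0]]
force: [-0.0, -1.0, -0.6]
grip_width: 0.0071
```

```bash
python3 - <<'E'
from seg import *
go(.4297,.2768,.060,67)
snap("wrist","w11",(150,20,490,360),2.2)
E
```

```text
t 21.58 p [0.4295 0.2766 0.0988] yaw 66.94 tilt 0.07 w 0.0071 F [-0.  -1.  -0.6]
dp [ 0.4  0.2 38.8] turnz -0.06 (alt 179.94 ) j6 55.8 dp after turn [0.4 0.2]
level [-0.04  0.06  0.  ]
```

View pics/w11.png

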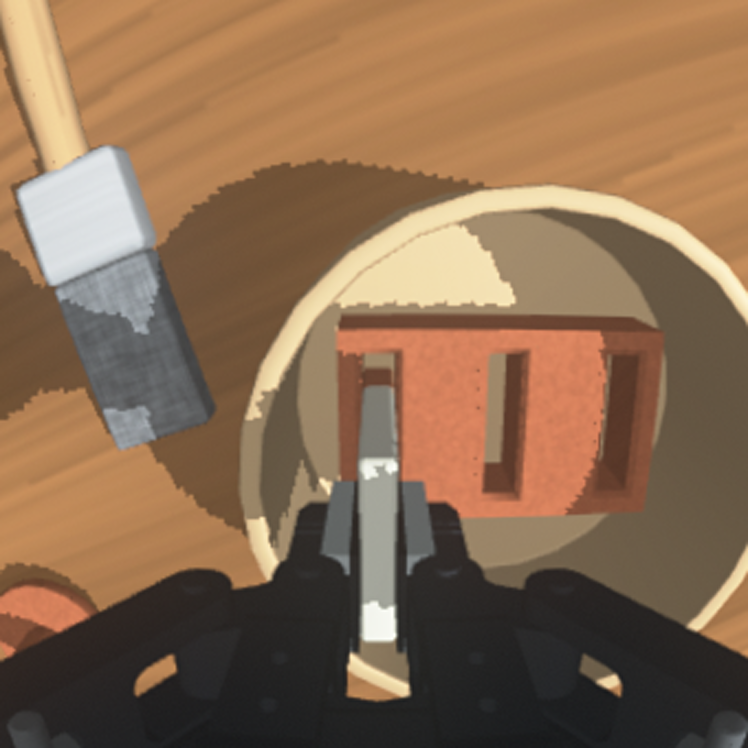

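Tile foot (crop (378,375)) lies centred in the slot mouth. Inserting.

drive_tool(dp=[[0, 0, 3], [0, 0, 4], [0, 0, 4], [0, 0, 4], [0, 0, 4], [0, 0, 4], [0, 0, 4], [0, 0, 2], [0, 0, 0], [0, 0, 0]], turn=[[0, 0, 0], [0, 0, 0], [0, 0, 0], [0, 0, 0], [0, 0, 0], [0, 0, 0], [0, 0, 0], [0, 0, 0], [0, 0, 0], [0, 0, 0]])

```text
time_s: 22.47
ee_pos: [0.4293, 0.2765, 0.0664]
tcp_rot: [[0.392, 0.92, -0.001], [0.92, -0.392, -0.001], [-0.001, -0.001, -1.0]]
force: [0.0, 0.1, -0.8]
grip_width: 0.0068
```

```bash
python3 - <<'E'
from seg import *
go(.4297,.2768,.060,67)
snap("wrist","w12",(150,20,490,360),2.2)
E
```

```text
t 22.47 p [0.4293 0.2765 0.0664] yaw 66.95 tilt 0.09 w 0.0068 F [ 0.   0.1 -0.8]
dp [0.5 0.3 6.4] turnz -0.05 (alt 179.95 ) j6 55.8 dp after turn [0.5 0.3]
level [-0.05  0.08  0.  ]
```

View pics/w12.png

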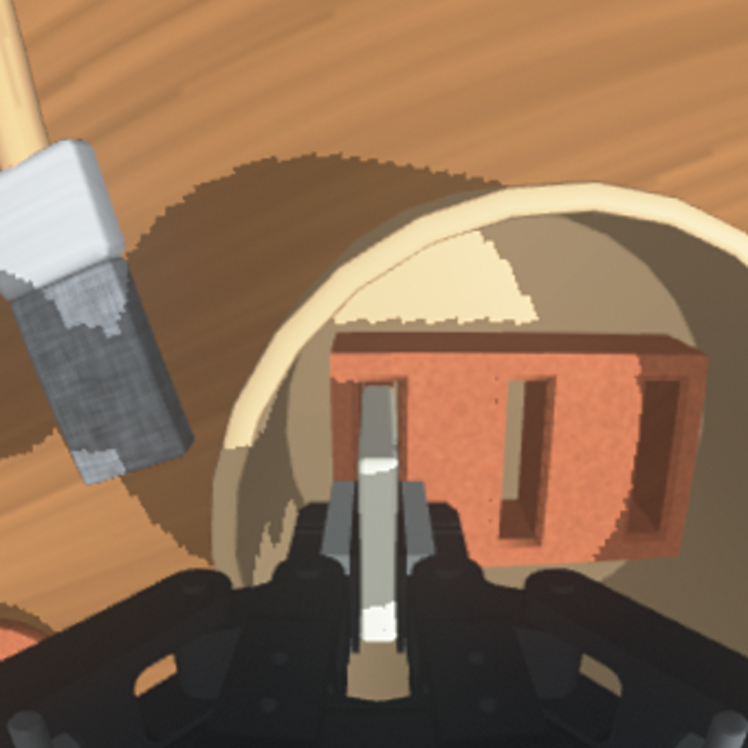

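The tile is in the slot without force. Bring it down to the floor.

drive_tool(dp=[[0, 0, 1.5], [0, 0, 1.5], [0, 0, 1.5], [0, 0, 1.5], [0, 0, 1], [0, 0, 1], [0, 0, 0], [0, 0, 0], [0, 0, 0], [0, 0, 0]], turn=[[0, 0, 0], [0, 0, 0], [0, 0, 0], [0, 0, 0], [0, 0, 0], [0, 0, 0], [0, 0, 0], [0, 0, 0], [0, 0, 0], [0, 0, 0]])

```text
time_s: 23.35
ee_pos: [0.4304, 0.2773, 0.0605]
tcp_rot: [[0.392, 0.92, 0.002], [0.92, -0.392, 0.002], [0.002, 0.001, -1.0]]
force: [-1.0, -1.0, 0.6]
grip_width: 0.0072
```

drive_tool(dp=[[0, 0, 1], [0, 0, 1], [0, 0, 0], [0, 0, 0], [0, 0, 0], [0, 0, 0], [0, 0, 0], [0, 0, 0], [0, 0, 0], [0, 0, 0]], turn=[[0, 0, 0], [0, 0, 0], [0, 0, 0], [0, 0, 0], [0, 0, 0], [0, 0, 0], [0, 0, 0], [0, 0, 0], [0, 0, 0], [0, 0, 0]])

```text
time_s: 24.18
ee_pos: [0.4309, 0.2776, 0.0601]
tcp_rot: [[0.392, 0.92, 0.004], [0.92, -0.392, 0.003], [0.004, 0.002, -1.0]]
force: [-0.7, -1.7, 2.5]
grip_width: 0.0072
```

drive_tool(dp=[[0, 0, 0], [0, 0, 0], [0, 0, 0], [0, 0, -4], [0, 0, -10], [0, 0, -20], [0, 0, -30], [0, 0, -30], [0, 0, -25], [0, 0, -10]], turn=[[0, 0, 0], [0, 0, 0], [0, 0, 0], [0, 0, 0], [0, 0, 0], [0, 0, 0], [0, 0, 0], [0, 0, 0], [0, 0, 0], [0, 0, 0]], jaw=26)

```text
time_s: 25.02
ee_pos: [0.4281, 0.2758, 0.1947]
tcp_rot: [[0.392, 0.92, -0.002], [0.92, -0.392, -0.001], [-0.002, -0.002, -1.0]]
force: [0.5, 1.3, -0.6]
grip_width: 0.0223
```

```bash
python3 - <<'E'
from seg import *
go(.4591,-.3169,.18,108.7)
snap("wrist","w13",(150,20,490,360),2.2)
E
```

```text
t 25.02 p [0.4281 0.2758 0.1947] yaw 66.95 tilt 0.14 w 0.0223 F [ 0.5  1.3 -0.6]
dp [-533.2  260.6   15.3] turnz -41.75 (alt 138.25 ) j6 55.8 dp after turn [-571.4 -160.6]
level [-0.09  0.11  0.  ]
```

View pics/w13.png

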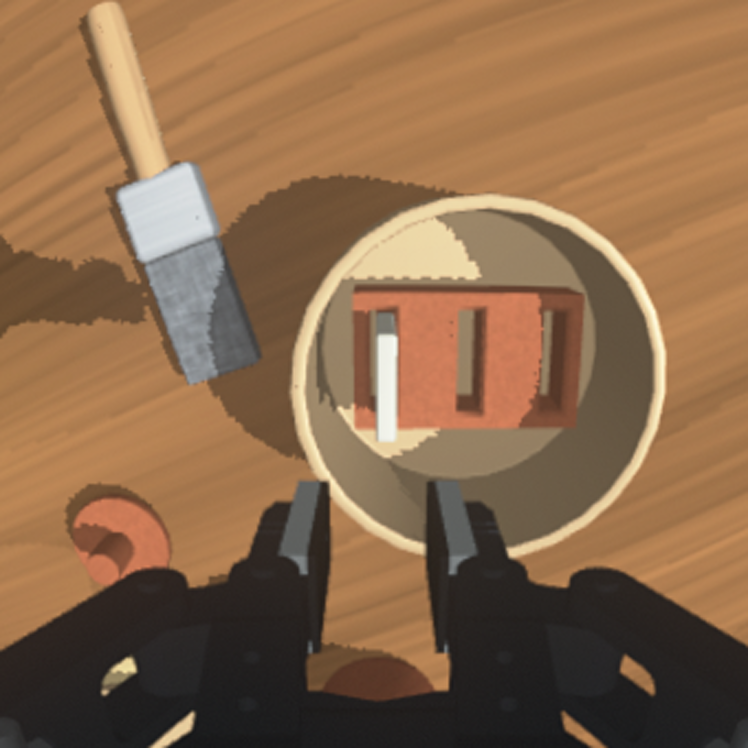

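Tile one stands in the left slot. Back to the rack for the middle tile.

drive_tool(dp=[[-11, 5, 0], [-25, 8, 0], [-37, 9, 0], [-38, 5, 0], [-38, 2, 0], [-38, -1, 0], [-38, -5, 0], [-37, -8, 0], [-36, -11, 0], [-36, -12, 0]], turn=[[0, 0, -5], [0, 0, -5], [0, 0, -5], [0, 0, -5], [0, 0, -5], [0, 0, -5], [0, 0, -5], [0, 0, -5], [0, 0, -1.7], [0, 0, 0]])

```text
time_s: 25.9
ee_pos: [0.4351, -0.0724, 0.2004]
tcp_rot: [[-0.366, 0.93, 0.009], [0.93, 0.366, 0.005], [0.002, 0.01, -1.0]]
force: [1.4, 0.0, 0.5]
grip_width: 0.0223
```

```bash
python3 - <<'E'
from seg import *
go(.4591,-.3169,.15,108.7)
E
```

```text
t 25.9 p [ 0.4351 -0.0724  0.2004] yaw 111.5 tilt 0.6 w 0.0223 F [1.4 0.  0.5]
dp [-236.4  -67.8   49.3] turnz 2.8 (alt -177.2 ) j6 -31.2 dp after turn [-239.4  -56.2]
level [ 0.6  -0.09  0.  ]
```

drive_tool(dp=[[-34, -9, 2], [-37, -8, 8], [-37, -8, 10], [-37, -8, 10], [-36, -8, 10], [-28, -6, 5], [-14, -4, 0], [-5, -1, 0], [0, 0, 0], [0, 0, 0]], turn=[[0.6, 0, 2.8], [0, 0, 0], [0, 0, 0], [0, 0, 0], [0, 0, 0], [0, 0, 0], [0, 0, 0], [0, 0, 0], [0, 0, 0], [0, 0, 0]])

```text
time_s: 26.73
ee_pos: [0.4573, -0.3243, 0.1556]
tcp_rot: [[-0.31, 0.951, 0.003], [0.951, 0.31, 0.0], [-0.001, 0.003, -1.0]]
force: [-0.3, -0.1, -0.2]
grip_width: 0.022
```

drive_tool(dp=[[0, 0, 0], [0, 0, 0], [0, 0, 0], [0, 0, 0], [0, 0, 0], [0, 0, 0], [0, 0, 0], [0, 0, 0], [0, 0, 0], [0, 0, 0]], turn=[[0, 0, 0], [0, 0, 0], [0, 0, 0], [0, 0, 0], [0, 0, 0], [0, 0, 0], [0, 0, 0], [0, 0, 0], [0, 0, 0], [0, 0, 0]])

```text
time_s: 27.57
ee_pos: [0.4582, -0.3184, 0.1579]
tcp_rot: [[-0.317, 0.949, 0.005], [0.949, 0.317, -0.0], [-0.002, 0.004, -1.0]]
force: [-1.1, 0.3, -0.1]
grip_width: 0.0222
```

```bash
python3 - <<'E'
from seg import *
go(.4591,-.3169,.0535,108.7)
E
```

```text
t 27.57 p [ 0.4582 -0.3184  0.1579] yaw 108.46 tilt 0.26 w 0.0222 F [-1.1  0.3 -0.1]
dp [  1.3   0.9 104.4] turnz -0.24 (alt 179.76 ) j6 -53.3 dp after turn [1.3 0.9]
level [ 0.24  0.09 -0.  ]
```

drive_tool(dp=[[1, 1, 8], [0, 0, 14], [0, 0, 16], [0, 0, 12], [0, 0, 6], [0, 0, 2], [0, 0, 0], [0, 0, 0], [0, 0, 0], [0, 0, 0]], turn=[[0.2, 0.1, -0.2], [0, 0, 0], [0, 0, 0], [0, 0, 0], [0, 0, 0], [0, 0, 0], [0, 0, 0], [0, 0, 0], [0, 0, 0], [0, 0, 0]])

```text
time_s: 28.4
ee_pos: [0.4595, -0.3175, 0.0962]
tcp_rot: [[-0.32, 0.947, 0.0], [0.947, 0.32, -0.0], [-0.0, 0.0, -1.0]]
force: [-0.6, -0.2, -0.1]
grip_width: 0.0223
```

```bash
python3 - <<'E'
from seg import *
go(.4591,-.3169,.0535,108.7)
snap("wrist","w14",(220,100,420,300),3)
E
```

```text
t 28.4 p [ 0.4595 -0.3175  0.0962] yaw 108.68 tilt 0.03 w 0.0223 F [-0.6 -0.2 -0.1]
dp [ 0.7 -0.2 42.7] turnz -0.02 (alt 179.98 ) j6 -53.3 dp after turn [ 0.7 -0.2]
level [ 0.02  0.01 -0.  ]
```

View pics/w14.png

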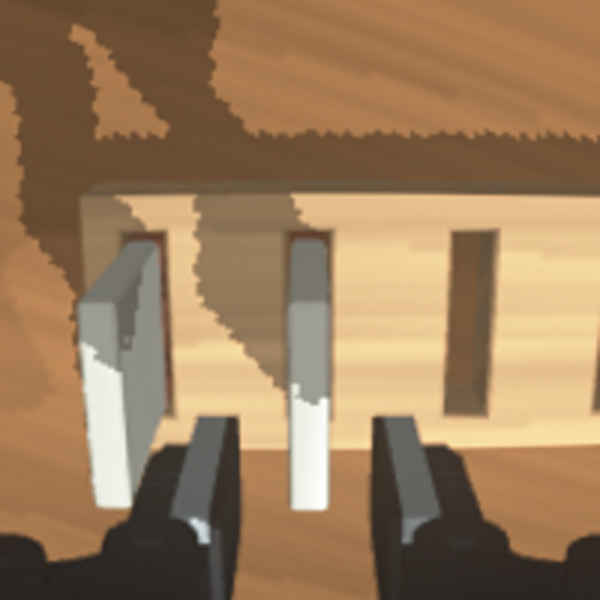

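Tile centred between the fingers. Descend, close, lift.

drive_tool(dp=[[0.5, 0, 6], [0, 0, 11], [0, 0, 11], [0, 0, 8], [0, 0, 4], [0, 0, 1], [0, 0, 0], [0, 0, 0], [0, 0, 0], [0, 0, 0]], turn=[[0, 0, 0], [0, 0, 0], [0, 0, 0], [0, 0, 0], [0, 0, 0], [0, 0, 0], [0, 0, 0], [0, 0, 0], [0, 0, 0], [0, 0, 0]])

```text
time_s: 29.28
ee_pos: [0.4611, -0.3181, 0.0554]
tcp_rot: [[-0.32, 0.947, 0.005], [0.947, 0.32, -0.003], [-0.005, 0.004, -1.0]]
force: [-0.3, -0.5, -0.4]
grip_width: 0.0223
```

drive_tool(dp=[[0, 0, 0], [0, 0, 0], [0, 0, 0], [0, 0, 0], [0, 0, 0], [0, 0, 0], [0, 0, 0], [0, 0, 0], [0, 0, 0], [0, 0, 0]], turn=[[0, 0, 0], [0, 0, 0], [0, 0, 0], [0, 0, 0], [0, 0, 0], [0, 0, 0], [0, 0, 0], [0, 0, 0], [0, 0, 0], [0, 0, 0]], jaw=0)

```text
time_s: 30.12
ee_pos: [0.4612, -0.3179, 0.0561]
tcp_rot: [[-0.32, 0.947, 0.006], [0.947, 0.32, -0.003], [-0.005, 0.005, -1.0]]
force: [0.2, 0.1, -1.5]
grip_width: 0.0069
```

drive_tool(dp=[[0, 0, -6], [0, 0, -14], [0, 0, -20], [0, 0, -25], [0, 0, -25], [0, 0, -20], [0, 0, -10], [0, 0, 0], [0, 0, 0], [0, 0, 0]], turn=[[0, 0, 0], [0, 0, 0], [0, 0, 0], [0, 0, 0], [0, 0, 0], [0, 0, 0], [0, 0, 0], [0, 0, 0], [0, 0, 0], [0, 0, 0]])

```text
time_s: 30.95
ee_pos: [0.46, -0.3178, 0.1841]
tcp_rot: [[-0.32, 0.947, 0.006], [0.947, 0.32, -0.005], [-0.006, 0.004, -1.0]]
force: [0.1, -0.1, -1.2]
grip_width: 0.007
```

```bash
python3 - <<'E'
from seg import *
go(.4453,.3136,.18,67)
snap("wrist","w15",(220,150,420,350),3)
snap("top","t3",(130,90,480,320),2.28)
E
```

```text
t 30.95 p [ 0.46   -0.3178  0.1841] yaw 108.66 tilt 0.44 w 0.007 F [ 0.1 -0.1 -1.2]
dp [602.9 188.1   1.2] turnz 41.66 (alt -138.34 ) j6 -53.3 dp after turn [ 575.4 -260.2]
level [ 0.25  0.36 -0.  ]
```

View pics/w15.png

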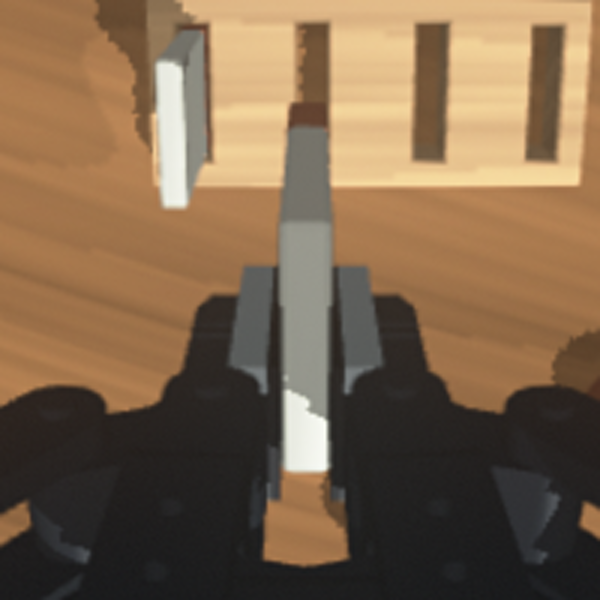

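View pics/t3.png

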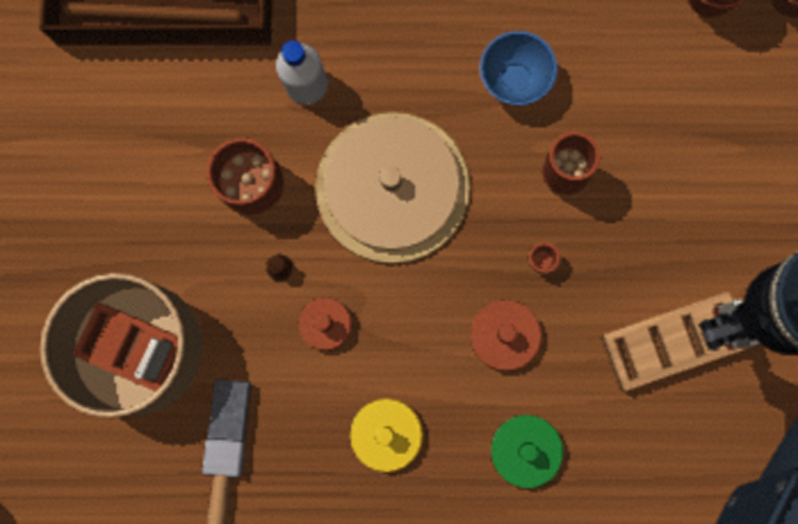

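Tile two is held and the scene is otherwise unchanged. It sits about 1.6 mm toward the camera in the grip, so I offset the target. Carry it.

drive_tool(dp=[[11, 4, 0], [25, 6, 0], [37.5, 6, 0], [38, 2.5, 0], [38, -1, 0], [38, -4, 0], [37, -7, 0], [36.5, -10.5, 0], [35.5, -14, 0], [35, -15, 0]], turn=[[0, 0, 5], [0, 0, 5], [0, 0, 5], [0, 0, 5], [0, 0, 5], [0, 0, 5], [0, 0, 5], [0, 0, 4], [0, 0, 0], [0, 0, 0]])

```text
time_s: 31.88
ee_pos: [0.4597, 0.0315, 0.172]
tcp_rot: [[0.392, 0.92, -0.009], [0.92, -0.392, -0.002], [-0.005, -0.008, -1.0]]
force: [1.3, -0.5, -0.7]
grip_width: 0.0071
```

```bash
python3 - <<'E'
from seg import *
go(.4468,.3130,.17,67)
E
```

```text
t 31.88 p [0.4597 0.0315 0.172 ] yaw 66.94 tilt 0.53 w 0.0071 F [ 1.3 -0.5 -0.7]
dp [ 253.9 -122.1    1.7] turnz -0.06 (alt 179.94 ) j6 27.0 dp after turn [ 254.1 -121.8]
level [-0.45  0.29  0.  ]
```

drive_tool(dp=[[35, -17, -2], [35, -17, 0], [35, -17, 0], [35, -17, 0], [34, -16, 0], [28, -13, 0], [20, -10, 0], [12, -6, 0], [5, -2, 0], [0, 0, 0]], turn=[[-0.4, 0.3, 0], [0, 0, 0], [0, 0, 0], [0, 0, 0], [0, 0, 0], [0, 0, 0], [0, 0, 0], [0, 0, 0], [0, 0, 0], [0, 0, 0]])

```text
time_s: 32.72
ee_pos: [0.4386, 0.3158, 0.1641]
tcp_rot: [[0.384, 0.923, -0.013], [0.923, -0.384, -0.004], [-0.009, -0.01, -1.0]]
force: [-0.3, -0.4, -1.3]
grip_width: 0.0067
```

drive_tool(dp=[[0, 0, 0], [0, 0, 0], [0, 0, 0], [0, 0, 0], [0, 0, 0], [0, 0, 0], [0, 0, 0], [0, 0, 0], [0, 0, 0], [0, 0, 0]], turn=[[0, 0, 0], [0, 0, 0], [0, 0, 0], [0, 0, 0], [0, 0, 0], [0, 0, 0], [0, 0, 0], [0, 0, 0], [0, 0, 0], [0, 0, 0]])

```text
time_s: 33.55
ee_pos: [0.4391, 0.3099, 0.1636]
tcp_rot: [[0.39, 0.921, -0.014], [0.921, -0.39, -0.007], [-0.012, -0.011, -1.0]]
force: [0.5, 0.4, -0.8]
grip_width: 0.0069
```

```bash
python3 - <<'E'
from seg import *
go(.4468,.3130,.115,67)
E
```

```text
t 33.55 p [0.4391 0.3099 0.1636] yaw 67.07 tilt 0.91 w 0.0069 F [ 0.5  0.4 -0.8]
dp [ 6.5  6.4 48.4] turnz 0.07 (alt -179.93 ) j6 58.1 dp after turn [6.5 6.4]
level [-0.61  0.68  0.  ]
```

drive_tool(dp=[[5, 5, 5], [0.5, 0.5, 10], [0, 0, 12], [0, 0, 10], [0, 0, 6], [0, 0, 2], [0, 0, 0], [0, 0, 0], [0, 0, 0], [0, 0, 0]], turn=[[-0.7, 0.4, 0], [0, 0, 0], [0, 0, 0], [0, 0, 0], [0, 0, 0], [0, 0, 0], [0, 0, 0], [0, 0, 0], [0, 0, 0], [0, 0, 0]])

```text
time_s: 34.38
ee_pos: [0.4474, 0.3135, 0.1134]
tcp_rot: [[0.389, 0.921, 0.002], [0.921, -0.389, -0.005], [-0.004, 0.003, -1.0]]
force: [0.2, -0.1, -0.2]
grip_width: 0.007
```

```bash
python3 - <<'E'
from seg import *
go(.4468,.3130,.102,67)
E
```

```text
t 34.38 p [0.4474 0.3135 0.1134] yaw 67.12 tilt 0.3 w 0.007 F [ 0.2 -0.1 -0.2]
dp [-0.6 -0.4 11.4] turnz 0.12 (alt -179.88 ) j6 58.1 dp after turn [-0.6 -0.4]
level [ 0.2   0.22 -0.  ]
```

drive_tool(dp=[[-0.5, 0, 0], [0, 0, 3], [0, 0, 4], [0, 0, 3], [0, 0, 1], [0, 0, 0], [0, 0, 0], [0, 0, 0], [0, 0, 0], [0, 0, 0]], turn=[[0, 0, 0], [0, 0, 0], [0, 0, 0], [0, 0, 0], [0, 0, 0], [0, 0, 0], [0, 0, 0], [0, 0, 0], [0, 0, 0], [0, 0, 0]])

```text
time_s: 35.22
ee_pos: [0.4478, 0.3134, 0.1025]
tcp_rot: [[0.389, 0.921, 0.004], [0.921, -0.389, -0.004], [-0.002, 0.005, -1.0]]
force: [0.3, 0.4, -1.3]
grip_width: 0.007
```

```bash
python3 - <<'E'
from seg import *
go(.4468,.3130,.062,67)
snap("wrist","w16",(150,20,490,360),2.2)
E
```

```text
t 35.22 p [0.4478 0.3134 0.1025] yaw 67.12 tilt 0.29 w 0.007 F [ 0.3  0.4 -1.3]
dp [-0.7 -1.  40.5] turnz 0.12 (alt -179.88 ) j6 58.0 dp after turn [-0.7 -1. ]
level [ 0.27  0.11 -0.  ]
```

View pics/w16.png

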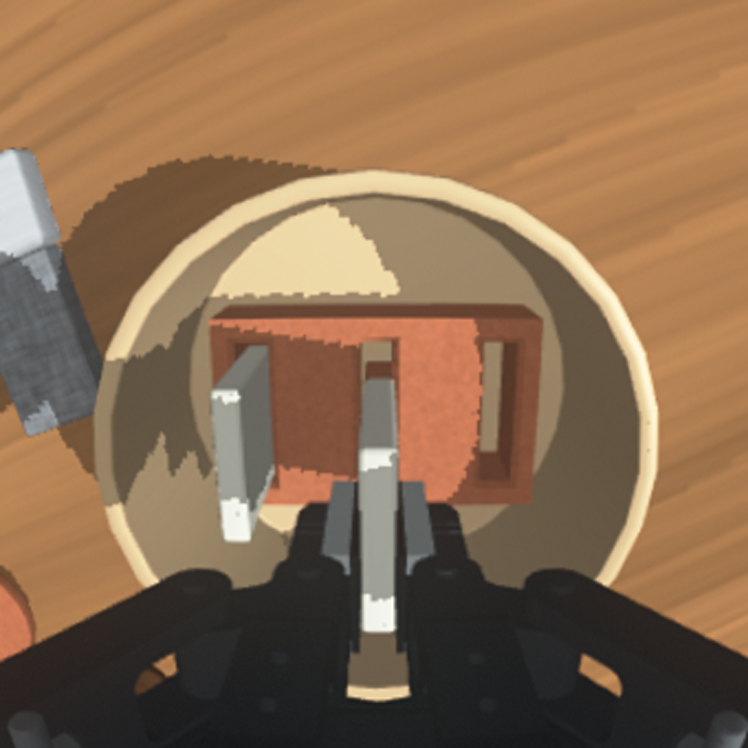

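Tile two's foot (crop (378,370)) is over the middle slot (361–397), and tile one stands in its own. Trim and insert.

drive_tool(dp=[[-0.5, -1, 2], [0, 0, 4], [0, 0, 4], [0, 0, 4], [0, 0, 4], [0, 0, 4], [0, 0, 4], [0, 0, 4], [0, 0, 2], [0, 0, 0]], turn=[[0, 0, 0], [0, 0, 0], [0, 0, 0], [0, 0, 0], [0, 0, 0], [0, 0, 0], [0, 0, 0], [0, 0, 0], [0, 0, 0], [0, 0, 0]])

```text
time_s: 36.1
ee_pos: [0.4465, 0.313, 0.0664]
tcp_rot: [[0.389, 0.921, 0.003], [0.921, -0.389, -0.004], [-0.003, 0.004, -1.0]]
force: [-0.8, -0.1, -1.6]
grip_width: 0.0072
```

```bash
python3 - <<'E'
from seg import *
go(.4468,.3130,.062,67)
E
```

```text
t 36.1 p [0.4465 0.313  0.0664] yaw 67.12 tilt 0.29 w 0.0072 F [-0.8 -0.1 -1.6]
dp [0.2 0.3 4.4] turnz 0.12 (alt -179.88 ) j6 58.1 dp after turn [0.2 0.3]
level [ 0.25  0.15 -0.  ]
```

drive_tool(dp=[[0, 0, 1.5], [0, 0, 1.5], [0, 0, 1], [0, 0, 1], [0, 0, 1], [0, 0, 1], [0, 0, 0], [0, 0, 0], [0, 0, 0], [0, 0, 0]], turn=[[0, 0, 0], [0, 0, 0], [0, 0, 0], [0, 0, 0], [0, 0, 0], [0, 0, 0], [0, 0, 0], [0, 0, 0], [0, 0, 0], [0, 0, 0]])

```text
time_s: 36.93
ee_pos: [0.4472, 0.3136, 0.0627]
tcp_rot: [[0.389, 0.921, 0.006], [0.921, -0.389, -0.001], [0.001, 0.006, -1.0]]
force: [0.0, -0.2, -0.2]
grip_width: 0.0067
```

drive_tool(dp=[[0, 0, 1], [0, 0, 1], [0, 0, 0], [0, 0, 0], [0, 0, 0], [0, 0, 0], [0, 0, 0], [0, 0, 0], [0, 0, 0], [0, 0, 0]], turn=[[0, 0, 0], [0, 0, 0], [0, 0, 0], [0, 0, 0], [0, 0, 0], [0, 0, 0], [0, 0, 0], [0, 0, 0], [0, 0, 0], [0, 0, 0]])

```text
time_s: 37.77
ee_pos: [0.4476, 0.3138, 0.0618]
tcp_rot: [[0.389, 0.921, 0.007], [0.921, -0.389, -0.001], [0.002, 0.007, -1.0]]
force: [-0.6, -1.2, 2.3]
grip_width: 0.0068
```

drive_tool(dp=[[0, 0, 0], [0, 0, 0], [0, 0, 0], [0, 0, -4], [0, 0, -10], [0, 0, -20], [0, 0, -30], [0, 0, -30], [0, 0, -25], [0, 0, -10]], turn=[[0, 0, 0], [0, 0, 0], [0, 0, 0], [0, 0, 0], [0, 0, 0], [0, 0, 0], [0, 0, 0], [0, 0, 0], [0, 0, 0], [0, 0, 0]], jaw=26)

```text
time_s: 38.6
ee_pos: [0.4447, 0.3127, 0.1964]
tcp_rot: [[0.389, 0.921, 0.002], [0.921, -0.389, -0.004], [-0.003, 0.004, -1.0]]
force: [0.0, -0.7, -0.2]
grip_width: 0.0223
```

```bash
python3 - <<'E'
from seg import *
go(.4717,-.3546,.16,108.7)
snap("wrist","w17",(150,20,490,360),2.2)
E
```

```text
t 38.6 p [0.4447 0.3127 0.1964] yaw 67.13 tilt 0.27 w 0.0223 F [ 0.  -0.7 -0.2]
dp [-604.2  284.1   39.3] turnz -41.57 (alt 138.43 ) j6 58.1 dp after turn [-640.5 -188.3]
level [ 0.2   0.18 -0.  ]
```

View pics/w17.png

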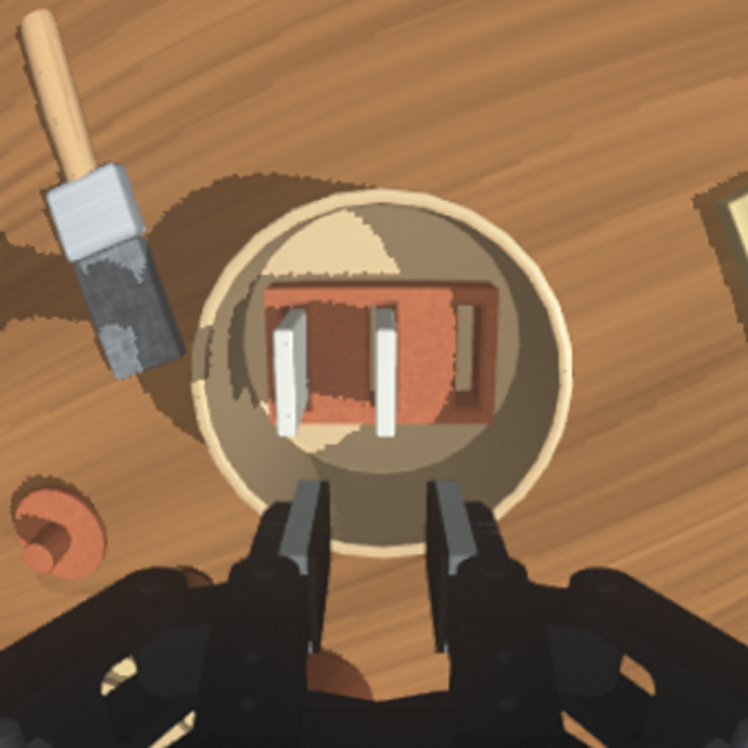

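Two tiles are in. Back to the rack for the last.

drive_tool(dp=[[-11, 5, 0], [-25, 8, 0], [-37, 9, 0], [-38, 5, 0], [-38, 2, 0], [-38, -1, 0], [-38, -5, 0], [-37, -8, 0], [-36, -11, 0], [-36, -12, 0]], turn=[[0, 0, -5], [0, 0, -5], [0, 0, -5], [0, 0, -5], [0, 0, -5], [0, 0, -5], [0, 0, -5], [0, 0, -4], [0, 0, 0], [0, 0, 0]])

```text
time_s: 39.48
ee_pos: [0.4505, -0.0353, 0.2028]
tcp_rot: [[-0.323, 0.946, 0.013], [0.946, 0.323, 0.003], [-0.002, 0.013, -1.0]]
force: [0.5, -0.1, -0.3]
grip_width: 0.0222
```

```bash
python3 - <<'E'
from seg import *
go(.4717,-.3546,.15,108.7)
E
```

```text
t 39.48 p [ 0.4505 -0.0353  0.2028] yaw 108.85 tilt 0.77 w 0.0222 F [ 0.5 -0.1 -0.3]
dp [-309.   -83.8   52.2] turnz 0.15 (alt -179.85 ) j6 -23.5 dp after turn [-309.2  -83. ]
level [ 0.77  0.09 -0.  ]
```

drive_tool(dp=[[-36, -10, 0], [-37, -10, 5], [-37, -10, 8], [-37, -10, 8], [-37, -10, 8], [-37, -10, 8], [-35, -9, 5], [-25, -7, 0], [-12, -3, 0], [-4, -1, 0]], turn=[[0.7, 0.1, 0], [0, 0, 0], [0, 0, 0], [0, 0, 0], [0, 0, 0], [0, 0, 0], [0, 0, 0], [0, 0, 0], [0, 0, 0], [0, 0, 0]])

```text
time_s: 40.32
ee_pos: [0.4668, -0.3645, 0.1622]
tcp_rot: [[-0.317, 0.948, 0.006], [0.948, 0.317, -0.002], [-0.003, 0.005, -1.0]]
force: [-1.1, -0.2, -0.3]
grip_width: 0.0224
```

drive_tool(dp=[[0, 0, 0], [0, 0, 0], [0, 0, 0], [0, 0, 0], [0, 0, 0], [0, 0, 0], [0, 0, 0], [0, 0, 0], [0, 0, 0], [0, 0, 0]], turn=[[0, 0, 0], [0, 0, 0], [0, 0, 0], [0, 0, 0], [0, 0, 0], [0, 0, 0], [0, 0, 0], [0, 0, 0], [0, 0, 0], [0, 0, 0]])

```text
time_s: 41.15
ee_pos: [0.4677, -0.3577, 0.1643]
tcp_rot: [[-0.323, 0.946, 0.007], [0.946, 0.323, -0.001], [-0.003, 0.006, -1.0]]
force: [0.8, -0.1, 0.3]
grip_width: 0.0221
```

```bash
python3 - <<'E'
from seg import *
go(.4717,-.3546,.0535,108.7)
E
```

```text
t 41.15 p [ 0.4677 -0.3577  0.1643] yaw 108.83 tilt 0.39 w 0.0221 F [ 0.8 -0.1  0.3]
dp [  1.9   4.1 110.9] turnz 0.13 (alt -179.87 ) j6 -56.3 dp after turn [1.9 4.1]
level [ 0.35  0.15 -0.  ]
```

drive_tool(dp=[[1.5, 3.5, 8], [0, 0, 15], [0, 0, 18], [0, 0, 14], [0, 0, 8], [0, 0, 3], [0, 0, 0], [0, 0, 0], [0, 0, 0], [0, 0, 0]], turn=[[0.3, 0.1, 0], [0, 0, 0], [0, 0, 0], [0, 0, 0], [0, 0, 0], [0, 0, 0], [0, 0, 0], [0, 0, 0], [0, 0, 0], [0, 0, 0]])

```text
time_s: 41.98
ee_pos: [0.4723, -0.355, 0.0945]
tcp_rot: [[-0.322, 0.947, 0.001], [0.947, 0.322, -0.002], [-0.002, 0.001, -1.0]]
force: [-0.2, 0.8, 0.3]
grip_width: 0.0224
```

```bash
python3 - <<'E'
from seg import *
go(.4717,-.3546,.0535,108.7)
snap("wrist","w18",(220,100,420,300),3)
E
```

```text
t 41.98 p [ 0.4723 -0.355   0.0945] yaw 108.79 tilt 0.11 w 0.0224 F [-0.2  0.8  0.3]
dp [ 0.7 -0.5 41. ] turnz 0.09 (alt -179.91 ) j6 -55.7 dp after turn [ 0.7 -0.5]
level [ 0.03  0.1  -0.  ]
```

View pics/w18.png

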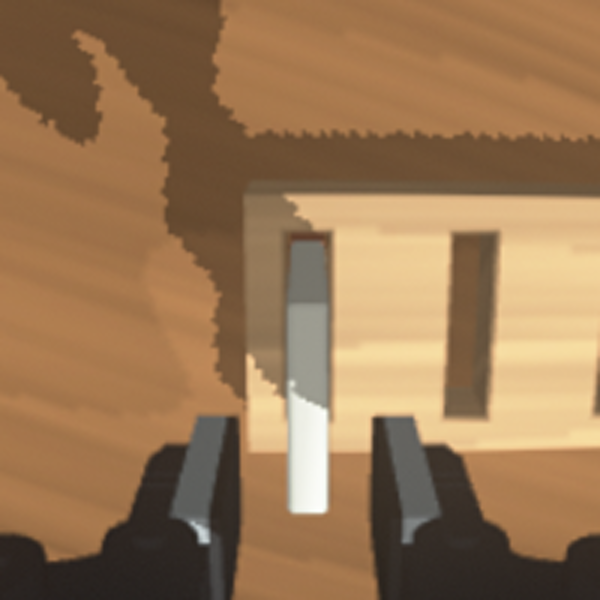

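Last tile centred. Grasp.

drive_tool(dp=[[0.5, -1.5, 6], [0, 0, 11], [0, 0, 11], [0, 0, 8], [0, 0, 3], [0, 0, 0], [0, 0, 0], [0, 0, 0], [0, 0, 0], [0, 0, 0]], turn=[[0, 0.1, 0], [0, 0, 0], [0, 0, 0], [0, 0, 0], [0, 0, 0], [0, 0, 0], [0, 0, 0], [0, 0, 0], [0, 0, 0], [0, 0, 0]])

```text
time_s: 42.87
ee_pos: [0.4722, -0.3567, 0.0566]
tcp_rot: [[-0.322, 0.947, 0.006], [0.947, 0.322, -0.003], [-0.005, 0.004, -1.0]]
force: [0.5, 0.0, 0.3]
grip_width: 0.0225
```

drive_tool(dp=[[0, 0, 0], [0, 0, 0], [0, 0, 0], [0, 0, 0], [0, 0, 0], [0, 0, 0], [0, 0, 0], [0, 0, 0], [0, 0, 0], [0, 0, 0]], turn=[[0, 0, 0], [0, 0, 0], [0, 0, 0], [0, 0, 0], [0, 0, 0], [0, 0, 0], [0, 0, 0], [0, 0, 0], [0, 0, 0], [0, 0, 0]], jaw=0)

```text
time_s: 43.7
ee_pos: [0.4723, -0.3565, 0.0573]
tcp_rot: [[-0.322, 0.947, 0.006], [0.947, 0.322, -0.003], [-0.005, 0.005, -1.0]]
force: [-0.0, 0.5, -1.1]
grip_width: 0.0067
```

drive_tool(dp=[[0, 0, -6], [0, 0, -14], [0, 0, -20], [0, 0, -25], [0, 0, -25], [0, 0, -20], [0, 0, -10], [0, 0, 0], [0, 0, 0], [0, 0, 0]], turn=[[0, 0, 0], [0, 0, 0], [0, 0, 0], [0, 0, 0], [0, 0, 0], [0, 0, 0], [0, 0, 0], [0, 0, 0], [0, 0, 0], [0, 0, 0]])

```text
time_s: 44.53
ee_pos: [0.471, -0.3562, 0.1851]
tcp_rot: [[-0.322, 0.947, 0.006], [0.947, 0.322, -0.004], [-0.006, 0.004, -1.0]]
force: [0.4, -0.5, -0.7]
grip_width: 0.0071
```

```bash
python3 - <<'E'
from seg import *
go(.4610,.3504,.17,67)
snap("wrist","w19",(220,150,420,350),3)
E
```

```text
t 44.53 p [ 0.471  -0.3562  0.1851] yaw 108.76 tilt 0.43 w 0.0071 F [ 0.4 -0.5 -0.7]
dp [672.3 217.7  12. ] turnz 41.76 (alt -138.24 ) j6 -55.9 dp after turn [ 646.5 -285.4]
level [ 0.25  0.35 -0.  ]
```

View pics/w19.png

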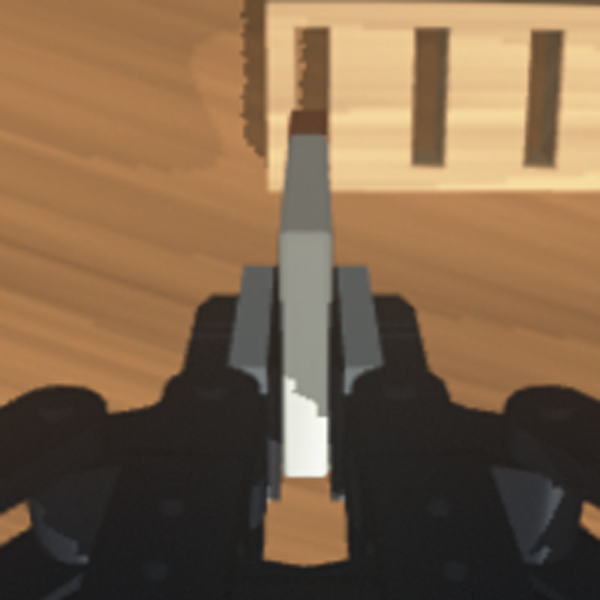

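Last tile held. Carry it to the +40 slot.

drive_tool(dp=[[11, 4, 0], [25, 6, 0], [37.5, 6, 0], [39, 2.5, 0], [39, -1, 0], [39, -4, 0], [38, -7, 0], [37, -10.5, 0], [36, -14, 0], [36, -15, 0]], turn=[[0, 0, 5], [0, 0, 5], [0, 0, 5], [0, 0, 5], [0, 0, 5], [0, 0, 5], [0, 0, 5], [0, 0, 4], [0, 0, 0], [0, 0, 0]])

```text
time_s: 45.42
ee_pos: [0.4706, -0.001, 0.1718]
tcp_rot: [[0.39, 0.921, -0.009], [0.921, -0.39, -0.001], [-0.004, -0.008, -1.0]]
force: [0.7, -0.4, -1.0]
grip_width: 0.0071
```

```bash
python3 - <<'E'
from seg import *
go(.4614,.3502,.17,67)
E
```

```text
t 45.42 p [ 0.4706 -0.001   0.1718] yaw 67.03 tilt 0.53 w 0.0071 F [ 0.7 -0.4 -1. ]
dp [ 319.8 -145.5    1.7] turnz 0.03 (alt -179.97 ) j6 22.9 dp after turn [ 319.7 -145.7]
level [-0.47  0.25  0.  ]
```

drive_tool(dp=[[37, -17, -3], [37, -17, 0], [37, -17, 0], [37, -17, 0], [37, -17, 0], [35, -16, 0], [30, -14, 0], [25, -11, 0], [16, -7, 0], [8, -3, 0]], turn=[[-0.5, 0, 0], [0, 0, 0], [0, 0, 0], [0, 0, 0], [0, 0, 0], [0, 0, 0], [0, 0, 0], [0, 0, 0], [0, 0, 0], [0, 0, 0]])

```text
time_s: 46.25
ee_pos: [0.4522, 0.3434, 0.1625]
tcp_rot: [[0.385, 0.923, -0.014], [0.923, -0.385, -0.01], [-0.014, -0.009, -1.0]]
force: [0.5, -0.0, -1.2]
grip_width: 0.0067
```

drive_tool(dp=[[0, 0, 0], [0, 0, 0], [0, 0, 0], [0, 0, 0], [0, 0, 0], [0, 0, 0], [0, 0, 0], [0, 0, 0], [0, 0, 0], [0, 0, 0]], turn=[[0, 0, 0], [0, 0, 0], [0, 0, 0], [0, 0, 0], [0, 0, 0], [0, 0, 0], [0, 0, 0], [0, 0, 0], [0, 0, 0], [0, 0, 0]])

```text
time_s: 47.08
ee_pos: [0.4521, 0.3378, 0.1607]
tcp_rot: [[0.389, 0.921, -0.017], [0.921, -0.389, -0.013], [-0.019, -0.011, -1.0]]
force: [0.5, 0.5, -1.0]
grip_width: 0.0072
```

```bash
python3 - <<'E'
from seg import *
go(.4614,.3502,.115,67)
E
```

```text
t 47.08 p [0.4521 0.3378 0.1607] yaw 67.13 tilt 1.25 w 0.0072 F [ 0.5  0.5 -1. ]
dp [15.9  4.2 45.4] turnz 0.13 (alt -179.87 ) j6 59.7 dp after turn [15.9  4.2]
level [-0.63  1.09  0.  ]
```

drive_tool(dp=[[5, 2, 0], [6, 2, 0], [2, 0, 0], [0, 0, 6], [0, 0, 10], [0, 0, 12], [0, 0, 10], [0, 0, 5], [0, 0, 1], [0, 0, 0]], turn=[[-0.8, 0.7, 0.1], [0, 0, 0], [0, 0, 0], [0, 0, 0], [0, 0, 0], [0, 0, 0], [0, 0, 0], [0, 0, 0], [0, 0, 0], [0, 0, 0]])

```text
time_s: 47.92
ee_pos: [0.4613, 0.3494, 0.111]
tcp_rot: [[0.389, 0.921, 0.001], [0.921, -0.389, -0.008], [-0.007, 0.004, -1.0]]
force: [0.5, -0.1, -0.6]
grip_width: 0.0069
```

```bash
python3 - <<'E'
from seg import *
go(.4614,.3502,.102,67)
E
```

```text
t 47.92 p [0.4613 0.3494 0.111 ] yaw 67.08 tilt 0.44 w 0.0069 F [ 0.5 -0.1 -0.6]
dp [ 0.8 -0.2  8.9] turnz 0.08 (alt -179.92 ) j6 60.3 dp after turn [ 0.8 -0.2]
level [ 0.22  0.38 -0.  ]
```

drive_tool(dp=[[0.7, 0, 0], [0, 0, 3], [0, 0, 3], [0, 0, 2], [0, 0, 1], [0, 0, 0], [0, 0, 0], [0, 0, 0], [0, 0, 0], [0, 0, 0]], turn=[[0, 0, 0], [0, 0, 0], [0, 0, 0], [0, 0, 0], [0, 0, 0], [0, 0, 0], [0, 0, 0], [0, 0, 0], [0, 0, 0], [0, 0, 0]])

```text
time_s: 48.75
ee_pos: [0.4624, 0.3507, 0.1026]
tcp_rot: [[0.389, 0.921, 0.003], [0.921, -0.389, -0.006], [-0.004, 0.005, -1.0]]
force: [0.7, -0.1, -0.6]
grip_width: 0.0068
```

```bash
python3 - <<'E'
from seg import *
go(.4614,.3502,.063,67)
snap("wrist","w20",(150,20,490,360),2.2)
E
```

```text
t 48.75 p [0.4624 0.3507 0.1026] yaw 67.08 tilt 0.38 w 0.0068 F [ 0.7 -0.1 -0.6]
dp [-0.7 -1.  39.6] turnz 0.08 (alt -179.92 ) j6 60.3 dp after turn [-0.7 -1. ]
level [ 0.3   0.25 -0.  ]
```

View pics/w20.png

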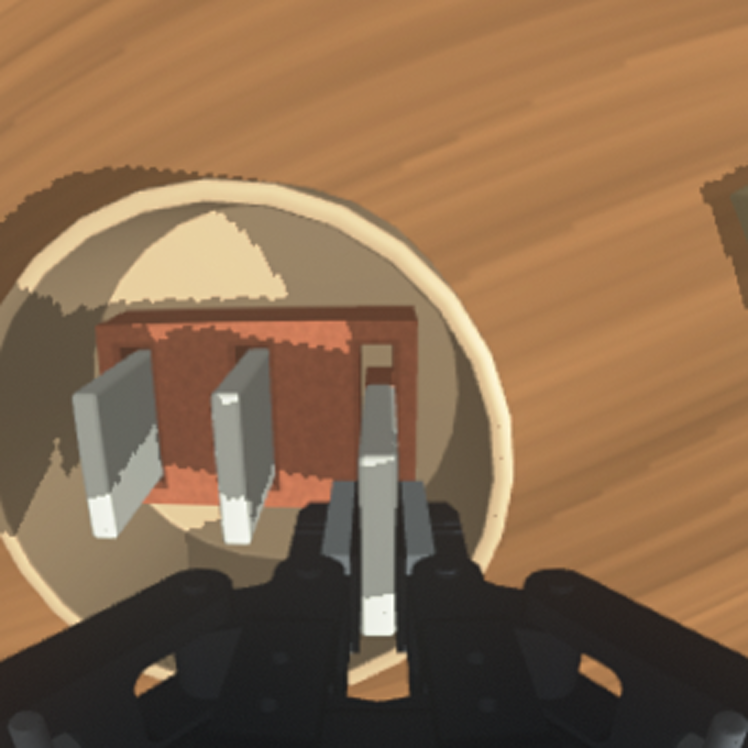

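The foot (378,375) lies over the right slot (361–395). Trim by -0.7, -1 and insert.

drive_tool(dp=[[-0.5, -1, 2], [0, 0, 4], [0, 0, 4], [0, 0, 4], [0, 0, 4], [0, 0, 4], [0, 0, 4], [0, 0, 3], [0, 0, 1], [0, 0, 0]], turn=[[0, 0, 0], [0, 0, 0], [0, 0, 0], [0, 0, 0], [0, 0, 0], [0, 0, 0], [0, 0, 0], [0, 0, 0], [0, 0, 0], [0, 0, 0]])

```text
time_s: 49.63
ee_pos: [0.4609, 0.3501, 0.0686]
tcp_rot: [[0.389, 0.921, 0.002], [0.921, -0.389, -0.007], [-0.005, 0.005, -1.0]]
force: [0.7, -0.6, -0.4]
grip_width: 0.0068
```

drive_tool(dp=[[0, 0, 1.5], [0, 0, 1.5], [0, 0, 1], [0, 0, 1], [0, 0, 1], [0, 0, 1], [0, 0, 0], [0, 0, 0], [0, 0, 0], [0, 0, 0]], turn=[[0, 0, 0], [0, 0, 0], [0, 0, 0], [0, 0, 0], [0, 0, 0], [0, 0, 0], [0, 0, 0], [0, 0, 0], [0, 0, 0], [0, 0, 0]])

```text
time_s: 50.47
ee_pos: [0.4619, 0.3509, 0.0638]
tcp_rot: [[0.389, 0.921, 0.005], [0.921, -0.389, -0.004], [-0.002, 0.006, -1.0]]
force: [1.1, 0.4, -0.7]
grip_width: 0.007
```

drive_tool(dp=[[0, 0, 1], [0, 0, 1], [0, 0, 1], [0, 0, 0], [0, 0, 0], [0, 0, 0], [0, 0, 0], [0, 0, 0], [0, 0, 0], [0, 0, 0]], turn=[[0, 0, 0], [0, 0, 0], [0, 0, 0], [0, 0, 0], [0, 0, 0], [0, 0, 0], [0, 0, 0], [0, 0, 0], [0, 0, 0], [0, 0, 0]])

```text
time_s: 51.3
ee_pos: [0.4621, 0.3511, 0.0631]
tcp_rot: [[0.389, 0.921, 0.007], [0.921, -0.389, -0.003], [-0.0, 0.007, -1.0]]
force: [-1.4, -0.9, 2.5]
grip_width: 0.0069
```

drive_tool(dp=[[0, 0, 0], [0, 0, 0], [0, 0, 0], [0, 0, -4], [0, 0, -10], [0, 0, -20], [0, 0, -30], [0, 0, -30], [0, 0, -25], [0, 0, -10]], turn=[[0, 0, 0], [0, 0, 0], [0, 0, 0], [0, 0, 0], [0, 0, 0], [0, 0, 0], [0, 0, 0], [0, 0, 0], [0, 0, 0], [0, 0, 0]], jaw=26)

```text
time_s: 52.13
ee_pos: [0.4594, 0.3501, 0.1974]
tcp_rot: [[0.389, 0.921, 0.001], [0.921, -0.389, -0.007], [-0.006, 0.004, -1.0]]
force: [1.2, 0.6, 0.3]
grip_width: 0.0223
```

```bash
python3 - <<'E'
from seg import *
go(.685,.022,.2,67)
snap("wrist","w21",(150,20,490,360),2.2)
E
```

```text
t 52.13 p [0.4594 0.3501 0.1974] yaw 67.08 tilt 0.4 w 0.0223 F [1.2 0.6 0.3]
dp [-214.4  335.6   -0. ] turnz 0.08 (alt -179.92 ) j6 60.4 dp after turn [-213.9  335.9]
level [ 0.23  0.33 -0.  ]
```

View pics/w21.png

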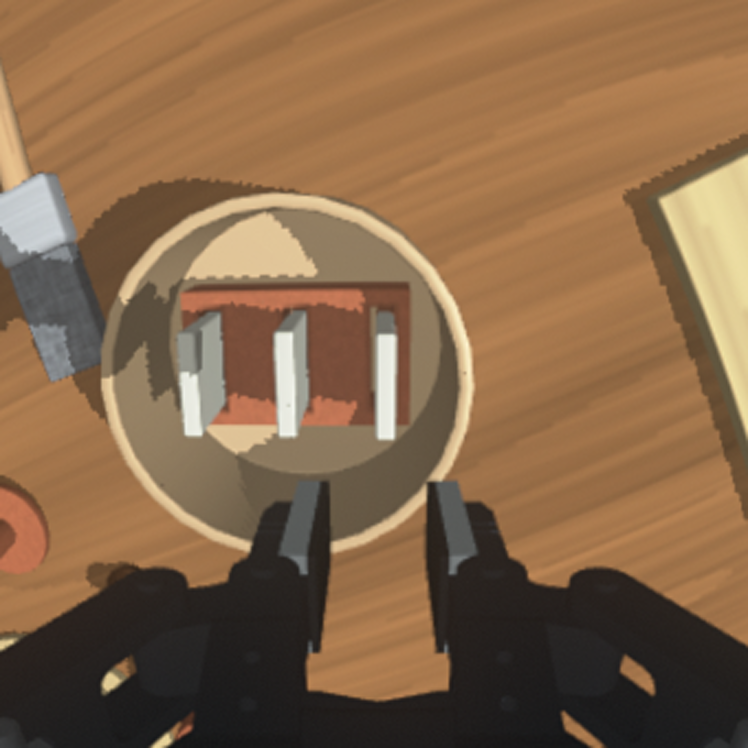

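All three tiles stand level in their slots. Next the box lid on the bat.

drive_tool(dp=[[-10, 12, -4], [-20, 25, 0], [-27, 34, 0], [-30, 37, 0], [-30, 37, 0], [-30, 37, 0], [-30, 37, 0], [-25, 30, 0], [-15, 18, 0], [-7, 9, 0]], turn=[[0.2, 0.3, 0], [0, 0, 0], [0, 0, 0], [0, 0, 0], [0, 0, 0], [0, 0, 0], [0, 0, 0], [0, 0, 0], [0, 0, 0], [0, 0, 0]], jaw=70)

```text
time_s: 53.02
ee_pos: [0.6204, 0.052, 0.2067]
tcp_rot: [[0.381, 0.925, 0.008], [0.925, -0.381, 0.006], [0.008, 0.005, -1.0]]
force: [0.1, 0.8, 0.0]
grip_width: 0.0597
```

```bash
python3 - <<'E'
from seg import *
go(.635,.0224,.1,67)
snap("wrist","w22")
E
```

```text
t 53.02 p [0.6204 0.052  0.2067] yaw 67.61 tilt 0.56 w 0.0597 F [0.1 0.8 0. ]
dp [-22.7  24.3 106.6] turnz 0.61 (alt -179.39 ) j6 27.0 dp after turn [-22.4  24.5]
level [ 0.3  -0.47  0.  ]
```

View pics/w22.png

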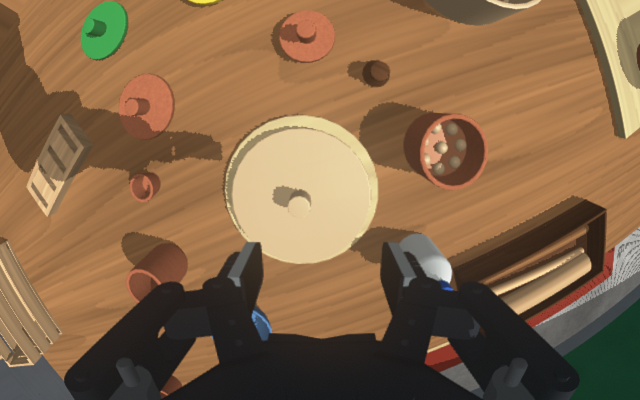

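```bash
python3 - <<'E'
from seg import *
o,im=load("w22"); hsv=cv2.cvtColor(im,cv2.COLOR_BGR2HSV)
print("knob",onz("wrist",299,206,.052,o)); print("exp px",proj("wrist",[.635,.0224,.052],o), "dq",o["dq"].round(1))
E
```

```text
knob [0.63431307 0.02308204 0.052     ]
exp px (np.float64(298.65532671138516), np.float64(206.84544881358602)) dq [-13.    6.1   9.4   3.6   0.4 -11.9]
```

The lid lies where I left it. Approach the knob.

drive_tool(dp=[[-8, 9, 10], [-8, 9, 15], [-2, 4, 20], [0, 0, 20], [0, 0, 15], [0, 0, 5], [0, 0, 0], [0, 0, 0], [0, 0, 0], [0, 0, 0]], turn=[[0.3, -0.4, 0.5], [0, 0, 0], [0, 0, 0], [0, 0, 0], [0, 0, 0], [0, 0, 0], [0, 0, 0], [0, 0, 0], [0, 0, 0], [0, 0, 0]])

```text
time_s: 53.9
ee_pos: [0.6341, 0.0281, 0.1159]
tcp_rot: [[0.388, 0.922, -0.003], [0.922, -0.388, -0.0], [-0.001, -0.003, -1.0]]
force: [0.1, 0.4, 0.3]
grip_width: 0.0598
```

```bash
python3 - <<'E'
from seg import *
go(.635,.0224,.028,67)
E
```

```text
t 53.9 p [0.6341 0.0281 0.1159] yaw 67.16 tilt 0.17 w 0.0598 F [0.1 0.4 0.3]
dp [-4.8  3.3 87.9] turnz 0.16 (alt -179.84 ) j6 25.4 dp after turn [-4.8  3.3]
level [-0.16  0.07  0.  ]
```

drive_tool(dp=[[-4, 3, 5], [0, 0, 10], [0, 0, 14], [0, 0, 14], [0, 0, 14], [0, 0, 8], [0, 0, 3], [0, 0, 0], [0, 0, 0], [0, 0, 0]], turn=[[-0.2, 0.1, 0], [0, 0, 0], [0, 0, 0], [0, 0, 0], [0, 0, 0], [0, 0, 0], [0, 0, 0], [0, 0, 0], [0, 0, 0], [0, 0, 0]])

```text
time_s: 54.73
ee_pos: [0.6384, 0.0222, 0.047]
tcp_rot: [[0.389, 0.921, 0.01], [0.921, -0.389, 0.0], [0.004, 0.009, -1.0]]
force: [0.9, 0.5, -0.7]
grip_width: 0.0598
```

```bash
python3 - <<'E'
from seg import *
go(.635,.0224,.028,67)
E
```

```text
t 54.73 p [0.6384 0.0222 0.047 ] yaw 67.12 tilt 0.57 w 0.0598 F [ 0.9  0.5 -0.7]
dp [-1.2 -3.4 18.9] turnz 0.12 (alt -179.88 ) j6 24.9 dp after turn [-1.2 -3.4]
level [ 0.52 -0.23  0.  ]
```

drive_tool(dp=[[-1, -3, 3], [0, 0, 5], [0, 0, 5], [0, 0, 4], [0, 0, 2], [0, 0, 0], [0, 0, 0], [0, 0, 0], [0, 0, 0], [0, 0, 0]], turn=[[0.5, -0.2, 0], [0, 0, 0], [0, 0, 0], [0, 0, 0], [0, 0, 0], [0, 0, 0], [0, 0, 0], [0, 0, 0], [0, 0, 0], [0, 0, 0]])

```text
time_s: 55.57
ee_pos: [0.6364, 0.0226, 0.028]
tcp_rot: [[0.389, 0.921, 0.003], [0.921, -0.389, 0.001], [0.002, 0.003, -1.0]]
force: [-0.6, 0.2, -0.2]
grip_width: 0.0596
```

```bash
python3 - <<'E'
from seg import *
go(.635,.0224,.028,67)
E
```

```text
t 55.57 p [0.6364 0.0226 0.028 ] yaw 67.14 tilt 0.17 w 0.0596 F [-0.6  0.2 -0.2]
dp [-0.7 -1.2 -0. ] turnz 0.14 (alt -179.86 ) j6 24.9 dp after turn [-0.7 -1.2]
level [ 0.14 -0.1   0.  ]
```

drive_tool(dp=[[-0.5, -1, 0], [0, 0, 0], [0, 0, 0], [0, 0, 0], [0, 0, 0], [0, 0, 0], [0, 0, 0], [0, 0, 0], [0, 0, 0], [0, 0, 0]], turn=[[0.1, -0.1, 0], [0, 0, 0], [0, 0, 0], [0, 0, 0], [0, 0, 0], [0, 0, 0], [0, 0, 0], [0, 0, 0], [0, 0, 0], [0, 0, 0]], jaw=0, grip_force=60)

```text
time_s: 56.4
ee_pos: [0.6355, 0.0225, 0.0287]
tcp_rot: [[0.389, 0.921, 0.001], [0.921, -0.389, -0.001], [0.0, 0.002, -1.0]]
force: [0.6, -1.0, 1.5]
grip_width: 0.0223
```

drive_tool(dp=[[0, 0, -4], [0, 0, -10], [0, 0, -18], [0, 0, -25], [0, 0, -25], [0, 0, -20], [0, 0, -14], [0, 0, -6], [0, 0, 0], [0, 0, 0]], turn=[[0, 0, 0], [0, 0, 0], [0, 0, 0], [0, 0, 0], [0, 0, 0], [0, 0, 0], [0, 0, 0], [0, 0, 0], [0, 0, 0], [0, 0, 0]])

```text
time_s: 57.23
ee_pos: [0.6325, 0.0223, 0.1579]
tcp_rot: [[0.389, 0.921, -0.005], [0.921, -0.389, -0.001], [-0.003, -0.004, -1.0]]
force: [-0.1, 0.6, -3.5]
grip_width: 0.0219
```

```bash
python3 - <<'E'
from seg import *
go(.4453,.3136,.17,67)
snap("wrist","w23")
E
```

```text
t 57.23 p [0.6325 0.0223 0.1579] yaw 67.13 tilt 0.27 w 0.0219 F [-0.1  0.6 -3.5]
dp [ 195.5 -285.8  -11.5] turnz 0.13 (alt -179.87 ) j6 24.9 dp after turn [ 194.9 -286.2]
level [-0.23  0.15  0.  ]
```

View pics/w23.png

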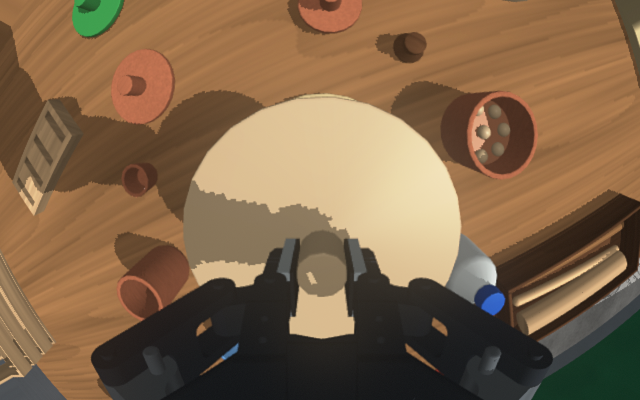

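Lid held level. Carry it to the box.

drive_tool(dp=[[6, -8, -4], [12, -18, -4], [18, -26, 0], [22, -33, 0], [25, -36, 0], [25, -36, 0], [25, -36, 0], [24, -35, 0], [18, -26, 0], [10, -15, 0]], turn=[[-0.2, 0.1, 0], [0, 0, 0], [0, 0, 0], [0, 0, 0], [0, 0, 0], [0, 0, 0], [0, 0, 0], [0, 0, 0], [0, 0, 0], [0, 0, 0]])

```text
time_s: 58.12
ee_pos: [0.4508, 0.2941, 0.1566]
tcp_rot: [[0.397, 0.918, -0.015], [0.918, -0.397, -0.005], [-0.01, -0.012, -1.0]]
force: [0.7, 0.4, -2.7]
grip_width: 0.0222
```

drive_tool(dp=[[0, 0, 0], [0, 0, 0], [0, 0, 0], [0, 0, 0], [0, 0, 0], [0, 0, 0], [0, 0, 0], [0, 0, 0], [0, 0, 0], [0, 0, 0]], turn=[[0, 0, 0], [0, 0, 0], [0, 0, 0], [0, 0, 0], [0, 0, 0], [0, 0, 0], [0, 0, 0], [0, 0, 0], [0, 0, 0], [0, 0, 0]])

```text
time_s: 58.95
ee_pos: [0.4473, 0.2936, 0.1537]
tcp_rot: [[0.396, 0.918, -0.021], [0.918, -0.396, -0.007], [-0.015, -0.016, -1.0]]
force: [0.5, 0.4, -3.1]
grip_width: 0.0222
```

```bash
python3 - <<'E'
from seg import *
go(.4455,.3138,.125,67)
E
```

```text
t 58.95 p [0.4473 0.2936 0.1537] yaw 66.67 tilt 1.25 w 0.0222 F [ 0.5  0.4 -3.1]
dp [18.3 -9.2 28.5] turnz -0.33 (alt 179.67 ) j6 56.5 dp after turn [18.3 -9.1]
level [-0.91  0.86  0.  ]
```

drive_tool(dp=[[5, -2, 0], [6, -4, 0], [5, -2, 0], [0, 0, 0], [0, 0, 5], [0, 0, 8], [0, 0, 6], [0, 0, 2], [0, 0, 0], [0, 0, 0]], turn=[[-0.9, 0.8, -0.3], [0, 0, 0], [0, 0, 0], [0, 0, 0], [0, 0, 0], [0, 0, 0], [0, 0, 0], [0, 0, 0], [0, 0, 0], [0, 0, 0]])

```text
time_s: 59.78
ee_pos: [0.4456, 0.3135, 0.1296]
tcp_rot: [[0.39, 0.921, 0.001], [0.921, -0.39, -0.001], [-0.0, 0.001, -1.0]]
force: [-0.6, 0.2, -2.6]
grip_width: 0.0222
```

```bash
python3 - <<'E'
from seg import *
go(.4455,.3138,.0987,67)
E
```

```text
t 59.78 p [0.4456 0.3135 0.1296] yaw 67.02 tilt 0.04 w 0.0222 F [-0.6  0.2 -2.6]
dp [ 0.2 -0.2 30.9] turnz 0.02 (alt -179.98 ) j6 58.1 dp after turn [ 0.2 -0.2]
level [ 0.04  0.02 -0.  ]
```

drive_tool(dp=[[0, 0, 2], [0, 0, 4], [0, 0, 5], [0, 0, 5], [0, 0, 4], [0, 0, 3], [0, 0, 2], [0, 0, 1], [0, 0, 0], [0, 0, 0]], turn=[[0, 0, 0], [0, 0, 0], [0, 0, 0], [0, 0, 0], [0, 0, 0], [0, 0, 0], [0, 0, 0], [0, 0, 0], [0, 0, 0], [0, 0, 0]])

```text
time_s: 60.62
ee_pos: [0.4458, 0.3131, 0.1007]
tcp_rot: [[0.391, 0.92, 0.0], [0.92, -0.391, -0.001], [-0.001, 0.001, -1.0]]
force: [-0.7, -0.3, -2.9]
grip_width: 0.0221
```

```bash
python3 - <<'E'
from seg import *
go(.4455,.3138,.0987,67)
E
```

```text
t 60.62 p [0.4458 0.3131 0.1007] yaw 66.98 tilt 0.05 w 0.0221 F [-0.7 -0.3 -2.9]
dp [ 0.5 -0.6  2. ] turnz -0.02 (alt 179.98 ) j6 58.1 dp after turn [ 0.5 -0.6]
level [ 0.04  0.03 -0.  ]
```

drive_tool(dp=[[0, 0, 1], [0, 0, 1], [0, 0, 1], [0, 0, 0], [0, 0, 0], [0, 0, 0], [0, 0, 0], [0, 0, 0], [0, 0, 0], [0, 0, 0]], turn=[[0, 0, 0], [0, 0, 0], [0, 0, 0], [0, 0, 0], [0, 0, 0], [0, 0, 0], [0, 0, 0], [0, 0, 0], [0, 0, 0], [0, 0, 0]])

```text
time_s: 61.45
ee_pos: [0.4464, 0.3136, 0.0989]
tcp_rot: [[0.391, 0.92, 0.002], [0.92, -0.391, 0.001], [0.002, 0.002, -1.0]]
force: [-0.7, 0.4, -3.3]
grip_width: 0.0219
```

drive_tool(dp=[[0, 0, 1], [0, 0, 1], [0, 0, 1], [0, 0, 0], [0, 0, 0], [0, 0, 0], [0, 0, 0], [0, 0, 0], [0, 0, 0], [0, 0, 0]], turn=[[0, 0, 0], [0, 0, 0], [0, 0, 0], [0, 0, 0], [0, 0, 0], [0, 0, 0], [0, 0, 0], [0, 0, 0], [0, 0, 0], [0, 0, 0]])

```text
time_s: 62.28
ee_pos: [0.4466, 0.3137, 0.0988]
tcp_rot: [[0.391, 0.92, 0.004], [0.92, -0.391, 0.002], [0.003, 0.003, -1.0]]
force: [0.1, -0.4, -0.4]
grip_width: 0.0221
```

Resting on the rim at the expected height. Release.

drive_tool(dp=[[0, 0, 0], [0, 0, 0], [0, 0, 0], [0, 0, 0], [0, 0, -5], [0, 0, -12], [0, 0, -22], [0, 0, -30], [0, 0, -20], [0, 0, -8]], turn=[[0, 0, 0], [0, 0, 0], [0, 0, 0], [0, 0, 0], [0, 0, 0], [0, 0, 0], [0, 0, 0], [0, 0, 0], [0, 0, 0], [0, 0, 0]], jaw=70)

```text
time_s: 63.12
ee_pos: [0.4451, 0.3128, 0.1992]
tcp_rot: [[0.391, 0.92, 0.001], [0.92, -0.391, -0.0], [0.0, 0.001, -1.0]]
force: [0.1, 0.0, 0.2]
grip_width: 0.0595
```

```bash
python3 - <<'E'
from seg import *
go(.472,.0965,.18,90)
o,im=snap("wrist","w24"); hsv=cv2.cvtColor(im,cv2.COLOR_BGR2HSV)
tan=cv2.inRange(hsv,(14,60,100),(25,110,255)); tan=cv2.morphologyEx(tan,cv2.MORPH_OPEN,np.ones((7,7),np.uint8))
c=fit(tan,(330,180)); print(cv2.boundingRect(c)); print("disc",circ("wrist",c,.094,o))
snap("scene","s1",(240,60,520,260),2.8)
E
```

```text
t 63.12 p [0.4451 0.3128 0.1992] yaw 66.99 tilt 0.07 w 0.0595 F [0.1 0.  0.2]
dp [-188.6  109.3   19.2] turnz -23.01 (alt 156.99 ) j6 58.1 dp after turn [-216.3   26.9]
level [ 0.07 -0.02  0.  ]
(233, 104, 181, 175)
disc (array([0.4461, 0.3138]), np.float64(0.1542), 468, np.float64(0.001))
```

View pics/w24.png

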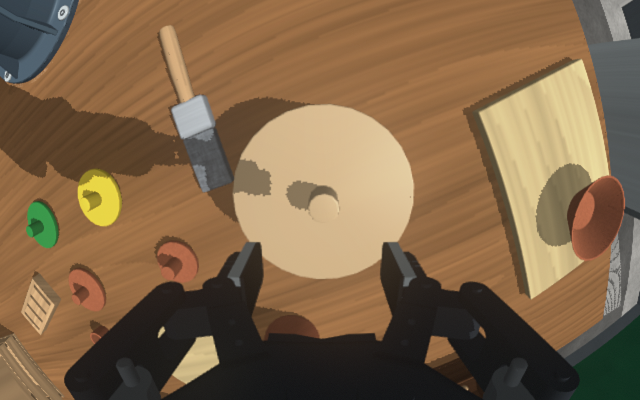

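View pics/s1.png

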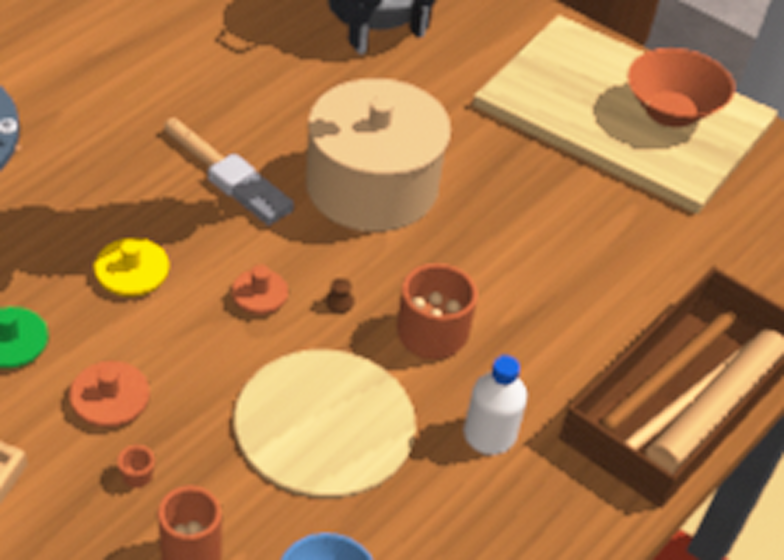

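Box lid is seated: centre (0.4461, 0.3138), the disc's fitted size fits z = 94 mm, and it looks level. Now lid_slim.

drive_tool(dp=[[-10, 6, 0], [-22, 13, 0], [-30, 17, 5], [-33, 19, 8], [-33, 19, 8], [-28, 16, 8], [-18, 10, 5], [-8, 5, 0], [0, 0, 0], [0, 0, 0]], turn=[[0, 0, 0], [0, 0, 0], [0, 0, 0], [0, 0, 0], [0, 0, 0], [0, 0, 0], [0, 0, 0], [0, 0, 0], [0, 0, 0], [0, 0, 0]], jaw=50)

```text
time_s: 64.05
ee_pos: [0.4637, 0.0895, 0.1487]
tcp_rot: [[0.389, 0.921, -0.015], [0.921, -0.389, -0.006], [-0.011, -0.012, -1.0]]
force: [-0.3, -0.4, 0.4]
grip_width: 0.0426
```

```bash
python3 - <<'E'
from seg import *
go(.472,.0965,.15,67)
o,im=snap("wrist","w25")
E
```

```text
t 64.05 p [0.4637 0.0895 0.1487] yaw 67.12 tilt 0.94 w 0.0426 F [-0.3 -0.4  0.4]
dp [ 9.7  4.9 -1.4] turnz 0.12 (alt -179.88 ) j6 33.9 dp after turn [9.7 4.9]
level [-0.68  0.65  0.  ]
```

View pics/w25.png

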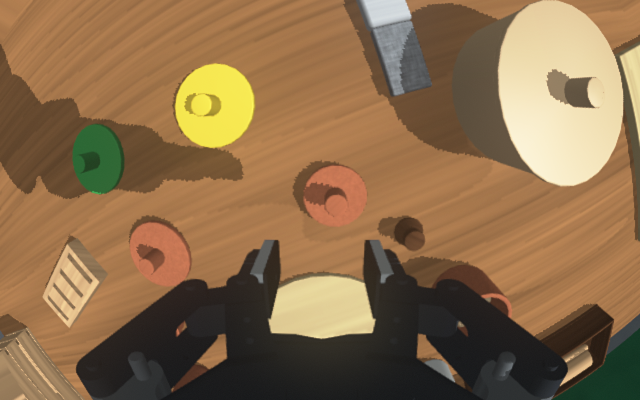

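```bash
python3 - <<'E'
from seg import *
o,im=load("w25"); hsv=cv2.cvtColor(im,cv2.COLOR_BGR2HSV)
red=cv2.inRange(hsv,(0,120,60),(11,255,255))
c=fit(red,(322,185)); print(cv2.boundingRect(c),circ("wrist",c,.016,o))
print("knob",onz("wrist",336.5,201,.044,o), "exp", proj("wrist",[.4721,.0965,.044],o), o["dq"].round(1))
cv2.imwrite("pics/k2.png",cv2.resize(im[155:235,295:375],None,fx=7,fy=7,interpolation=cv2.INTER_CUBIC))
E
```

```text
(303, 164, 64, 63) (array([0.4724, 0.0974]), np.float64(0.0587), 178, np.float64(0.001))
knob [0.46972658 0.09922498 0.044     ] exp (np.float64(334.554680543531), np.float64(204.7290833998309)) [-1.6  0.3 -1.5 -0.7 -0.2 -0.6]
```

View pics/k2.png

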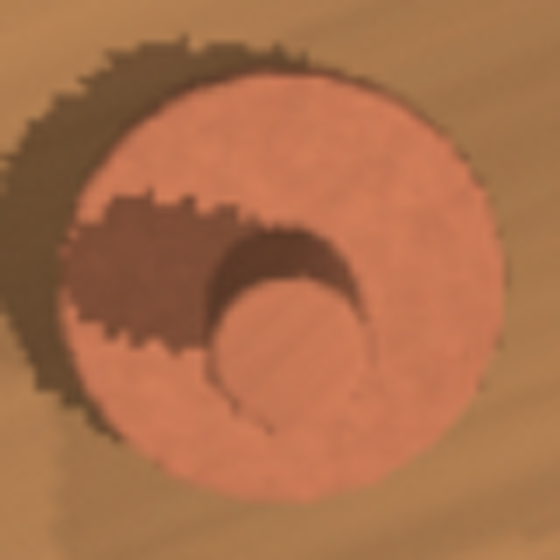

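lid_slim centre is (0.4723, 0.0974). Approach.

drive_tool(dp=[[5, 2, 0], [5, 2, 5], [0, 0, 10], [0, 0, 15], [0, 0, 18], [0, 0, 18], [0, 0, 12], [0, 0, 5], [0, 0, 0], [0, 0, 0]], turn=[[-0.7, 0.6, 0.1], [0, 0, 0], [0, 0, 0], [0, 0, 0], [0, 0, 0], [0, 0, 0], [0, 0, 0], [0, 0, 0], [0, 0, 0], [0, 0, 0]])

```text
time_s: 64.93
ee_pos: [0.4746, 0.1092, 0.0609]
tcp_rot: [[0.377, 0.926, 0.007], [0.926, -0.377, 0.003], [0.005, 0.006, -1.0]]
force: [-0.4, -0.9, -0.8]
grip_width: 0.0428
```

```bash
python3 - <<'E'
from seg import *
go(.4723,.0974,.0205,67)
E
```

```text
t 64.93 p [0.4746 0.1092 0.0609] yaw 67.82 tilt 0.46 w 0.0428 F [-0.4 -0.9 -0.8]
dp [-12.    2.1  40.4] turnz 0.82 (alt -179.18 ) j6 35.1 dp after turn [-12.    2.3]
level [ 0.33 -0.31  0.  ]
```

drive_tool(dp=[[-4, 1, 0], [-4, 1, 0], [-3, 0, 0], [0, 0, 0], [0, 0, 0], [0, 0, 0], [0, 0, 0], [0, 0, 0], [0, 0, 0], [0, 0, 0]], turn=[[0.3, -0.3, 0.8], [0, 0, 0], [0, 0, 0], [0, 0, 0], [0, 0, 0], [0, 0, 0], [0, 0, 0], [0, 0, 0], [0, 0, 0], [0, 0, 0]])

```text
time_s: 65.77
ee_pos: [0.4744, 0.0979, 0.0644]
tcp_rot: [[0.392, 0.92, 0.006], [0.92, -0.392, 0.001], [0.003, 0.005, -1.0]]
force: [0.1, -0.2, -0.1]
grip_width: 0.0431
```

```bash
python3 - <<'E'
from seg import *
go(.4723,.0974,.0205,67)
E
```

```text
t 65.77 p [0.4744 0.0979 0.0644] yaw 66.94 tilt 0.35 w 0.0431 F [ 0.1 -0.2 -0.1]
dp [-1.4 -2.  43.9] turnz -0.06 (alt 179.94 ) j6 34.7 dp after turn [-1.4 -2. ]
level [ 0.29 -0.19  0.  ]
```

drive_tool(dp=[[-1, -2, 0], [0, 0, 5], [0, 0, 8], [0, 0, 10], [0, 0, 10], [0, 0, 5], [0, 0, 2], [0, 0, 0], [0, 0, 0], [0, 0, 0]], turn=[[0.3, -0.2, 0], [0, 0, 0], [0, 0, 0], [0, 0, 0], [0, 0, 0], [0, 0, 0], [0, 0, 0], [0, 0, 0], [0, 0, 0], [0, 0, 0]])

```text
time_s: 66.6
ee_pos: [0.4712, 0.0979, 0.0198]
tcp_rot: [[0.391, 0.92, -0.003], [0.92, -0.391, -0.001], [-0.001, -0.002, -1.0]]
force: [0.0, -0.3, 0.1]
grip_width: 0.0428
```

```bash
python3 - <<'E'
from seg import *
go(.4723,.0974,.0205,67)
E
```

```text
t 66.6 p [0.4712 0.0979 0.0198] yaw 66.97 tilt 0.15 w 0.0428 F [ 0.  -0.3  0.1]
dp [-0.   1.2 -0.7] turnz -0.03 (alt 179.97 ) j6 34.8 dp after turn [-0.   1.2]
level [-0.13  0.09  0.  ]
```

Correct 1 mm and close with a moderate force.

drive_tool(dp=[[0, 1, 0], [0, 0, 0], [0, 0, 0], [0, 0, 0], [0, 0, 0], [0, 0, 0], [0, 0, 0], [0, 0, 0], [0, 0, 0], [0, 0, 0]], turn=[[-0.1, 0.1, 0], [0, 0, 0], [0, 0, 0], [0, 0, 0], [0, 0, 0], [0, 0, 0], [0, 0, 0], [0, 0, 0], [0, 0, 0], [0, 0, 0]], jaw=0, grip_force=40)

```text
time_s: 67.43
ee_pos: [0.4732, 0.0976, 0.0212]
tcp_rot: [[0.391, 0.92, 0.003], [0.92, -0.391, 0.001], [0.002, 0.002, -1.0]]
force: [0.1, -0.0, -0.8]
grip_width: 0.0184
```

drive_tool(dp=[[0, 0, -4], [0, 0, -10], [0, 0, -20], [0, 0, -28], [0, 0, -28], [0, 0, -22], [0, 0, -15], [0, 0, -5], [0, 0, 0], [0, 0, 0]], turn=[[0, 0, 0], [0, 0, 0], [0, 0, 0], [0, 0, 0], [0, 0, 0], [0, 0, 0], [0, 0, 0], [0, 0, 0], [0, 0, 0], [0, 0, 0]])

```text
time_s: 68.27
ee_pos: [0.4711, 0.0971, 0.1598]
tcp_rot: [[0.391, 0.92, -0.0], [0.92, -0.391, 0.0], [0.0, -0.001, -1.0]]
force: [0.1, -0.2, -1.5]
grip_width: 0.0185
```

```bash
python3 - <<'E'
from seg import *
go(.65,-.181,.17,67)
o,im=snap("wrist","w26")
o,im=snap("top","t4"); hsv=cv2.cvtColor(im,cv2.COLOR_BGR2HSV)
cv2.imwrite("pics/k3.png",cv2.resize(im[140:190,350:410],None,fx=8,fy=8,interpolation=cv2.INTER_CUBIC))
red=cv2.inRange(hsv,(0,140,60),(11,255,255))
print(circ("top",fit(red,(372,155)),.082),circ("top",fit(red,(345,240)),.016))
E
```

```text
t 68.27 p [0.4711 0.0971 0.1598] yaw 66.97 tilt 0.04 w 0.0185 F [ 0.1 -0.2 -1.5]
dp [-186.   273.4  -10.4] turnz -0.03 (alt 179.97 ) j6 34.7 dp after turn [-186.1  273.3]
level [-0.03 -0.01  0.  ]
(array([ 0.6339, -0.196 ]), np.float64(0.0927), 98, np.float64(0.0079)) (array([ 0.4587, -0.1095]), np.float64(0.0811), 60, np.float64(0.0013))
```

View pics/w26.png

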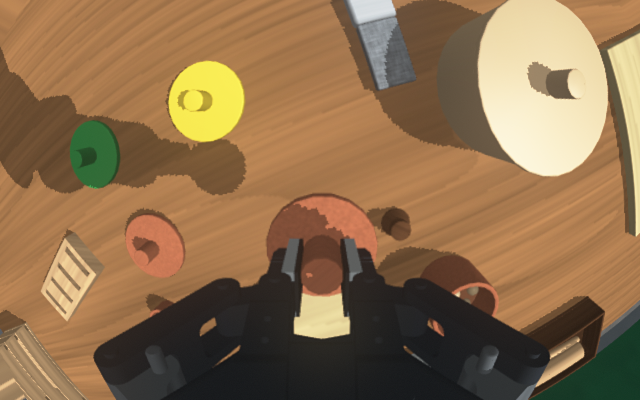

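View pics/k3.png

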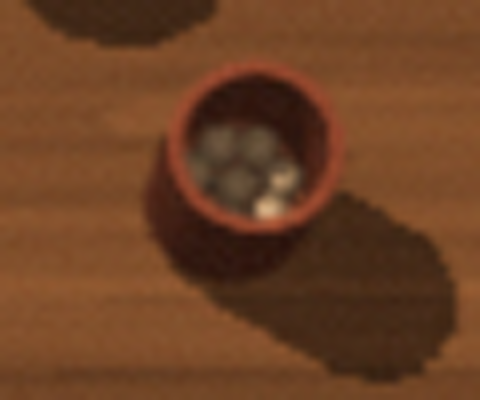

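```bash
python3 - <<'E'
from seg import *
print(onz("top",381.56,157.95,.082).round(4))
im=cv2.imread("pics/t4_raw.png"); cv2.imwrite("pics/k4.png",cv2.resize(im[140:200,205:275],None,fx=8,fy=8,interpolation=cv2.INTER_CUBIC))
go(.70,-.203,.175,67)
E
```

```text
[ 0.6493 -0.1814  0.082 ]
t 68.37 p [0.4707 0.0971 0.1591] yaw 66.97 tilt 0.11 w 0.0185 F [ 0.6  0.6 -1.1]
dp [-186.4  328.4  -16.4] turnz -0.03 (alt 179.97 ) j6 34.7 dp after turn [-186.6  328.3]
level [-0.1   0.04  0.  ]
```

View pics/k4.png

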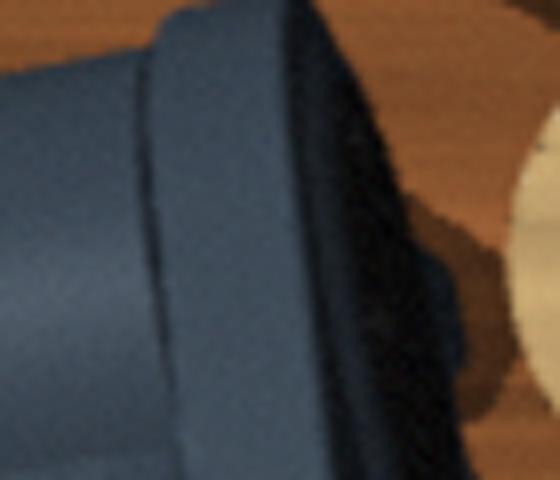

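drive_tool(dp=[[-6, 10, -5], [-12, 21, -5], [-17, 30, -5], [-20, 35, 0], [-20, 35, 0], [-20, 35, 0], [-20, 35, 0], [-20, 35, 0], [-15, 28, 0], [-10, 18, 0]], turn=[[0, 0, 0], [0, 0, 0], [0, 0, 0], [0, 0, 0], [0, 0, 0], [0, 0, 0], [0, 0, 0], [0, 0, 0], [0, 0, 0], [0, 0, 0]])

```text
time_s: 69.2
ee_pos: [0.6702, -0.1731, 0.1633]
tcp_rot: [[0.383, 0.923, -0.017], [0.924, -0.383, 0.0], [-0.006, -0.016, -1.0]]
force: [-0.1, 0.7, -0.8]
grip_width: 0.0187
```

drive_tool(dp=[[-8, 14, 0], [-5, 9, 0], [-2, 4, 0], [0, 0, 0], [0, 0, 0], [0, 0, 0], [0, 0, 0], [0, 0, 0], [0, 0, 0], [0, 0, 0]], turn=[[0, 0, 0], [0, 0, 0], [0, 0, 0], [0, 0, 0], [0, 0, 0], [0, 0, 0], [0, 0, 0], [0, 0, 0], [0, 0, 0], [0, 0, 0]])

```text
time_s: 70.03
ee_pos: [0.6887, -0.2052, 0.1544]
tcp_rot: [[0.387, 0.922, -0.028], [0.922, -0.387, 0.003], [-0.009, -0.027, -1.0]]
force: [-0.9, 0.0, -0.5]
grip_width: 0.0187
```

```bash
python3 - <<'E'
from seg import *
go(.65,-.181,.17,67)
o,im=snap("wrist","w27",(200,20,440,260),3)
print(proj("wrist",[.6493,-.1814,.082],o))
E
```

```text
t 70.03 p [ 0.6887 -0.2052  0.1544] yaw 67.25 tilt 1.62 w 0.0187 F [-0.9  0.  -0.5]
dp [  7.2 -45.4 -14.5] turnz 0.25 (alt -179.75 ) j6 6.3 dp after turn [  7.  -45.5]
level [-1.54  0.49  0.  ]
(np.float64(331.8538084451124), np.float64(149.86521689013878))
```

View pics/w27.png

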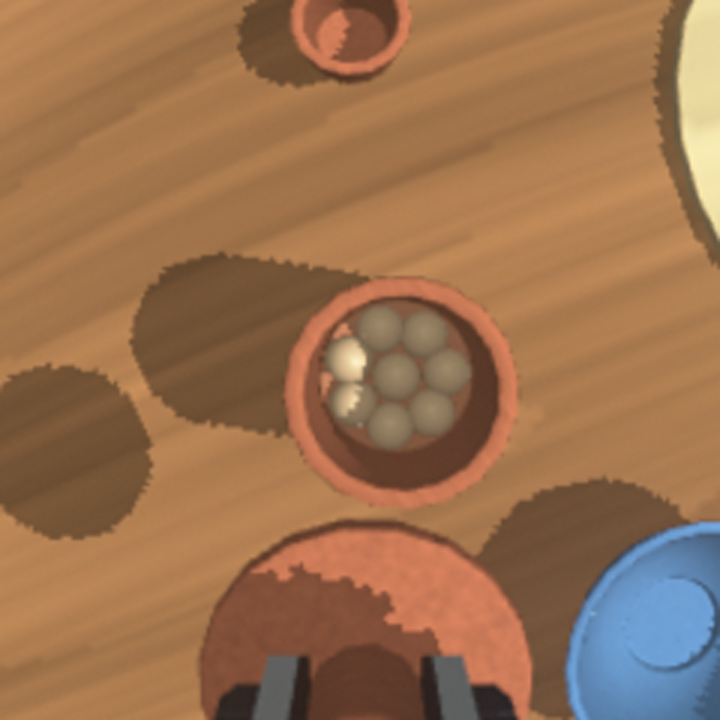

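The jar's rim is clearly visible, centred near crop (402,392). Fitting it.

```bash
python3 - <<'E'
from seg import *
o,im=load("w27"); hsv=cv2.cvtColor(im,cv2.COLOR_BGR2HSV)
red=cv2.inRange(hsv,(0,120,110),(11,255,255)); red[188:]=0
c=fit(red,(298,150)); print(cv2.boundingRect(c),circ("wrist",c,.082,o)); print(onz("wrist",333.7,150.4,.082,o).round(4))
# lid disc as held: centre in tool frame, approx
E
```

```text
(294, 112, 79, 76) (array([ 0.6502, -0.1806]), np.float64(0.0544), 221, np.float64(0.001))
[ 0.6501 -0.1803  0.082 ]
```

drive_tool(dp=[[0, 0, 0], [2, -10, 0], [3, -14, 4], [2, -12, 6], [0, -6, 4], [0, -2, 2], [0, 0, 0], [0, 0, 0], [0, 0, 0], [0, 0, 0]], turn=[[-1.5, 0.5, 0.2], [0, 0, 0], [0, 0, 0], [0, 0, 0], [0, 0, 0], [0, 0, 0], [0, 0, 0], [0, 0, 0], [0, 0, 0], [0, 0, 0]])

```text
time_s: 70.92
ee_pos: [0.6513, -0.1794, 0.1409]
tcp_rot: [[0.388, 0.922, 0.006], [0.922, -0.388, -0.001], [0.001, 0.006, -1.0]]
force: [-0.8, 0.1, -0.3]
grip_width: 0.0188
```

```bash
python3 - <<'E'
from seg import *
go(.6506,-.1808,.125,67)
E
```

```text
t 70.92 p [ 0.6513 -0.1794  0.1409] yaw 67.17 tilt 0.38 w 0.0188 F [-0.8  0.1 -0.3]
dp [-1.5 -0.2 15.9] turnz 0.17 (alt -179.83 ) j6 7.4 dp after turn [-1.5 -0.2]
level [ 0.37 -0.08  0.  ]
```

drive_tool(dp=[[-1.3, 0, 0], [0, 0, 4], [0, 0, 7], [0, 0, 8], [0, 0, 5], [0, 0, 2], [0, 0, 0], [0, 0, 0], [0, 0, 0], [0, 0, 0]], turn=[[0.3, -0.1, 0], [0, 0, 0], [0, 0, 0], [0, 0, 0], [0, 0, 0], [0, 0, 0], [0, 0, 0], [0, 0, 0], [0, 0, 0], [0, 0, 0]])

```text
time_s: 71.75
ee_pos: [0.6513, -0.1815, 0.1106]
tcp_rot: [[0.389, 0.921, -0.001], [0.921, -0.389, -0.0], [-0.001, -0.001, -1.0]]
force: [0.8, 0.3, -1.1]
grip_width: 0.0186
```

```bash
python3 - <<'E'
from seg import *
go(.6506,-.1808,.0952,67)
o,im=snap("wrist","w28")
snap("scene","s2",(250,190,370,300),6)
E
```

```text
t 71.75 p [ 0.6513 -0.1815  0.1106] yaw 67.13 tilt 0.07 w 0.0186 F [ 0.8  0.3 -1.1]
dp [ 0.4 -0.9 15.4] turnz 0.13 (alt -179.87 ) j6 7.3 dp after turn [ 0.3 -0.9]
level [-0.04  0.05  0.  ]
```

View pics/w28.png

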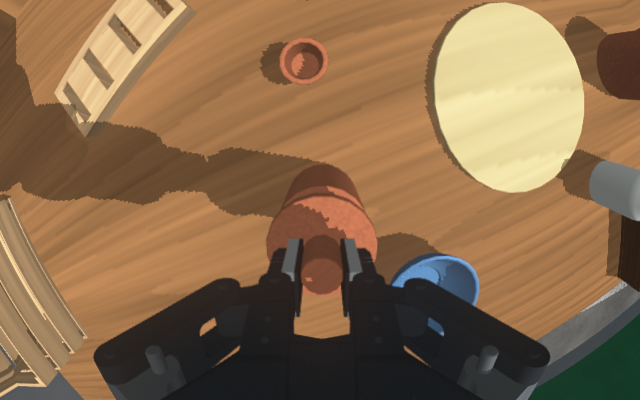

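View pics/s2.png

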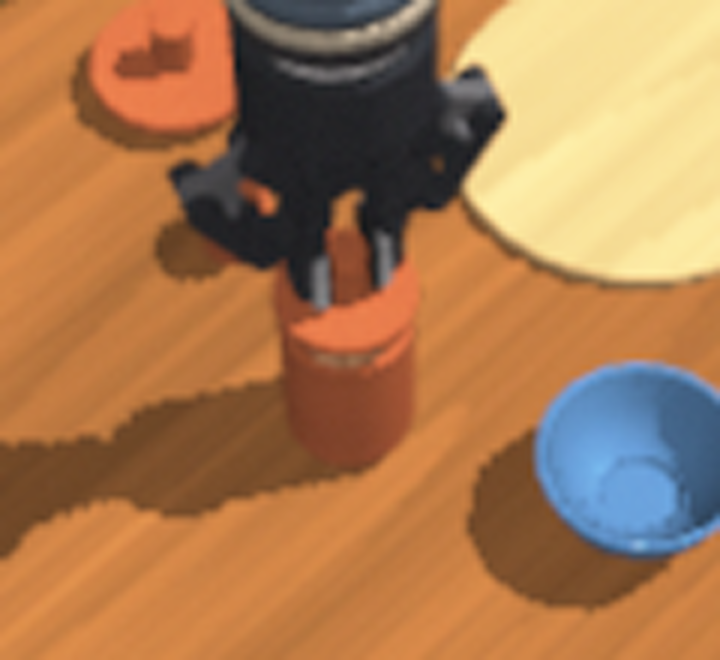

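Lid directly over the jar, aligned. Lower gently.

drive_tool(dp=[[0, -0.7, 2], [0, 0, 3], [0, 0, 3], [0, 0, 2], [0, 0, 2], [0, 0, 1], [0, 0, 1], [0, 0, 0], [0, 0, 0], [0, 0, 0]], turn=[[0, 0, 0], [0, 0, 0], [0, 0, 0], [0, 0, 0], [0, 0, 0], [0, 0, 0], [0, 0, 0], [0, 0, 0], [0, 0, 0], [0, 0, 0]])

```text
time_s: 72.68
ee_pos: [0.6509, -0.1812, 0.0957]
tcp_rot: [[0.389, 0.921, 0.0], [0.921, -0.389, -0.001], [-0.001, 0.0, -1.0]]
force: [0.0, -0.6, -0.6]
grip_width: 0.0186
```

```bash
python3 - <<'E'
from seg import *
go(.6506,-.1808,.0952,67)
E
```

```text
t 72.68 p [ 0.6509 -0.1812  0.0957] yaw 67.13 tilt 0.05 w 0.0186 F [ 0.  -0.6 -0.6]
dp [ 0.3 -0.4  0.5] turnz 0.13 (alt -179.87 ) j6 7.3 dp after turn [ 0.3 -0.4]
level [ 0.02  0.04 -0.  ]
```

drive_tool(dp=[[0, 0, 1], [0, 0, 1], [0, 0, 0], [0, 0, 0], [0, 0, 0], [0, 0, 0], [0, 0, 0], [0, 0, 0], [0, 0, 0], [0, 0, 0]], turn=[[0, 0, 0], [0, 0, 0], [0, 0, 0], [0, 0, 0], [0, 0, 0], [0, 0, 0], [0, 0, 0], [0, 0, 0], [0, 0, 0], [0, 0, 0]])

```text
time_s: 73.52
ee_pos: [0.6515, -0.1814, 0.0947]
tcp_rot: [[0.389, 0.921, 0.002], [0.921, -0.389, -0.001], [-0.0, 0.002, -1.0]]
force: [0.4, -0.2, -0.3]
grip_width: 0.0183
```

drive_tool(dp=[[0, 0, 1], [0, 0, 1], [0, 0, 0], [0, 0, 0], [0, 0, 0], [0, 0, 0], [0, 0, 0], [0, 0, 0], [0, 0, 0], [0, 0, 0]], turn=[[0, 0, 0], [0, 0, 0], [0, 0, 0], [0, 0, 0], [0, 0, 0], [0, 0, 0], [0, 0, 0], [0, 0, 0], [0, 0, 0], [0, 0, 0]])

```text
time_s: 74.35
ee_pos: [0.6522, -0.1816, 0.0947]
tcp_rot: [[0.389, 0.921, 0.004], [0.921, -0.389, -0.002], [-0.0, 0.005, -1.0]]
force: [0.1, -0.0, 1.2]
grip_width: 0.0184
```

Contact made. Release and rise.

drive_tool(dp=[[0, 0, 0], [0, 0, 0], [0, 0, 0], [0, 0, 0], [0, 0, -5], [0, 0, -12], [0, 0, -22], [0, 0, -30], [0, 0, -20], [0, 0, -8]], turn=[[0, 0, 0], [0, 0, 0], [0, 0, 0], [0, 0, 0], [0, 0, 0], [0, 0, 0], [0, 0, 0], [0, 0, 0], [0, 0, 0], [0, 0, 0]], jaw=50)

```text
time_s: 75.18
ee_pos: [0.6496, -0.1809, 0.1932]
tcp_rot: [[0.389, 0.921, -0.002], [0.921, -0.389, -0.0], [-0.001, -0.002, -1.0]]
force: [-0.1, -0.5, -0.0]
grip_width: 0.0425
```

```bash
python3 - <<'E'
from seg import *
go(.459,-.109,.18,67)
o,im=snap("wrist","w29")
snap("scene","s3",(250,190,370,300),6)
E
```

```text
t 75.18 p [ 0.6496 -0.1809  0.1932] yaw 67.13 tilt 0.13 w 0.0425 F [-0.1 -0.5 -0. ]
dp [  -7.9 -203.5   13.6] turnz 0.13 (alt -179.87 ) j6 7.3 dp after turn [  -8.3 -203.5]
level [-0.12  0.06  0.  ]
```

View pics/w29.png

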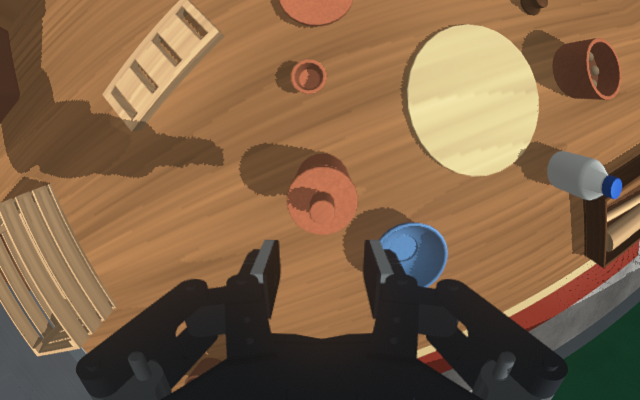

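View pics/s3.png

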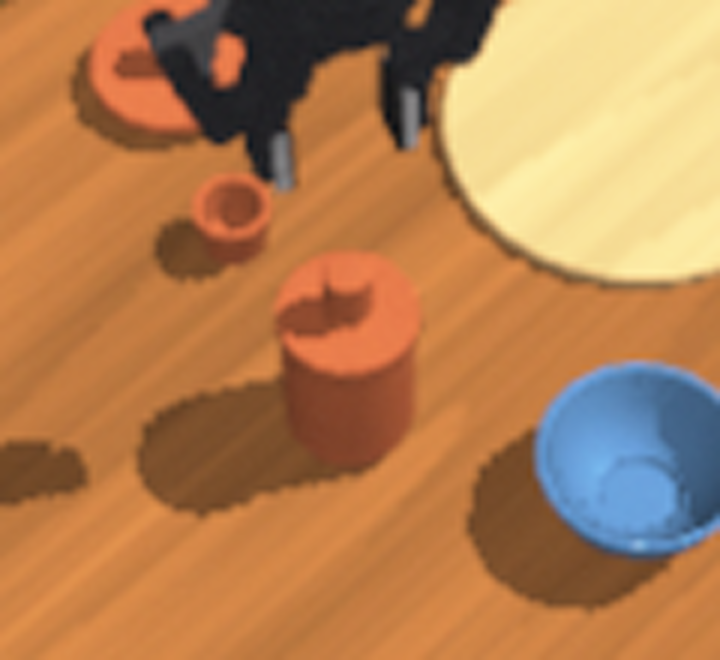

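Slim jar covered, lid seated and jar upright. Now lid_wide.

drive_tool(dp=[[0, -8, 0], [-1, -18, 2], [-1, -28, 4], [-1, -34, 4], [-1, -34, 4], [-1, -32, 4], [0, -22, 4], [0, -12, 2], [0, -5, 0], [0, 0, 0]], turn=[[0, 0, 0], [0, 0, 0], [0, 0, 0], [0, 0, 0], [0, 0, 0], [0, 0, 0], [0, 0, 0], [0, 0, 0], [0, 0, 0], [0, 0, 0]])

```text
time_s: 76.12
ee_pos: [0.4483, -0.1039, 0.1511]
tcp_rot: [[0.389, 0.921, -0.024], [0.921, -0.389, 0.005], [-0.004, -0.024, -1.0]]
force: [-0.1, -0.3, -0.7]
grip_width: 0.0428
```

drive_tool(dp=[[0, 0, 0], [0, 0, 0], [0, 0, 0], [0, 0, 0], [0, 0, 0], [0, 0, 0], [0, 0, 0], [0, 0, 0], [0, 0, 0], [0, 0, 0]], turn=[[0, 0, 0], [0, 0, 0], [0, 0, 0], [0, 0, 0], [0, 0, 0], [0, 0, 0], [0, 0, 0], [0, 0, 0], [0, 0, 0], [0, 0, 0]])

```text
time_s: 76.95
ee_pos: [0.452, -0.1053, 0.1496]
tcp_rot: [[0.389, 0.921, -0.024], [0.921, -0.389, 0.005], [-0.005, -0.024, -1.0]]
force: [0.1, -0.6, 0.2]
grip_width: 0.0425
```

```bash
python3 - <<'E'
from seg import *
go(.459,-.109,.15,67)
o,im=snap("wrist","w30"); hsv=cv2.cvtColor(im,cv2.COLOR_BGR2HSV)
print(proj("wrist",[.459,-.109,.044],o))
red=cv2.inRange(hsv,(0,120,60),(11,255,255))
u,v=proj("wrist",[.45,-.12,.016],o)
c=fit(red,(u,v)); print(cv2.boundingRect(c),circ("wrist",c,.016,o))
E
```

```text
t 76.95 p [ 0.452  -0.1053  0.1496] yaw 67.08 tilt 1.38 w 0.0425 F [ 0.1 -0.6  0.2]
dp [-0.7  7.9 -0.6] turnz 0.08 (alt -179.92 ) j6 9.8 dp after turn [-0.7  7.9]
level [-1.36  0.26  0.  ]
(np.float64(321.2913461836286), np.float64(209.09152856948245))
(281, 158, 85, 82) (array([ 0.4594, -0.1075]), np.float64(0.0785), 234, np.float64(0.0008))
```

View pics/w30.png

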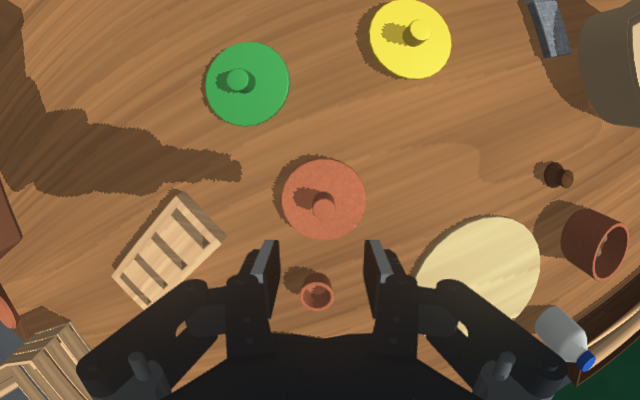

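Red lid at (0.4594, -0.1077); the green (238,80) and yellow (420,30) ones are elsewhere. Approach.

drive_tool(dp=[[0, 0, 0], [0.5, 4, 5], [0, 3, 10], [0, 0, 14], [0, 0, 16], [0, 0, 16], [0, 0, 10], [0, 0, 4], [0, 0, 0], [0, 0, 0]], turn=[[-1.3, 0.3, 0], [0, 0, 0], [0, 0, 0], [0, 0, 0], [0, 0, 0], [0, 0, 0], [0, 0, 0], [0, 0, 0], [0, 0, 0], [0, 0, 0]])

```text
time_s: 77.83
ee_pos: [0.4607, -0.1082, 0.0671]
tcp_rot: [[0.389, 0.921, -0.003], [0.921, -0.389, 0.001], [0.0, -0.003, -1.0]]
force: [0.3, -0.4, 0.6]
grip_width: 0.0428
```

```bash
python3 - <<'E'
from seg import *
go(.4594,-.1077,.0205,67)
E
```

```text
t 77.83 p [ 0.4607 -0.1082  0.0671] yaw 67.08 tilt 0.18 w 0.0428 F [ 0.3 -0.4  0.6]
dp [-0.  -1.3 46.6] turnz 0.08 (alt -179.92 ) j6 9.7 dp after turn [-0.  -1.3]
level [-0.18 -0.01  0.  ]
```

drive_tool(dp=[[0, -1.5, 5], [0, 0, 9], [0, 0, 11], [0, 0, 11], [0, 0, 6], [0, 0, 2], [0, 0, 0], [0, 0, 0], [0, 0, 0], [0, 0, 0]], turn=[[-0.2, 0, 0], [0, 0, 0], [0, 0, 0], [0, 0, 0], [0, 0, 0], [0, 0, 0], [0, 0, 0], [0, 0, 0], [0, 0, 0], [0, 0, 0]])

```text
time_s: 78.67
ee_pos: [0.4619, -0.1082, 0.0223]
tcp_rot: [[0.389, 0.921, 0.007], [0.921, -0.389, -0.002], [0.001, 0.007, -1.0]]
force: [0.2, 0.0, 0.3]
grip_width: 0.0429
```

```bash
python3 - <<'E'
from seg import *
go(.4594,-.1077,.0205,67)
E
```

```text
t 78.67 p [ 0.4619 -0.1082  0.0223] yaw 67.09 tilt 0.39 w 0.0429 F [0.2 0.  0.3]
dp [-0.5 -2.5  1.8] turnz 0.09 (alt -179.91 ) j6 9.7 dp after turn [-0.5 -2.5]
level [ 0.39 -0.06  0.  ]
```

drive_tool(dp=[[-0.5, -2.3, 1.5], [0, 0, 0], [0, 0, 0], [0, 0, 0], [0, 0, 0], [0, 0, 0], [0, 0, 0], [0, 0, 0], [0, 0, 0], [0, 0, 0]], turn=[[0.4, 0, 0], [0, 0, 0], [0, 0, 0], [0, 0, 0], [0, 0, 0], [0, 0, 0], [0, 0, 0], [0, 0, 0], [0, 0, 0], [0, 0, 0]])

```text
time_s: 79.5
ee_pos: [0.4603, -0.108, 0.022]
tcp_rot: [[0.389, 0.921, 0.002], [0.921, -0.389, 0.001], [0.001, 0.002, -1.0]]
force: [0.2, -0.3, 0.0]
grip_width: 0.0429
```

drive_tool(dp=[[0, 0, 0], [0, 0, 0], [0, 0, 0], [0, 0, 0], [0, 0, 0], [0, 0, 0], [0, 0, 0], [0, 0, 0], [0, 0, 0], [0, 0, 0]], turn=[[0, 0, 0], [0, 0, 0], [0, 0, 0], [0, 0, 0], [0, 0, 0], [0, 0, 0], [0, 0, 0], [0, 0, 0], [0, 0, 0], [0, 0, 0]], jaw=0)

```text
time_s: 80.33
ee_pos: [0.4603, -0.108, 0.0221]
tcp_rot: [[0.389, 0.921, 0.002], [0.921, -0.389, 0.001], [0.001, 0.002, -1.0]]
force: [-0.7, 0.4, 0.6]
grip_width: 0.0187
```

drive_tool(dp=[[0, 0, -4], [0, 0, -10], [0, 0, -20], [0, 0, -28], [0, 0, -28], [0, 0, -22], [0, 0, -15], [0, 0, -5], [0, 0, 0], [0, 0, 0]], turn=[[0, 0, 0], [0, 0, 0], [0, 0, 0], [0, 0, 0], [0, 0, 0], [0, 0, 0], [0, 0, 0], [0, 0, 0], [0, 0, 0], [0, 0, 0]])

```text
time_s: 81.17
ee_pos: [0.4577, -0.1074, 0.1597]
tcp_rot: [[0.389, 0.921, -0.003], [0.921, -0.389, 0.002], [0.001, -0.003, -1.0]]
force: [0.5, 1.1, -1.9]
grip_width: 0.0185
```

```bash
python3 - <<'E'
from seg import *
go(.700,.158,.175,67)
o,im=snap("wrist","w31")
o,im=snap("top","t5",(205,140,275,200),8)
snap("scene","s4")
E
```

```text
t 81.17 p [ 0.4577 -0.1074  0.1597] yaw 67.09 tilt 0.2 w 0.0185 F [ 0.5  1.1 -1.9]
dp [338.8 119.8 -15.5] turnz 0.09 (alt -179.91 ) j6 9.6 dp after turn [339.  119.3]
level [-0.2  -0.05  0.  ]
```

View pics/w31.png

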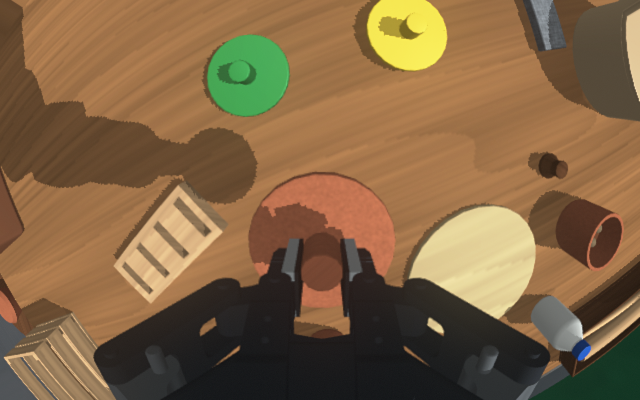

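View pics/t5.png

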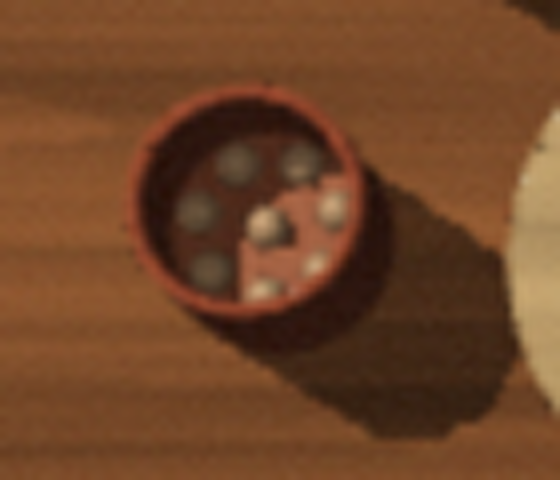

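```bash
python3 - <<'E'
from seg import *
print(onz("top",235.7,164.7,.07).round(4)); print("spray",onz("top",258,114,.11).round(3))
E
```

```text
[0.6355 0.1837 0.07  ]
spray [0.754 0.124 0.11 ]
```

drive_tool(dp=[[10, 3, -4], [22, 7, -6], [32, 10, -6], [38, 12, 0], [39, 13, 0], [39, 13, 0], [39, 13, 0], [38, 13, 0], [30, 10, 0], [20, 7, 0]], turn=[[-0.2, 0, 0], [0, 0, 0], [0, 0, 0], [0, 0, 0], [0, 0, 0], [0, 0, 0], [0, 0, 0], [0, 0, 0], [0, 0, 0], [0, 0, 0]])

```text
time_s: 82.15
ee_pos: [0.6725, 0.1472, 0.1667]
tcp_rot: [[0.397, 0.918, -0.013], [0.918, -0.397, 0.001], [-0.004, -0.012, -1.0]]
force: [-1.1, -0.9, -1.1]
grip_width: 0.0183
```

```bash
python3 - <<'E'
from seg import *
go(.690,.162,.175,67)
E
```

```text
t 82.15 p [0.6725 0.1472 0.1667] yaw 66.62 tilt 0.72 w 0.0183 F [-1.1 -0.9 -1.1]
dp [20.5 10.1 -8.5] turnz -0.38 (alt 179.62 ) j6 35.6 dp after turn [20.4 10.3]
level [-0.69  0.21  0.  ]
```

drive_tool(dp=[[8, 6, -2], [2, 4, 0], [0, 2, 0], [0, 0, 0], [0, 0, 0], [0, 0, 0], [0, 0, 0], [0, 0, 0], [0, 0, 0], [0, 0, 0]], turn=[[-0.7, 0.2, 0], [0, 0, 0], [0, 0, 0], [0, 0, 0], [0, 0, 0], [0, 0, 0], [0, 0, 0], [0, 0, 0], [0, 0, 0], [0, 0, 0]])

```text
time_s: 82.98
ee_pos: [0.6869, 0.1527, 0.1653]
tcp_rot: [[0.397, 0.918, -0.005], [0.918, -0.397, -0.002], [-0.003, -0.004, -1.0]]
force: [-0.0, 0.0, -1.9]
grip_width: 0.0185
```

```bash
python3 - <<'E'
from seg import *
go(.636,.1845,.14,67)
o,im=snap("wrist","w32",(200,20,440,260),3)
print(proj("wrist",[.636,.1845,.07],o))
hsv=cv2.cvtColor(im,cv2.COLOR_BGR2HSV)
E
```

```text
t 82.98 p [0.6869 0.1527 0.1653] yaw 66.6 tilt 0.28 w 0.0185 F [-0.   0.  -1.9]
dp [  9.1 -59.2  25.5] turnz -0.4 (alt 179.6 ) j6 35.9 dp after turn [  9.5 -59.2]
level [-0.21  0.19  0.  ]
(np.float64(333.5885354481948), np.float64(126.46323583016058))
```

View pics/w32.png

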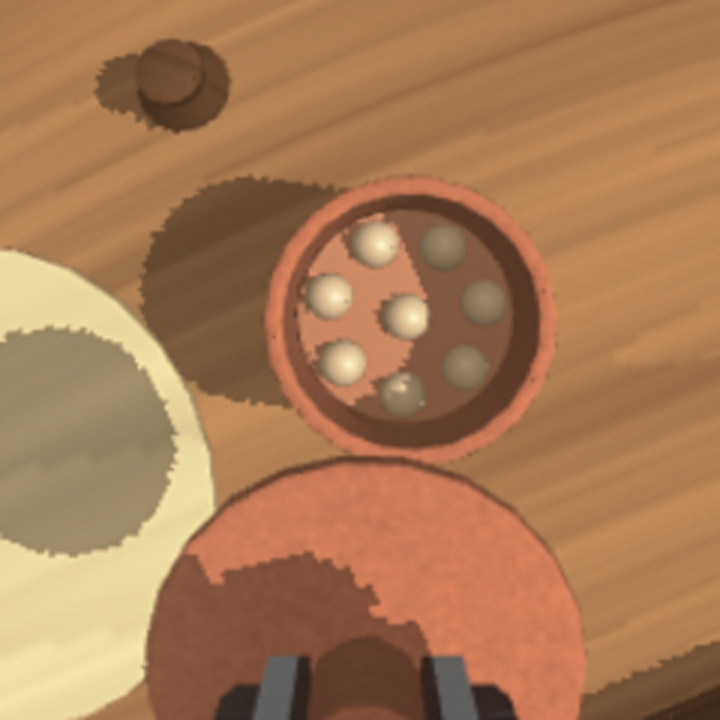

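```bash
python3 - <<'E'
from seg import *
o,im=load("w32"); hsv=cv2.cvtColor(im,cv2.COLOR_BGR2HSV)
red=cv2.inRange(hsv,(0,120,110),(11,255,255)); red[168:]=0
c=fit(red,(293,125)); c=c[(c[:,0,1]<165)]; print(cv2.boundingRect(c),circ("wrist",c,.07,o)); print(onz("wrist",336.5,126.3,.07,o).round(4))
E
```

```text
(288, 79, 98, 86) (array([0.6367, 0.1857]), np.float64(0.0725), 270, np.float64(0.0032))
[0.6368 0.1866 0.07  ]
```

drive_tool(dp=[[0, 0, 0], [2, -10, 0], [3, -17, 4], [3, -16, 8], [1, -9, 10], [0, -4, 8], [0, 0, 4], [0, 0, 0], [0, 0, 0], [0, 0, 0]], turn=[[-0.2, 0.2, -0.4], [0, 0, 0], [0, 0, 0], [0, 0, 0], [0, 0, 0], [0, 0, 0], [0, 0, 0], [0, 0, 0], [0, 0, 0], [0, 0, 0]])

```text
time_s: 83.87
ee_pos: [0.6337, 0.1863, 0.1314]
tcp_rot: [[0.389, 0.921, 0.002], [0.921, -0.389, 0.002], [0.003, 0.001, -1.0]]
force: [0.3, 0.2, -1.0]
grip_width: 0.0185
```

```bash
python3 - <<'E'
from seg import *
go(.6372,.1854,.105,67)
E
```

```text
t 83.87 p [0.6337 0.1863 0.1314] yaw 67.1 tilt 0.17 w 0.0185 F [ 0.3  0.2 -1. ]
dp [ 0.5  3.5 26.4] turnz 0.1 (alt -179.9 ) j6 39.2 dp after turn [0.5 3.5]
level [ 0.08 -0.15  0.  ]
```

drive_tool(dp=[[0.5, 3, 0], [0, 0, 4], [0, 0, 7], [0, 0, 8], [0, 0, 5], [0, 0, 2], [0, 0, 0], [0, 0, 0], [0, 0, 0], [0, 0, 0]], turn=[[0.1, -0.1, 0], [0, 0, 0], [0, 0, 0], [0, 0, 0], [0, 0, 0], [0, 0, 0], [0, 0, 0], [0, 0, 0], [0, 0, 0], [0, 0, 0]])

```text
time_s: 84.7
ee_pos: [0.6386, 0.1846, 0.1027]
tcp_rot: [[0.391, 0.92, 0.0], [0.92, -0.391, 0.001], [0.001, 0.0, -1.0]]
force: [0.4, -0.7, -0.3]
grip_width: 0.0183
```

```bash
python3 - <<'E'
from seg import *
go(.6372,.1854,.084,67)
o,im=snap("wrist","w33",(220,100,420,300),3)
snap("scene","s5",(330,110,460,230),6)
E
```

```text
t 84.7 p [0.6386 0.1846 0.1027] yaw 66.99 tilt 0.06 w 0.0183 F [ 0.4 -0.7 -0.3]
dp [ 0.2 -1.6 18.7] turnz -0.01 (alt 179.99 ) j6 39.1 dp after turn [ 0.2 -1.6]
level [ 0.01 -0.06  0.  ]
```

View pics/w33.png

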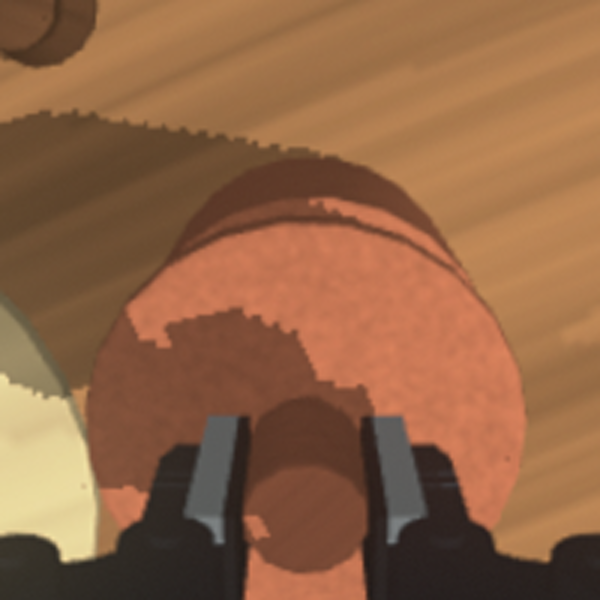

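View pics/s5.png

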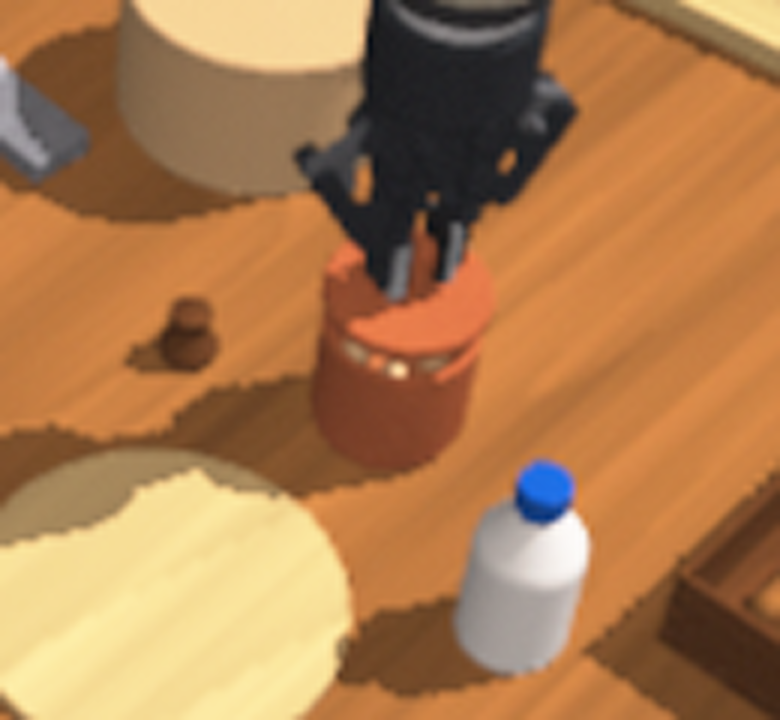

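In the wrist crop the jar's rim arc (about 180..465) looks shifted right of the lid (88..525). Recheck the jar fit before lowering.

```bash
python3 - <<'E'
from seg import *
from scipy.optimize import least_squares
def edge_rim(name,z,cen,R,angs,lo=-8e-3,hi=8e-3):
    """along radial world lines at height z find the outer red->wood transition"""
    o,im=load(name); hsv=cv2.cvtColor(im,cv2.COLOR_BGR2HSV).astype(float)
    P=[]
    for a in angs:
        d=np.array([np.cos(a),np.sin(a)]); rr=np.arange(R+lo,R+hi,2e-4)
        uv=np.array([proj("wrist",[*(np.array(cen)+x*d),z],o) for x in rr],np.float32)
        h=cv2.remap(im.astype(np.float32),uv[:,0].reshape(1,-1),uv[:,1].reshape(1,-1),cv2.INTER_LINEAR)[0]
        red=(h[:,2]-h[:,1])/(h.sum(1)+1)
        red=cv2.GaussianBlur(red.reshape(1,-1),(9,1),0)[0]; g=np.diff(red); k=np.argmin(g)
        if g[k]<-.004: P.append([*(np.array(cen)+rr[k]*d),rr[k],g[k]])
    P=np.array(P); f=lambda p:np.hypot(P[:,0]-p[0],P[:,1]-p[1])-p[2]
    s=least_squares(f,[*cen,R],loss="soft_l1",f_scale=5e-4); print(name,len(P),s.x.round(4),np.abs(f(s.x)).mean().round(5))
o,_=load("w32")
u0=(o["tcp_rot"][:2,1]); b=np.arctan2(-u0[1],-u0[0])  # away from lid
edge_rim("w32",.07,(.6367,.186),.038,b+np.radians(np.arange(-115,116,5)))
o,_=load("w27"); u0=(o["tcp_rot"][:2,1]); b=np.arctan2(-u0[1],-u0[0])
edge_rim("w27",.082,(.650,-.1806),.028,b+np.radians(np.arange(-150,151,5)))
o,_=load("w33"); u0=(o["tcp_rot"][:2,1]); b=np.arctan2(-u0[1],-u0[0])
edge_rim("w33",.07,(.6367,.186),.038,b+np.radians(np.arange(-35,36,3)))
E
```

```text
w32 47 [0.6374 0.1865 0.0376] 0.0001
w27 61 [ 0.6503 -0.1807  0.0275] 0.00015
w33 24 [0.6212 0.1929 0.0279] 0.00011
```

```bash
python3 - <<'E'
from seg import *
o,im=load("w33")
im2=im.copy()
for cen in [(.6374,.1865)]:
    for a in np.arange(0,2*np.pi,.03):
        u,v=proj("wrist",[cen[0]+.038*np.cos(a),cen[1]+.038*np.sin(a),.07],o); cv2.circle(im2,(int(round(u)),int(round(v))),0,(255,0,0),-1)
for a in np.arange(0,2*np.pi,.03):
    c=o["ee_pos"]-.0007*o["tcp_rot"][:,1]; u,v=proj("wrist",[c[0]+.04*np.cos(a),c[1]+.04*np.sin(a),o["ee_pos"][2]-.022+.016],o); cv2.circle(im2,(int(round(u)),int(round(v))),0,(0,255,0),-1)
cv2.imwrite("pics/k6.png",cv2.resize(im2[100:300,220:420],None,fx=3.5,fy=3.5,interpolation=cv2.INTER_NEAREST))
E
```

```text
(no output)
```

View pics/k6.png

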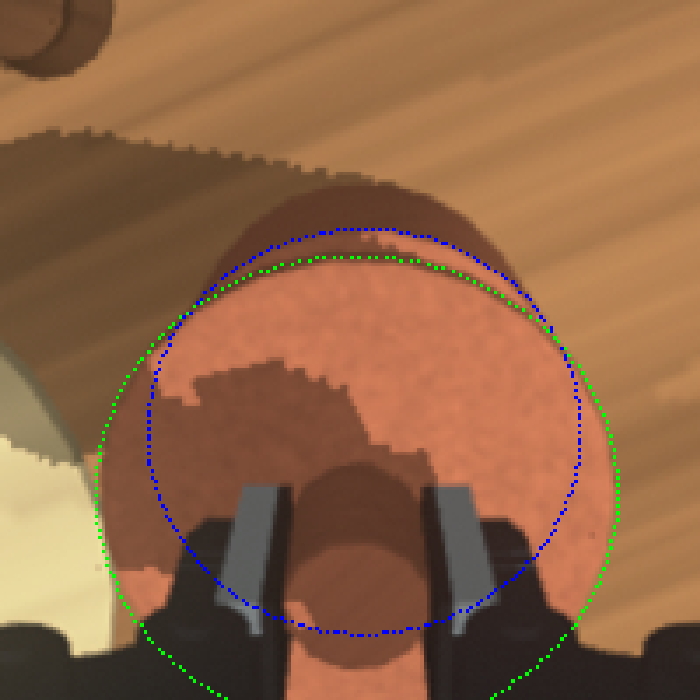

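The overlay fits the rim with the jar at (0.6374, 0.1865), so I shift the target by about 1 mm.

```bash
python3 - <<'E'
from seg import *
go(.6380,.1862,.084,67)
E
```

```text
t 84.8 p [0.6387 0.1846 0.1028] yaw 66.99 tilt 0.07 w 0.0185 F [ 0.1  0.5 -0.7]
dp [ 1.2 -1.2 18.8] turnz -0.01 (alt 179.99 ) j6 39.1 dp after turn [ 1.2 -1.2]
level [ 0.02 -0.07  0.  ]
```

drive_tool(dp=[[1.2, -1, 0], [0, 0, 3], [0, 0, 4], [0, 0, 4], [0, 0, 3], [0, 0, 2], [0, 0, 1], [0, 0, 0], [0, 0, 0], [0, 0, 0]], turn=[[0, 0, 0], [0, 0, 0], [0, 0, 0], [0, 0, 0], [0, 0, 0], [0, 0, 0], [0, 0, 0], [0, 0, 0], [0, 0, 0], [0, 0, 0]])

```text
time_s: 85.63
ee_pos: [0.6383, 0.1865, 0.0844]
tcp_rot: [[0.391, 0.921, 0.001], [0.921, -0.391, 0.001], [0.002, 0.001, -1.0]]
force: [0.9, -0.9, -1.6]
grip_width: 0.0187
```

```bash
python3 - <<'E'
from seg import *
go(.6380,.1862,.084,67)
E
```

```text
t 85.63 p [0.6383 0.1865 0.0844] yaw 67.0 tilt 0.11 w 0.0187 F [ 0.9 -0.9 -1.6]
dp [-0.4 -0.2  0.4] turnz 0.0 (alt -180.0 ) j6 39.3 dp after turn [-0.4 -0.2]
level [ 0.05 -0.1   0.  ]
```

drive_tool(dp=[[0, 0, 1], [0, 0, 1], [0, 0, 0], [0, 0, 0], [0, 0, 0], [0, 0, 0], [0, 0, 0], [0, 0, 0], [0, 0, 0], [0, 0, 0]], turn=[[0, 0, 0], [0, 0, 0], [0, 0, 0], [0, 0, 0], [0, 0, 0], [0, 0, 0], [0, 0, 0], [0, 0, 0], [0, 0, 0], [0, 0, 0]])

```text
time_s: 86.47
ee_pos: [0.6387, 0.1865, 0.0844]
tcp_rot: [[0.391, 0.92, 0.004], [0.921, -0.391, 0.002], [0.003, 0.003, -1.0]]
force: [0.2, -0.4, -0.7]
grip_width: 0.0185
```

drive_tool(dp=[[0, 0, 1], [0, 0, 1], [0, 0, 0], [0, 0, 0], [0, 0, 0], [0, 0, 0], [0, 0, 0], [0, 0, 0], [0, 0, 0], [0, 0, 0]], turn=[[0, 0, 0], [0, 0, 0], [0, 0, 0], [0, 0, 0], [0, 0, 0], [0, 0, 0], [0, 0, 0], [0, 0, 0], [0, 0, 0], [0, 0, 0]])

```text
time_s: 87.3
ee_pos: [0.639, 0.1866, 0.0844]
tcp_rot: [[0.391, 0.92, 0.005], [0.92, -0.391, 0.002], [0.004, 0.004, -1.0]]
force: [-0.1, 0.4, 0.6]
grip_width: 0.0185
```

drive_tool(dp=[[0, 0, 0], [0, 0, 0], [0, 0, 0], [0, 0, 0], [0, 0, -5], [0, 0, -12], [0, 0, -22], [0, 0, -30], [0, 0, -25], [0, 0, -15]], turn=[[0, 0, 0], [0, 0, 0], [0, 0, 0], [0, 0, 0], [0, 0, 0], [0, 0, 0], [0, 0, 0], [0, 0, 0], [0, 0, 0], [0, 0, 0]], jaw=50)

```text
time_s: 88.13
ee_pos: [0.6358, 0.1856, 0.194]
tcp_rot: [[0.391, 0.921, -0.004], [0.921, -0.391, -0.0], [-0.002, -0.003, -1.0]]
force: [0.4, -0.0, -0.2]
grip_width: 0.0429
```

drive_tool(dp=[[-5, -10, -5], [-10, -25, -10], [-15, -35, -10], [-15, -35, -5], [-15, -35, 0], [-15, -35, 0], [-10, -25, 0], [0, -10, 0], [0, 0, 0], [0, 0, 0]], turn=[[0, 0, 0], [0, 0, 0], [0, 0, 0], [0, 0, 0], [0, 0, 0], [0, 0, 0], [0, 0, 0], [0, 0, 0], [0, 0, 0], [0, 0, 0]])

```text
time_s: 88.97
ee_pos: [0.395, 0.1871, 0.2254]
tcp_rot: [[0.391, 0.92, 0.002], [0.92, -0.391, 0.002], [0.002, 0.001, -1.0]]
force: [0.5, -1.0, 0.4]
grip_width: 0.0429
```

```bash
python3 - <<'E'
from seg import *
go(.45,.1,.25,67)
snap("scene","s6",(190,50,510,290),2.5)
snap("top","t6",(130,90,480,320),2.28)
E
```

```text
t 88.97 p [0.395  0.1871 0.2254] yaw 66.96 tilt 0.15 w 0.0429 F [ 0.5 -1.   0.4]
dp [-58.5  84.7 -24.6] turnz -0.04 (alt 179.96 ) j6 48.3 dp after turn [-58.6  84.7]
level [ 0.06 -0.14  0.  ]
```

View pics/s6.png

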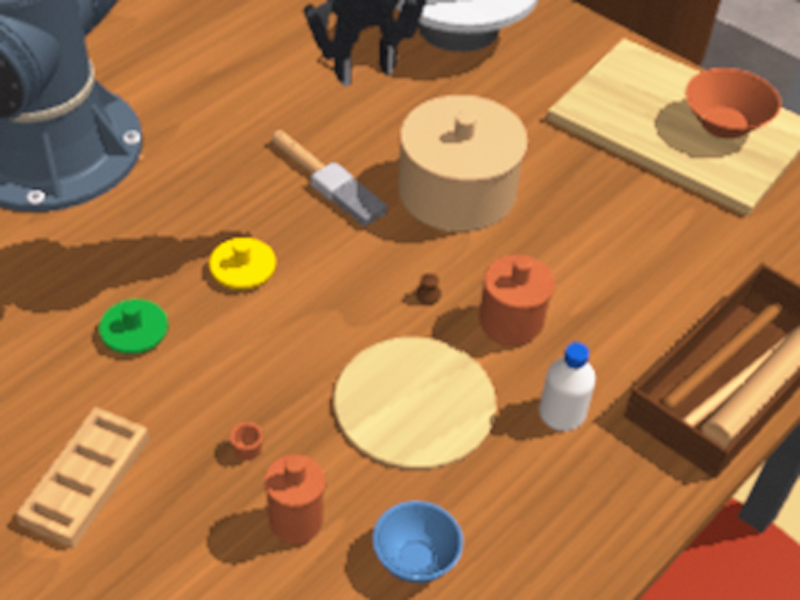

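View pics/t6.png

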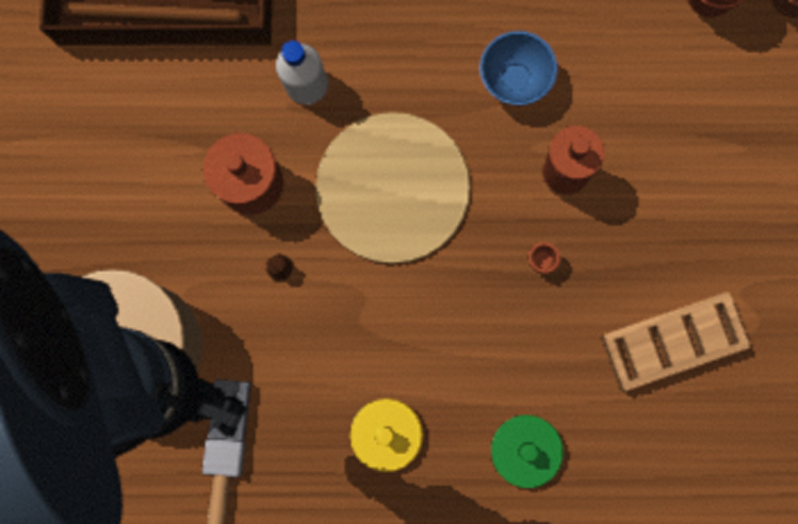

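All lids appear seated and the bystanders are in place. One more check: move the arm clear and measure the lids in two views.

drive_tool(dp=[[-10, 0, 0], [-25, 0, 0], [-35, 0, 0], [-35, 0, 0], [-35, 0, 0], [-30, 0, 0], [-20, 0, 0], [-8, 0, 0], [0, 0, 0], [0, 0, 0]], turn=[[0, 0, 0], [0, 0, 0], [0, 0, 0], [0, 0, 0], [0, 0, 0], [0, 0, 0], [0, 0, 0], [0, 0, 0], [0, 0, 0], [0, 0, 0]])

```text
time_s: 89.9
ee_pos: [0.3211, -0.0062, 0.2215]
tcp_rot: [[0.396, 0.918, -0.002], [0.918, -0.396, -0.001], [-0.002, -0.001, -1.0]]
force: [0.8, 0.6, -0.5]
grip_width: 0.0427
```

```bash
python3 - <<'E'
from seg import *
o,t=snap("top","t7",(130,90,480,320),2.28); _,s=snap("scene","s7",(190,50,510,290),2.5)
print(o["ee_pos"].round(3))
def ov(n,im,z0,c,r,col):
    for zz,rr in ((z0+.008,r),(z0+.016,r),(z0+.044,.010 if r<.07 else .012)):
        for a in np.arange(0,6.28,.04):
            u,v=proj(n,[c[0]+rr*np.cos(a),c[1]+rr*np.sin(a),zz]); cv2.circle(im,(int(round((u+.5)*4)),int(round((v+.5)*4))),1,col,-1)
for n,im in (("top",t),("scene",s)):
    b=cv2.resize(im,None,fx=4,fy=4,interpolation=cv2.INTER_CUBIC); ps=[]
    for c,z,r in (((.4461,.3138),.078,.078),((.6382,.1868),.062,.040),((.6508,-.1808),.074,.030)):
        ov(n,b,z,c,r,(255,0,0)); u,v=proj(n,[*c,z+.016]); u,v=int(u*4),int(v*4); ps.append(cv2.resize(b[v-190:v+190,u-190:u+190],(260,260)))
    cv2.imwrite(f"pics/ov_{n}.png",np.hstack(ps))
E
```

```text
[ 0.321 -0.006  0.222]
```

View pics/ov_top.png

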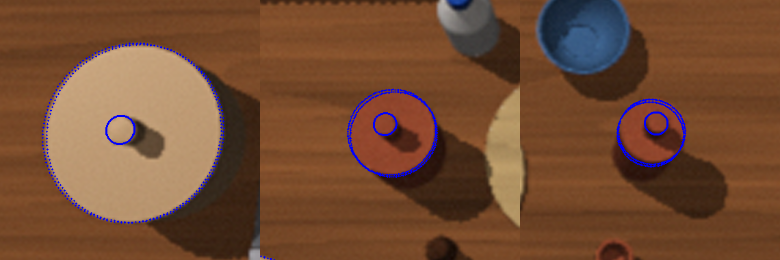

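View pics/ov_scene.png

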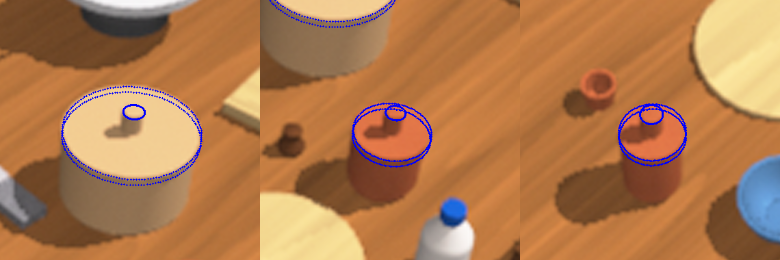

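In both views the lids' outlines match the seated heights, centred and level. Handing in.

```bash
python3 - <<'E'
from cell import r
print(r.sign_off())
E
```

```text
the job is handed in; nothing more can be done
None
```

The kiln load is ready and was handed in at about 90 s of the 210 s allowed; the hand-in gives no verdict, so success rests on my own checks.

**Done, in the order asked:**
- The box lid was set flat on the bat.
- The three tiles in the rack were put into the three box slots, one each.
- The box lid was put back on.
- The slim jar and then the wide jar got their own red lids; the green and yellow look-alikes were left alone.

**Last checks:**
- **Tiles:** each was lowered until it touched the inner floor. From above, all three stood at the same height.
- **Lids:** outlines drawn at the seated heights match all three lids in the top and scene views to within a couple of millimetres. They look level and centred, and both jars are standing.
- **Other things:** the bystanders and look-alikes are where they were. The gripper is open and clear of everything, and no knocked lid was seen.

**What disagreed:** the first fit of the wide jar's position was about 1 mm off, with a poor circle size. I refitted its rim and corrected before lowering the lid. The final outlines sit slightly low in the scene view, which I put down to camera calibration.

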